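# Reload the reagent cartridge dock from a carton

### The arm

A 6-joint arm with a two-finger parallel gripper is mounted at the origin on a cart in front of the work surface, level with it; the furniture and walls round the work are solid. World frame = base frame: x ahead of the robot, y to its left, z up, the work surface at z = 0. Lengths are in m, angles in degrees, forces in N, time in s.
With the tool pointing down it reaches from about 0.35 to 0.875 m from the base axis. Payload 4.2 kg.
Tool frame: the origin (TCP) lies at the very end of the fingers, on their centre line; the grasp point (between the pads) lies 19 mm behind it (r.hold_point_z is the distance from the TCP to the grasp point, in m); z points along the fingers, y is the direction in which the jaws open and shut (so a half turn about z gives the same grasp; the last joint's range is limited). The gripper opens to 87 mm and grips with 3 to 60 N. Pads are 19 mm wide; open, the fingers measure 117 mm over their backs; the gripper's body (75 mm by 190 mm) begins 51 mm behind the grasp point.
Start: joints at [-53.881, 22.042, 0.453, 0, -68.411, -14.817], TCP at [0.227, -0.582, 0.223] pointing down, gripper open.
Joint ranges: [-179.83, 179.83], [-69.29, 118.12], [-61.27, 80.66], [-181.25, 117.63], [-171.15, -9.14], [-177.46, 177.46]. Speed limits (degrees/s): [159.86, 159.86, 180, 180, 180, 180].

### API

Orientations are given as a 3x3 rotation matrix whose columns are the frame's x, y, z axes.
In Python, from station import r, cams, ticket gives the robot as it stands.
- The arm moves only by the tool drive_tool, never from a script. Its argument "deltas" is a list of rows, each an object of numbers: "dx", "dy", "dz": the shift along the tool's x, y, z in m; "wx", "wy", "wz": the turn, a rotation vector about the tool's x, y, z in degrees. A call has 1 to 20 rows; each row is the pose to reach, as a shift and turn from the pose commanded when the call began, along the tool's axes at that moment; what a row does not reach only later rows make up. A row lasts 1/10 s, in which the tool goes at most 50 mm and 8.59 degrees, less where a joint would pass 70% of its speed; a pose out of reach is approached as far as the arm can. A call with a gripper value outside its range is refused whole. "gripper" is the opening, from 0 (shut) to 1 (fully open), set as the call begins (left out, the last holds). The fingers move at their own pace and stop on an object; the grip force is fixed at half the most. Time passes only in rows, so rows that repeat a pose let the fingers close. It gives the time, the measured TCP pose, the force and the opening at its end, in the units of the state.
- r.sense(): the state, without advancing time (a new reading comes with each control period).
- cams.capture(name): name is "scene" or "top" or "wrist"; returns the picture (480x640x3 uint8, red, green, blue); there is no depth.
- cams.camera_model(name): a dict with "intrinsics" (3x3 intrinsics, pixels), "extrinsics" (4x4, takes a point from world to camera coordinates); the wrist camera has in their place "T_tool_cam" (4x4, takes a point from camera to tool coordinates, whose origin is the TCP and whose axes are the flange's). Camera axes: x right, y down, z forward; pixel columns grow to the right and rows downward; lengths in m; the calibration is good to about 2 mm. The wrist camera is an equidistant fisheye: a pixel r from the principal point sees the ray r / f radians off the axis. A picture is of the moment at which its call begins: read the wrist's pose just before it. camera_model takes no time and is no camera call.
- ticket.finish_job(): hands the job in, once; it reports no verdict.
The state is a dict: "time_s": time; "joints": joint angles; "joint_velocities": joint speeds; "effort": joint torques, N m; "tcp_pos": TCP position; "ee_rot": TCP orientation; "wrist_force": force on the tool from outside, world axes, zero at the start; "moment": the same for the moment, N m; "gripper_width": opening from 0.0 (shut) to 1.0 (fully open).
Only numpy, scipy, OpenCV 4.12 (cv2) and the standard library are available. Lean on these libraries where they do the work, as an engineer would, in place of code of your own. Each camera call takes 0.05 s, during which the arm holds its last target.

### The job

Swing both flaps of the carton back past upright, then set every new blue-gripped cartridge, those in the carton and the one in the green carrier, into the gaps between the grey-gripped cartridges in the dock, one per gap, upright and right down on the tray floor. When all are in, close both carton flaps again. The grey-gripped cartridges must stay standing in their places, and knock nothing over.

Things in the scene. Friction and masses are not known exactly. Their poses are not given: they have to be found in the camera images.
- dock: grey fixed cartridge dock, an open shallow tray 114 x 306 mm with a low white housing (44 mm high) along its far long side. Origin: centre of its underside; y along the row, z up, x towards the white housing. Tray floor at z = 6 mm, walls 36 mm high, inside 98 mm (x) by 290 mm (y) centred on the origin. It holds a single row of cartridges, thickness along y
- carton: fixed small cardboard carton, 132 x 124 x 118 mm, inside floor at z = 4 mm, walls 4 mm, closed by two flaps that meet at the middle. Origin: centre of its underside. Two low dividers (60 mm high) across it make three cells side by side along y, centres at y = -40, 0 and 40 mm, each 36 mm wide; up to three new cartridges stand in them, lengthwise along x
- flap_near (a joint): hinge of the carton's flap on the robot's side (-x edge): 0 = closed flat over the carton, grows as its free edge swings up and outward, 1.57 = standing upright, stop at 2.3. Stiff: it stays where it is left (about 1 N at the tab moves it)
- flap_far (a joint): hinge of the carton's flap on the far side (+x edge): 0 = closed flat, 1.57 = upright, stop at 2.3; stiff in the same way
- flap_near_tab (a point): point on the orange pull tab upright on the near flap, +y of its middle: 12 mm below the tab top, 24 mm off the flap, 61 mm from the hinge line. Tab 10 mm thick, 40 mm long (parallel to the hinge), 36 mm tall; pinched by its ends (closing parallel to the hinge) it turns between the fingers as the flap swings. Axes: the carton's when closed, turning with the flap
- flap_near_hinge (a point): point on the near flap's hinge line, at the carton's top edge 118 mm up, middle of that edge; the hinge runs along the carton's y
- flap_far_tab (a point): point on the orange pull tab upright on the far flap, -y of its middle: 12 mm below the tab top, 24 mm off the flap, 61 mm from the hinge line. Tab 10 mm thick, 40 mm long (parallel to the hinge), 36 mm tall; pinched by its ends (closing parallel to the hinge) it turns between the fingers as the flap swings. Axes: the carton's when closed, turning with the flap
- flap_far_hinge (a point): point on the far flap's hinge line, at the carton's top edge 118 mm up, middle of that edge; the hinge runs along the carton's y
- new_a: new cartridge, white with a BLUE grip fin, standing in a cell of the carton, lengthwise along the carton's x (one of the three may be absent). Size, shape and axes as new_d
- new_b: new cartridge, white with a BLUE grip fin, standing in a cell of the carton, lengthwise along the carton's x (one of the three may be absent). Size, shape and axes as new_d
- new_c: new cartridge, white with a BLUE grip fin, standing in a cell of the carton, lengthwise along the carton's x (one of the three may be absent). Size, shape and axes as new_d
- new_d: new cartridge, white with a BLUE grip fin, in the green carrier. 90 x 30 x 108 mm (x, y, z), 150 g: body up to z = 70 mm (black foot, the lowest 8 mm, only 84 x 24 mm); on it a grip fin 44 mm long (x), 16 mm thick (y), z = 70 to 108 mm. Grip the fin's two short end faces, closing along x, clear of the neighbours. Origin: centre of underside, z up
- old_1: cartridge already in the dock, white with a GREY grip fin, number 1 of five counted along the dock's +y. Same shape as the new ones. The five are loose and stand about 64 mm apart, leaving four gaps about 34 mm wide between them, one gap for each 30 mm thick new cartridge
- old_2: cartridge already in the dock, white with a GREY grip fin, number 2 of five counted along the dock's +y. Same shape as the new ones. The five are loose and stand about 64 mm apart, leaving four gaps about 34 mm wide between them, one gap for each 30 mm thick new cartridge
- old_3: cartridge already in the dock, white with a GREY grip fin, number 3 of five counted along the dock's +y. Same shape as the new ones. The five are loose and stand about 64 mm apart, leaving four gaps about 34 mm wide between them, one gap for each 30 mm thick new cartridge
- old_4: cartridge already in the dock, white with a GREY grip fin, number 4 of five counted along the dock's +y. Same shape as the new ones. The five are loose and stand about 64 mm apart, leaving four gaps about 34 mm wide between them, one gap for each 30 mm thick new cartridge
- old_5: cartridge already in the dock, white with a GREY grip fin, number 5 of five counted along the dock's +y. Same shape as the new ones. The five are loose and stand about 64 mm apart, leaving four gaps about 34 mm wide between them, one gap for each 30 mm thick new cartridge
- carrier: loose carrier standing on the worktop between carton and dock: dark base plate 130 x 90 x 8 mm with a green open pocket (inside 96 x 34 mm, floor z = 8 mm, walls up to z = 54 mm) in which new_d stands, x along x. Origin: centre of its underside. 0.6 kg; it stays on the worktop
- flask: bystander: conical glass flask 63 mm across, 109 mm high, loose on the worktop behind. Origin: centre of its underside
Not all that is in view belongs to the job. What is shaped like the old_2 but orange is not meant.

How it is judged (in metres and radians):
On the way, in this order (a step that is already met when the one before it is completed fails the run):
1. both carton flaps stand open, past upright (over 1.65 rad) (value of joint each of flap_near, flap_far above 1.65 rad), for 0.2 s.
2. every new cartridge stands in the dock, seated on the tray floor, released (z of new_a in the frame of dock between 0 and 0.011 m and angle between each of new_a, new_b, new_c, new_d's own z axis and vertical below 0.12 rad and angle between the y axis of each of new_a, new_b, new_c, new_d and the y axis of dock, either way round below 0.1 rad and x of new_a in the frame of dock between -0.012 and 0.012 m and y of new_a in the frame of dock between -0.14 and 0.14 m and linear speed of each of new_a, new_b, new_c, new_d below 0.02 m/s and z of new_b in the frame of dock between 0 and 0.011 m and x of new_b in the frame of dock between -0.012 and 0.012 m and y of new_b in the frame of dock between -0.14 and 0.14 m and z of new_c in the frame of dock between 0 and 0.011 m and x of new_c in the frame of dock between -0.012 and 0.012 m and y of new_c in the frame of dock between -0.14 and 0.14 m and z of new_d in the frame of dock between 0 and 0.011 m and x of new_d in the frame of dock between -0.012 and 0.012 m and y of new_d in the frame of dock between -0.14 and 0.14 m), for 0.3 s.
At the end, for the whole second after the job is handed in: Flaps closed within 0.3 rad; every new cartridge in the dock, within 5 mm of the tray floor, upright within 0.12 rad, square to the dock within 0.1 rad, centred across the tray within 12 mm, at rest; the old ones likewise, each within 15 mm of where it stood; flask upright (all of step 2 and value of joint each of flap_near, flap_far below 0.3 rad and z of old_1 in the frame of dock between 0 and 0.011 m and angle between each of old_1, old_2, old_3, old_4, old_5's own z axis and vertical below 0.12 rad and angle between the y axis of each of old_1, old_2, old_3, old_4, old_5 and the y axis of dock, either way round below 0.1 rad and x of old_1 in the frame of dock between -0.012 and 0.012 m and y of old_1 in the frame of dock between -0.14 and 0.14 m and linear speed of each of old_1, old_2, old_3, old_4, old_5 below 0.02 m/s and distance of each of old_1, old_2, old_3, old_4, old_5 from where it was at the start of the episode below 0.015 m and z of old_2 in the frame of dock between 0 and 0.011 m and x of old_2 in the frame of dock between -0.012 and 0.012 m and y of old_2 in the frame of dock between -0.14 and 0.14 m and z of old_3 in the frame of dock between 0 and 0.011 m and x of old_3 in the frame of dock between -0.012 and 0.012 m and y of old_3 in the frame of dock between -0.14 and 0.14 m and z of old_4 in the frame of dock between 0 and 0.011 m and x of old_4 in the frame of dock between -0.012 and 0.012 m and y of old_4 in the frame of dock between -0.14 and 0.14 m and z of old_5 in the frame of dock between 0 and 0.011 m and x of old_5 in the frame of dock between -0.012 and 0.012 m and y of old_5 in the frame of dock between -0.14 and 0.14 m and angle between flask's own z axis and vertical below 0.2 rad); the robot touches nothing.
It fails at once if an old cartridge is lifted out of the dock or knocked flat (z of any of old_1, old_2, old_3, old_4, old_5 in the frame of dock above 0.04 m or angle between any of old_1, old_2, old_3, old_4, old_5's own z axis and vertical above 0.7 rad).
It fails at once if the flask is knocked over (angle between flask's own z axis and vertical above 0.7 rad).
Of new_a, new_b, new_c only 2 to 3 are there at a start; the rules pass over those that are not, and their reading is None.
At some moment in a run one of carrier may be knocked a few centimetres aside while the robot is not near it.
Once in a run the grip may slacken for a moment while it holds something.
It also fails if it takes over 210 s, if anything falls off the work surface, if the arm or the gripper's body presses on something with over 40 N, if the wrist force passes 120 N, or if a joint passes its speed limit or range.

## Working session

There is one attempt and no reset: what is moved stays moved. The work goes in short steps, Python scripts to look and compute and a tool call to move; the robot and the scene stay as the last step left them, time stands still between calls to the robot, and variables do not carry over. Pictures are saved under pics/ and viewed, and the job is handed in when it is done.

Besides the shell and the picture viewer there is one more tool, called after "Call:" by a JSON object that holds its "name" and its "arguments", one argument or row to a line. drive_tool: Moves the arm, as the interface text tells. Its arguments: {"type":"object","properties":{"deltas":{"type":"array","items":{"type":"object","properties":{"dx":{"type":"number"},"dy":{"type":"number"},"dz":{"type":"number"},"wx":{"type":"number"},"wy":{"type":"number"},"wz":{"type":"number"}}}},"gripper":{"type":"number"}},"required":["deltas"]}

```bash
ls; mkdir -p pics; python3 - <<'E'
from station import r,cams
import cv2,numpy as np
np.set_printoptions(precision=4,suppress=True)
s=r.sense();print(s, r.hold_point_z)
for n in ["scene","top","wrist"]:
    print(n,cams.camera_model(n))
    cv2.imwrite(f"pics/{n}0.png",cams.capture(n)[:,:,::-1])
E
```

```text
pics
{'time_s': 0.0, 'joints': array([-53.8811,  22.0897,   0.3817,  -0.0284, -68.4128, -14.8194]), 'joint_velocities': array([ 0.0694, -0.0553, -0.0026, -0.0039,  0.0003, -0.048 ]), 'effort': array([  0.0016, -39.0667,  18.7406,   4.2197,   0.0111,  -0.0002]), 'tcp_pos': array([ 0.2269, -0.5817,  0.2215]), 'ee_rot': array([[-0.9318, -0.3631, -0.0009],
       [-0.3631,  0.9318,  0.002 ],
       [ 0.0001,  0.0022, -1.    ]]), 'wrist_force': array([ 0.8566, -0.0835, -0.2393]), 'moment': array([0.0007, 0.0015, 0.0389]), 'gripper_width': 0.9964655866335433} 0.0187
scene {'intrinsics': array([[610.9406,   0.    , 324.6844],
       [  0.    , 610.9406, 246.4634],
       [  0.    ,   0.    ,   1.    ]]), 'extrinsics': array([[ 0.4716, -0.8817, -0.0118, -0.2394],
       [-0.6875, -0.3593, -0.6311,  0.4281],
       [ 0.5522,  0.3058, -0.7756,  1.3403],
       [ 0.    ,  0.    ,  0.    ,  1.    ]])}
top {'intrinsics': array([[439.8946,   0.    , 321.9853],
       [  0.    , 439.8946, 240.29  ],
       [  0.    ,   0.    ,   1.    ]]), 'extrinsics': array([[ 0.0253, -0.9994,  0.0252, -0.028 ],
       [-0.9878, -0.0289, -0.1527,  0.5283],
       [ 0.1534, -0.0211, -0.9879,  1.0366],
       [ 0.    ,  0.    ,  0.    ,  1.    ]])}
wrist {'intrinsics': array([[371.6483,   0.    , 310.9905],
       [  0.    , 371.6483, 239.1983],
       [  0.    ,   0.    ,   1.    ]]), 'T_tool_cam': array([[ 0.0014, -0.9623, -0.2721,  0.0745],
       [ 1.    ,  0.0011,  0.0014, -0.0001],
       [-0.0011, -0.2721,  0.9623, -0.161 ],
       [ 0.    ,  0.    ,  0.    ,  1.    ]])}
```

View pics/scene0.png

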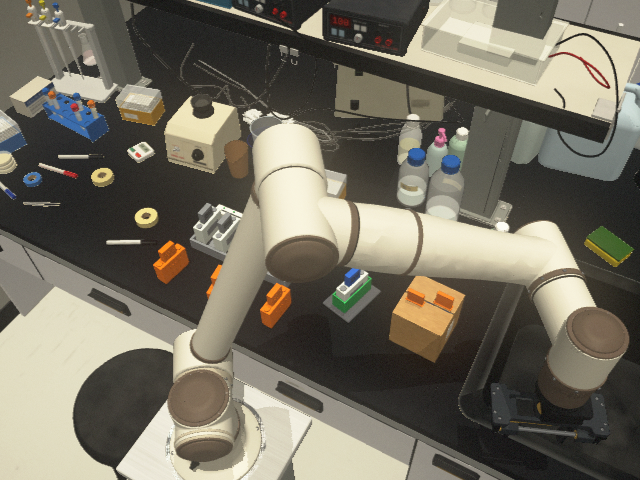

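View pics/top0.png

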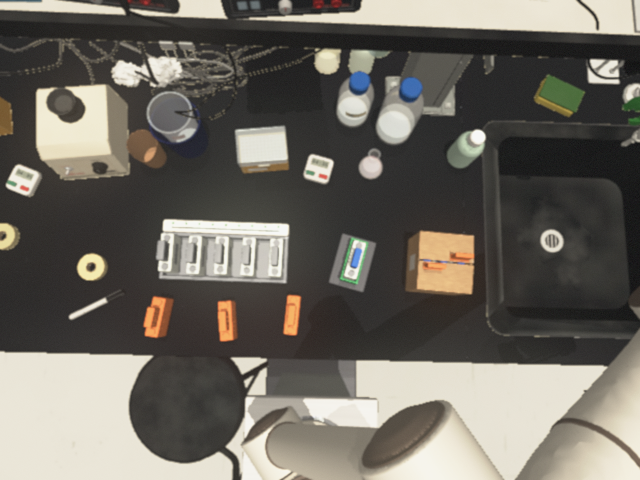

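View pics/wrist0.png

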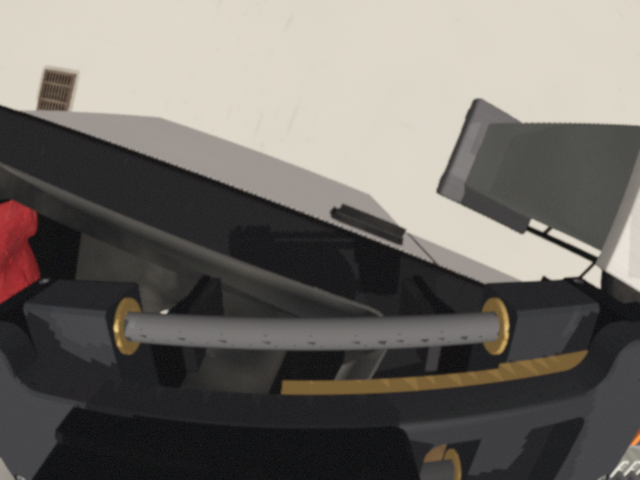

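The scene view shows the carton at about (425,315), the carrier at (352,293) and the dock at about (215,225), partly hidden by the arm. In the top view they are at (440,263), (355,262) and (225,250), with three orange decoys near the robot. I'll enlarge the top view.

```bash
python3 - <<'E'
import cv2
a=cv2.imread("pics/top0.png")
c=a[205:345,140:310];cv2.imwrite("pics/c1.png",cv2.resize(c,None,fx=4.5,fy=4.2,interpolation=cv2.INTER_CUBIC))
c=a[205:345,320:490];cv2.imwrite("pics/c2.png",cv2.resize(c,None,fx=4.5,fy=4.2,interpolation=cv2.INTER_CUBIC))
E
```

```text
(no output)
```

View pics/c1.png

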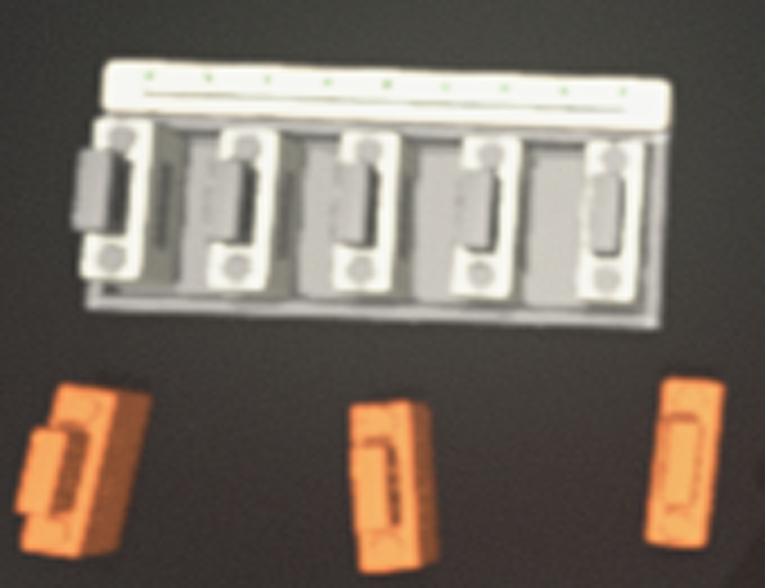

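View pics/c2.png

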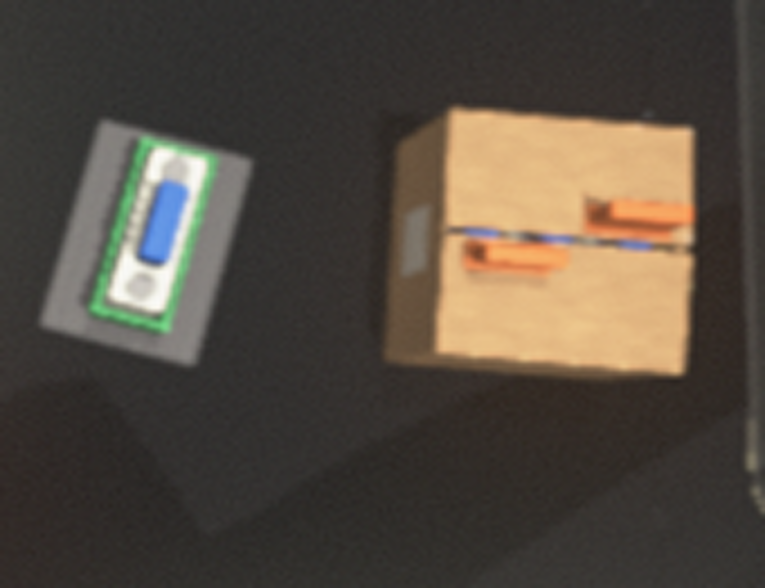

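The dock crop shows five grey-gripped cartridges with four gaps. The carton crop shows the closed flaps, both orange tabs and three blue patches in the slit, so all three new cartridges are there. Next I'll measure these by casting rays onto known heights.

```bash
cat > h.py <<'E'
import numpy as np, cv2
from station import r,cams,ticket
np.set_printoptions(precision=4,suppress=True)
def ray(name,uv,st=None):
    m=cams.camera_model(name); K=m["intrinsics"]
    uv=np.atleast_2d(np.array(uv,float))
    d=np.c_[(uv[:,0]-K[0,2])/K[0,0],(uv[:,1]-K[1,2])/K[1,1]]
    if name=="wrist":
        th=np.hypot(d[:,0],d[:,1]); k=np.sin(th)/np.maximum(th,1e-9)
        d=np.c_[d*k[:,None],np.cos(th)]
        T=m["T_tool_cam"]; R=st["ee_rot"]
        return R@T[:3,3]+st["tcp_pos"], d@T[:3,:3].T@R.T
    E=m["extrinsics"]; R=E[:3,:3]
    return -R.T@E[:3,3], np.c_[d,np.ones(len(d))]@R
def plane(name,uv,z,st=None):
    o,d=ray(name,uv,st); return o+d*((z-o[2])/d[:,2])[:,None]
def proj(name,P,st=None):
    P=np.atleast_2d(P); m=cams.camera_model(name);K=m["intrinsics"]
    if name=="wrist":
        T=m["T_tool_cam"];R=st["ee_rot"]
        c=((P-st["tcp_pos"])@R-T[:3,3])@T[:3,:3]
        rr=np.hypot(c[:,0],c[:,1]);th=np.arctan2(rr,c[:,2])
        return np.c_[c[:,0]/rr*th*K[0,0]+K[0,2],c[:,1]/rr*th*K[1,1]+K[1,2]]
    E=m["extrinsics"];c=P@E[:3,:3].T+E[:3,3]
    return np.c_[c[:,0]/c[:,2]*K[0,0]+K[0,2],c[:,1]/c[:,2]*K[1,1]+K[1,2]]
def delta(target,Rt=None,st=None):
    "target tcp world -> deltas in tool frame"
    st=st or r.sense(); d=st["ee_rot"].T@(np.array(target)-st["tcp_pos"])
    if Rt is not None:
        w=np.degrees(cv2.Rodrigues(st["ee_rot"].T@Rt)[0].ravel()); return d,w
    return d
def down(yaw):
    "tool z down, tool y (jaw axis) at yaw deg from world x axis"
    a=np.radians(yaw); y=np.array([np.cos(a),np.sin(a),0]);z=np.array([0,0,-1.]);x=np.cross(y,z)
    return np.c_[x,y,z]
def save(n,f,box=None,k=1):
    a=cams.capture(n)[:,:,::-1].copy()
    if box: x0,y0,x1,y1=box;a=a[y0:y1,x0:x1]
    if k!=1:a=cv2.resize(a,None,fx=k,fy=k,interpolation=cv2.INTER_CUBIC)
    cv2.imwrite("pics/"+f,a)
E
python3 - <<'E'
from h import *
f=lambda p,o:np.array(p,float)/[4.5,4.2]+o
P=plane("top",f([(450,108),(693,128),(687,376),(437,352)],(320,205)),.118)
print("carton",P,P.mean(0));print(np.linalg.norm(P-np.roll(P,-1,0),axis=1)); e=P[0]-P[1];print("yaw y-axis",np.degrees(np.arctan2(-e[0],e[1])));e=P[0]-P[3];print(np.degrees(np.arctan2(e[1],e[0])))
a=cv2.imread("pics/top0.png"); hsv=cv2.cvtColor(a,cv2.COLOR_BGR2HSV)
def rect(m):
    cs,_=cv2.findContours(m,cv2.RETR_EXTERNAL,cv2.CHAIN_APPROX_NONE)
    return max(cs,key=cv2.contourArea)
g=cv2.inRange(hsv,(45,60,40),(85,255,255)); g[:, :320]=0;g[:,:][300:]=0; g[:225]=0;g[:,390:]=0
c=rect(g); W=plane("top",c.reshape(-1,2)[:, :],.054)
print("carrier rim",cv2.minAreaRect((W[:,:2]*1000).astype(np.float32)))
b=cv2.inRange(hsv,(100,80,60),(130,255,255));b[:,:335]=0;b[:,375:]=0;b[:230]=0;b[290:]=0
c=rect(b);W=plane("top",c.reshape(-1,2),.108);print("new_d fin",cv2.minAreaRect((W[:,:2]*1000).astype(np.float32)))
P=plane("top",f([(105,60),(671,80),(670,132),(102,110)],(140,205)),.044);print("housing",P)
P2=plane("top",f([(87,307),(658,328)],(140,205)),.036);print("nearedge",P2)
for n,z,pts in (("fins",.108,[(98,190),(233,200),(357,203),(481,208),(606,212)]),("tops",.070,[(119,199),(244,209),(368,212),(487,217),(610,221)])):
    print(n,plane("top",f(pts,(140,205)),z))
E
```

```text
carton [[ 0.5456 -0.2361  0.118 ]
 [ 0.5382 -0.3607  0.118 ]
 [ 0.4034 -0.354   0.118 ]
 [ 0.4129 -0.2284  0.118 ]] [ 0.475  -0.2948  0.118 ]
[0.1248 0.135  0.1259 0.133 ]
yaw y-axis -3.396635080289196
-3.322428171637656
carrier rim ((480.0018005371094, -90.60748291015625), (45.26624298095703, 107.3612060546875), 75.47142791748047)
new_d fin ((480.7901611328125, -90.39232635498047), (15.226463317871094, 45.32411575317383), 75.56614685058594)
housing [[0.5689 0.3745 0.044 ]
 [0.5663 0.0681 0.044 ]
 [0.5355 0.0675 0.044 ]
 [0.5394 0.3738 0.044 ]]
nearedge [[0.4261 0.3753 0.036 ]
 [0.4223 0.0701 0.036 ]]
fins [[0.485  0.3503 0.108 ]
 [0.4815 0.2824 0.108 ]
 [0.4816 0.2202 0.108 ]
 [0.4807 0.1577 0.108 ]
 [0.4803 0.0947 0.108 ]]
tops [[0.4849 0.352  0.07  ]
 [0.4811 0.2868 0.07  ]
 [0.4812 0.2222 0.07  ]
 [0.4802 0.16   0.07  ]
 [0.4797 0.0956 0.07  ]]
```

```bash
python3 - <<'E'
from h import *
def comps(n):
    a=cv2.imread(f"pics/{n}0.png"); hsv=cv2.cvtColor(a,cv2.COLOR_BGR2HSV)
    m=cv2.inRange(hsv,(3,190,215),(14,255,255))
    k,l,s,c=cv2.connectedComponentsWithStats(m)
    for i in range(1,k):
        if s[i,4]>12: print(n,s[i],c[i])
comps("top");comps("scene")
C=np.array([.475,-.2948,0]);a=np.radians(-3.4);R=np.array([[np.cos(a),-np.sin(a),0],[np.sin(a),np.cos(a),0],[0,0,1]])
for sx,n in ((-1,"near"),(1,"far")):
  for y in (4,44):
    P=C+R@np.array([sx*.005,-sx*y/1000,.154]); print(n,y,proj("top",P),proj("scene",P))
a=cv2.imread("pics/scene0.png")[260:365,370:480];cv2.imwrite("pics/c3.png",cv2.resize(a,None,fx=6,fy=5.5,interpolation=cv2.INTER_CUBIC))
a=cv2.imread("pics/top0.png")[225:305,400:480];cv2.imwrite("pics/c4.png",cv2.resize(a,None,fx=7,fy=7,interpolation=cv2.INTER_CUBIC))
E
```

```text
scene [440 292  14   9  33] [447.2424 296.1818]
scene [406 297  19  10  25] [415.   302.12]
scene [434 301  19  10  27] [443.1111 305.963 ]
scene [264 302   9   9  23] [268.3043 305.8261]
near 4 [[449.0546 262.4951]] [[428.5844 295.6216]]
near 44 [[430.9024 260.9079]] [[412.765  288.2024]]
far 4 [[452.8592 258.2859]] [[433.6678 294.0155]]
far 44 [[470.9607 259.871 ]] [[449.8167 301.5501]]
```

View pics/c3.png

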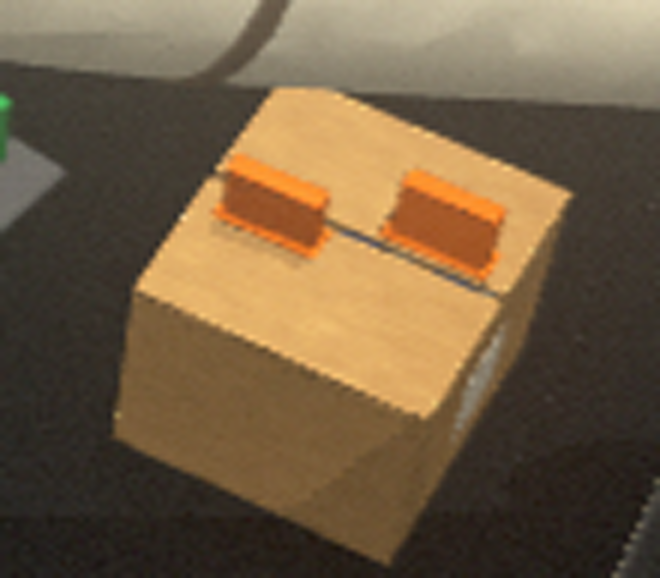

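View pics/c4.png

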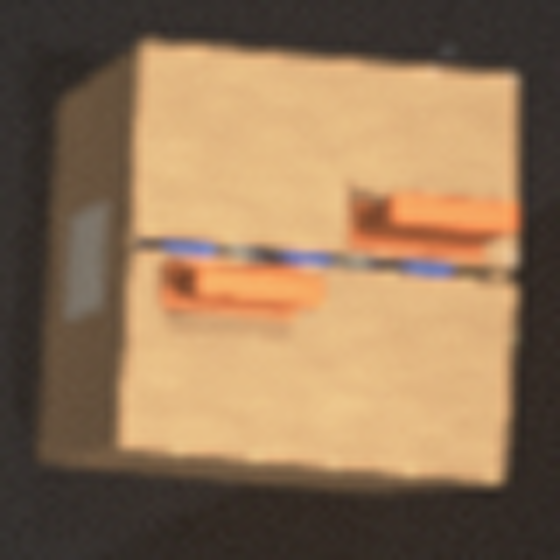

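The scene crop shows the tab tops at about (417,293) and (446,296), and the top crop at about (437,266) and (465,256). I'll triangulate both.

```bash
python3 - <<'E'
from h import *
def tri(a,b):
    o1,d1=ray("top",a);o2,d2=ray("scene",b);d1=d1[0]/np.linalg.norm(d1);d2=d2[0]/np.linalg.norm(d2)
    A=np.c_[d1,-d2];t=np.linalg.lstsq(A,o2-o1,rcond=None)[0];p,q=o1+t[0]*d1,o2+t[1]*d2
    return (p+q)/2,np.linalg.norm(p-q)
C=np.array([.475,-.2948,0]);a=np.radians(-3.4);R=np.array([[np.cos(a),-np.sin(a),0],[np.sin(a),np.cos(a),0],[0,0,1]])
for A,B in (((437.1,266.3),(416.7,292.7)),((464.9,255.7),(445.8,295.8))):
    p,e=tri(A,B);print(p,e,"local",R.T@(p-C))
# carton top corners from scene
f=lambda p:np.array(p,float)/[6,5.5]+[370,260]
P=plane("scene",f([(135,292),(427,417),(572,193)]),.118);print(P)
print(plane("scene",f([(388,565),(115,437)]),0)) 
for z in (.118,.154): print((R.T@(plane("top",[(437.1,266.3),(464.9,255.7)],z)-C).T).T)
E
```

```text
[ 0.4613 -0.2636  0.1585] 0.0019351189983086044 local [-0.0155  0.0304  0.1585]
[ 0.4861 -0.3254  0.1561] 0.0006498716009424299 local [ 0.0129 -0.0298  0.1561]
[[ 0.4115 -0.23    0.118 ]
 [ 0.407  -0.3508  0.118 ]
 [ 0.5367 -0.3607  0.118 ]]
[[ 0.404  -0.3526  0.    ]
 [ 0.4117 -0.2306  0.    ]]
[[-0.0113  0.0198  0.118 ]
 [ 0.0184 -0.0427  0.118 ]]
[[-0.0156  0.0299  0.154 ]
 [ 0.013  -0.0303  0.154 ]]
```

```bash
python3 - <<'E'
from h import *
print(delta([.4613,-.2636,.22],down(86.6)))
E
```

```text
(array([-0.3339,  0.2114,  0.002 ]), array([ 0.0918, -0.0249, 24.6965]))
```

Call:
{"name": "drive_tool", "arguments": {
  "deltas": [
    {"dx": -0.04,"dy": 0.025,"wz": 3},
    {"dx": -0.08,"dy": 0.051,"wz": 6},
    {"dx": -0.12,"dy": 0.076,"wz": 9},
    {"dx": -0.16,"dy": 0.101,"wz": 12},
    {"dx": -0.2,"dy": 0.127,"wz": 15},
    {"dx": -0.24,"dy": 0.152,"wz": 18},
    {"dx": -0.28,"dy": 0.177,"wz": 21},
    {"dx": -0.315,"dy": 0.2,"wz": 24},
    {"dx": -0.334,"dy": 0.2114,"dz": 0.002,"wz": 24.7},
    {"dx": -0.334,"dy": 0.2114,"dz": 0.002,"wz": 24.7},
    {"dx": -0.334,"dy": 0.2114,"dz": 0.002,"wz": 24.7}
  ],
  "gripper": 1
}}

```text
schema error: expected keys dx, dy, dz, wx, wy, wz
```

```bash
python3 - <<'E'
from h import *
s=r.sense();print(s["tcp_pos"],s["ee_rot"],s["wrist_force"],s["joints"])
save("wrist","w1.png")
print(proj("wrist",[[.4613,-.2636,.157]],s), delta([.4613,-.2636,.129],down(86.6)))
E
```

```text
[ 0.2269 -0.5819  0.2217] [[-0.9317 -0.3632 -0.0007]
 [-0.3632  0.9317  0.0015]
 [ 0.0001  0.0016 -1.    ]] [-1.3479  0.6997 -0.2275] [-53.878   22.0805   0.399   -0.0211 -68.4108 -14.8178]
[[485.0608 513.3923]] (array([-0.334 ,  0.2114,  0.0931]), array([ 0.0735, -0.0232, 24.6938]))
```

View pics/w1.png

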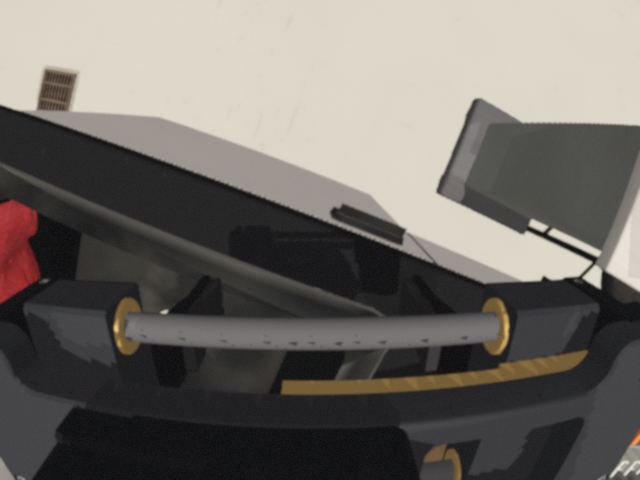

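All six keys are needed in each row. The arm hasn't moved, and the wrist view is unchanged.

Call:
{"name": "drive_tool", "arguments": {
  "deltas": [
    {"dx": -0.04,"dy": 0.025,"dz": 0,"wx": 0,"wy": 0,"wz": 3},
    {"dx": -0.08,"dy": 0.051,"dz": 0,"wx": 0,"wy": 0,"wz": 6},
    {"dx": -0.12,"dy": 0.076,"dz": 0,"wx": 0,"wy": 0,"wz": 9},
    {"dx": -0.16,"dy": 0.101,"dz": 0,"wx": 0,"wy": 0,"wz": 12},
    {"dx": -0.2,"dy": 0.127,"dz": 0,"wx": 0,"wy": 0,"wz": 15},
    {"dx": -0.24,"dy": 0.152,"dz": 0,"wx": 0,"wy": 0,"wz": 18},
    {"dx": -0.28,"dy": 0.177,"dz": 0,"wx": 0,"wy": 0,"wz": 21},
    {"dx": -0.315,"dy": 0.2,"dz": 0,"wx": 0,"wy": 0,"wz": 24},
    {"dx": -0.334,"dy": 0.2114,"dz": 0.002,"wx": 0,"wy": 0,"wz": 24.7},
    {"dx": -0.334,"dy": 0.2114,"dz": 0.002,"wx": 0,"wy": 0,"wz": 24.7},
    {"dx": -0.334,"dy": 0.2114,"dz": 0.002,"wx": 0,"wy": 0,"wz": 24.7}
  ],
  "gripper": 1
}}

```text
time_s: 1.3
tcp_pos: [0.4614, -0.2636, 0.2203]
ee_rot: [[-0.998, 0.058, -0.001], [0.058, 0.998, 0.0], [0.001, 0.0, -1.0]]
wrist_force: [-0.6, -0.3, 0.7]
gripper_width: 1.0
```

```bash
python3 - <<'E'
from h import *
s=r.sense();print(s["tcp_pos"],s["ee_rot"],s["wrist_force"],s["joints"])
save("wrist","w2.png")
print(proj("wrist",[[.4613,-.2636,.157]],s), delta([.4613,-.2636,.129],down(86.6)))
E
```

```text
[ 0.4614 -0.2636  0.2203] [[-0.9983  0.058  -0.0008]
 [ 0.058   0.9983  0.0001]
 [ 0.0008  0.0001 -1.    ]] [-0.5656 -0.2848  0.6638] [-12.2425  13.0488 -12.8338   0.0026 -64.1614 -81.0817]
[[310.6584 255.9838]] (array([-0.0002,  0.0006,  0.0914]), array([ 0.0013, -0.0283,  0.006 ]))
```

View pics/w2.png

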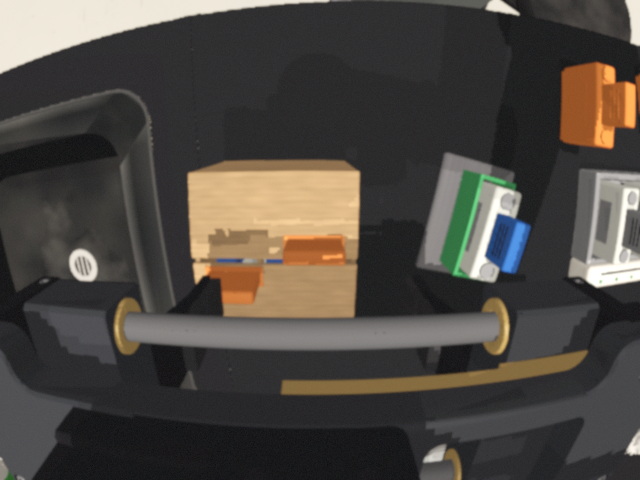

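```bash
python3 - <<'E'
from h import *
a=cv2.imread("pics/w2.png")[150:320,180:370];cv2.imwrite("pics/w2c.png",cv2.resize(a,None,fx=4,fy=3.5,interpolation=cv2.INTER_CUBIC))
E
```

```text
(no output)
```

View pics/w2c.png

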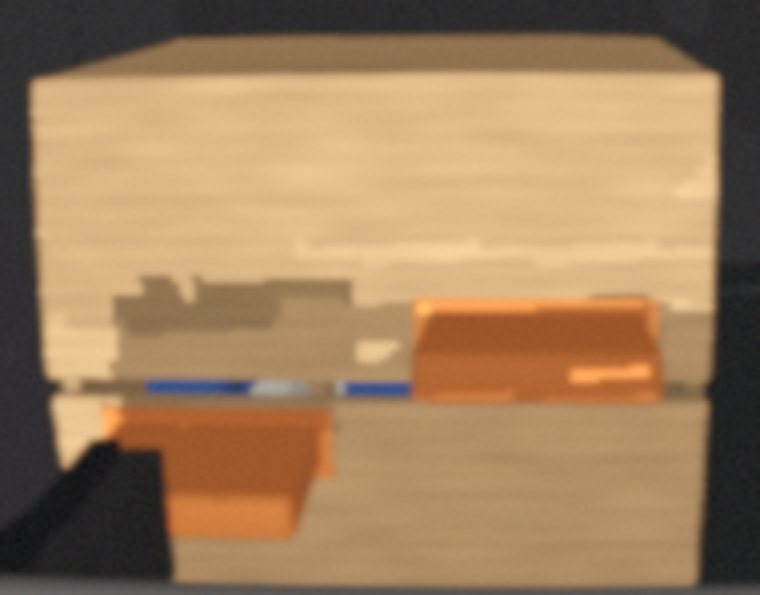

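The wrist view puts the near tab's top centre at (314,259), within 2 mm of the prediction. I'll descend and pinch it.

Call:
{"name": "drive_tool", "arguments": {
  "deltas": [
    {"dx": -0.001,"dy": 0.001,"dz": 0.03,"wx": 0,"wy": 0,"wz": 0},
    {"dx": -0.001,"dy": 0.001,"dz": 0.06,"wx": 0,"wy": 0,"wz": 0},
    {"dx": -0.001,"dy": 0.001,"dz": 0.08,"wx": 0,"wy": 0,"wz": 0},
    {"dx": -0.001,"dy": 0.001,"dz": 0.091,"wx": 0,"wy": 0,"wz": 0},
    {"dx": -0.001,"dy": 0.001,"dz": 0.091,"wx": 0,"wy": 0,"wz": 0}
  ],
  "gripper": 1
}}

```text
time_s: 1.85
tcp_pos: [0.4612, -0.2636, 0.1283]
ee_rot: [[-0.998, 0.061, -0.003], [0.061, 0.998, 0.001], [0.003, 0.001, -1.0]]
wrist_force: [0.3, -0.8, 0.1]
gripper_width: 0.999
```

Call:
{"name": "drive_tool", "arguments": {
  "deltas": [
    {"dx": 0,"dy": 0,"dz": 0,"wx": 0,"wy": 0,"wz": 0},
    {"dx": 0,"dy": 0,"dz": 0,"wx": 0,"wy": 0,"wz": 0},
    {"dx": 0,"dy": 0,"dz": 0,"wx": 0,"wy": 0,"wz": 0},
    {"dx": 0,"dy": 0,"dz": 0,"wx": 0,"wy": 0,"wz": 0},
    {"dx": 0,"dy": 0,"dz": 0,"wx": 0,"wy": 0,"wz": 0},
    {"dx": 0,"dy": 0,"dz": 0,"wx": 0,"wy": 0,"wz": 0},
    {"dx": 0,"dy": 0,"dz": 0,"wx": 0,"wy": 0,"wz": 0}
  ],
  "gripper": 0
}}

```text
time_s: 2.55
tcp_pos: [0.4627, -0.2621, 0.1295]
ee_rot: [[-0.998, 0.06, 0.001], [0.06, 0.998, 0.002], [-0.001, 0.002, -1.0]]
wrist_force: [1.5, 6.8, 2.2]
gripper_width: 0.456
```

```bash
python3 - <<'E'
from h import *
s=r.sense();print(s["tcp_pos"],s["wrist_force"],s["gripper_width"])
save("wrist","w3.png")
# arc in tool axes: forward(-tool x)=carton +x ; up = -tool z. pivot rel hinge
p0=np.array([s["tcp_pos"][0],s["tcp_pos"][2]+.0187])
C=np.array([.475,-.2948]);a=np.radians(-3.4);hx=-.066
loc=np.array([np.cos(a),np.sin(a)])@(s["tcp_pos"][:2]-C); rel=np.array([loc-hx,s["tcp_pos"][2]+.0187-.118]);print(rel)
for th in range(0,136,8):
    t=np.radians(th);q=np.array([rel[0]*np.cos(t)-rel[1]*np.sin(t),rel[0]*np.sin(t)+rel[1]*np.cos(t)])-rel
    print(th,"dx %.3f dz %.3f"%(-q[0],-q[1]))
E
```

```text
[ 0.4627 -0.2621  0.1295] [1.5364 6.7857 2.1694] 0.4564241861996827
[0.0518 0.0302]
0 dx -0.000 dz -0.000
8 dx 0.005 dz -0.007
16 dx 0.010 dz -0.013
24 dx 0.017 dz -0.018
32 dx 0.024 dz -0.023
40 dx 0.032 dz -0.026
48 dx 0.040 dz -0.029
56 dx 0.048 dz -0.030
64 dx 0.056 dz -0.030
72 dx 0.064 dz -0.028
80 dx 0.073 dz -0.026
88 dx 0.080 dz -0.023
96 dx 0.087 dz -0.018
104 dx 0.094 dz -0.013
112 dx 0.099 dz -0.007
120 dx 0.104 dz 0.000
128 dx 0.107 dz 0.008
```

View pics/w3.png

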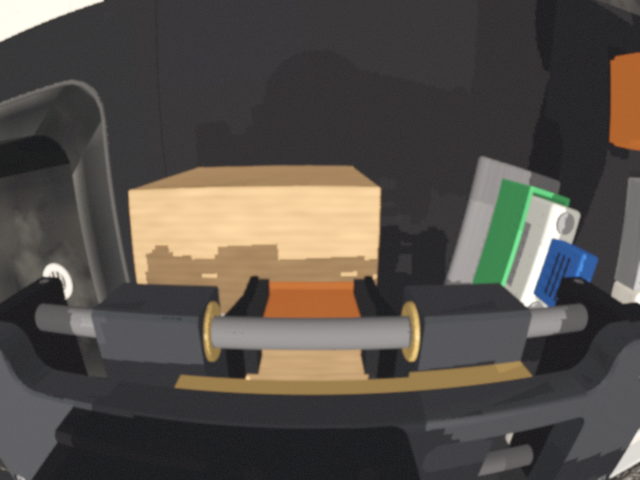

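The tab is gripped at 39.7 mm wide. I'll swing the near flap along its arc.

Call:
{"name": "drive_tool", "arguments": {
  "deltas": [
    {"dx": 0.005,"dy": 0,"dz": -0.007,"wx": 0,"wy": 0,"wz": 0},
    {"dx": 0.01,"dy": 0,"dz": -0.013,"wx": 0,"wy": 0,"wz": 0},
    {"dx": 0.017,"dy": 0,"dz": -0.018,"wx": 0,"wy": 0,"wz": 0},
    {"dx": 0.024,"dy": 0,"dz": -0.023,"wx": 0,"wy": 0,"wz": 0},
    {"dx": 0.032,"dy": 0,"dz": -0.026,"wx": 0,"wy": 0,"wz": 0},
    {"dx": 0.04,"dy": 0,"dz": -0.029,"wx": 0,"wy": 0,"wz": 0},
    {"dx": 0.048,"dy": 0,"dz": -0.03,"wx": 0,"wy": 0,"wz": 0},
    {"dx": 0.056,"dy": 0,"dz": -0.03,"wx": 0,"wy": 0,"wz": 0},
    {"dx": 0.064,"dy": 0,"dz": -0.028,"wx": 0,"wy": 0,"wz": 0},
    {"dx": 0.073,"dy": 0,"dz": -0.026,"wx": 0,"wy": 0,"wz": 0},
    {"dx": 0.08,"dy": 0,"dz": -0.023,"wx": 0,"wy": 0,"wz": 0},
    {"dx": 0.087,"dy": 0,"dz": -0.018,"wx": 0,"wy": 0,"wz": 0},
    {"dx": 0.094,"dy": 0,"dz": -0.013,"wx": 0,"wy": 0,"wz": 0},
    {"dx": 0.099,"dy": 0,"dz": -0.007,"wx": 0,"wy": 0,"wz": 0},
    {"dx": 0.104,"dy": 0,"dz": 0,"wx": 0,"wy": 0,"wz": 0},
    {"dx": 0.107,"dy": 0,"dz": 0.008,"wx": 0,"wy": 0,"wz": 0},
    {"dx": 0.107,"dy": 0,"dz": 0.008,"wx": 0,"wy": 0,"wz": 0}
  ],
  "gripper": 0
}}

```text
time_s: 4.3
tcp_pos: [0.3546, -0.2553, 0.121]
ee_rot: [[-0.998, 0.06, -0.002], [0.06, 0.998, 0.002], [0.002, 0.002, -1.0]]
wrist_force: [-0.6, 7.1, 2.3]
gripper_width: 0.453
```

```bash
python3 - <<'E'
from h import *
s=r.sense();print(s["tcp_pos"],s["wrist_force"],s["gripper_width"])
save("scene","s4.png")
save("wrist","w4.png")
E
```

```text
[ 0.3546 -0.2553  0.121 ] [-0.6093  7.1203  2.3232] 0.4532656749172642
```

View pics/s4.png

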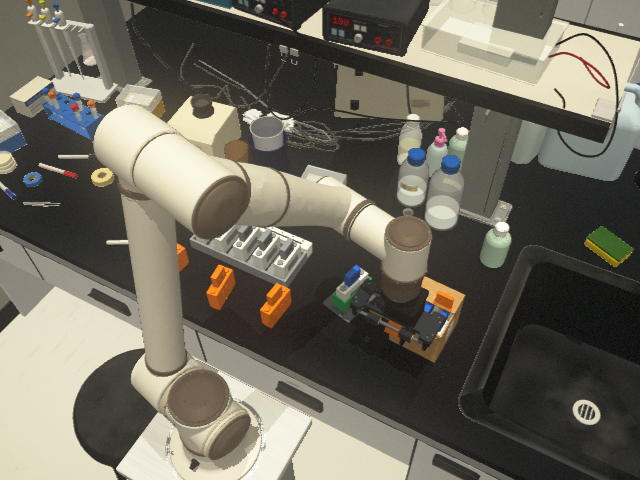

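View pics/w4.png

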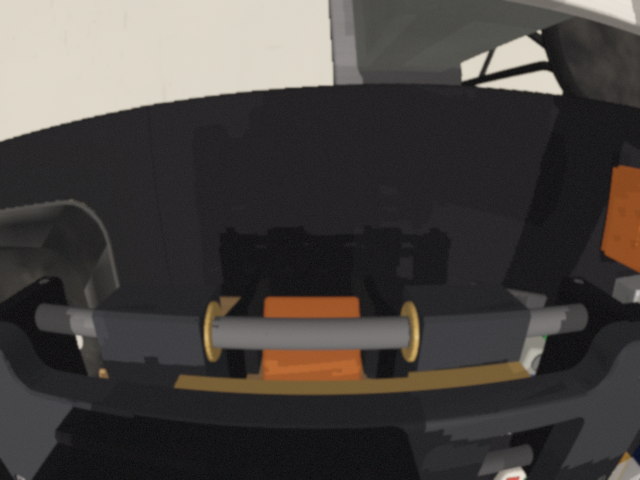

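The near flap followed to about 128°, with the tab still gripped. I'll nudge it towards the stop, release, lift and go over to the far tab.

Call:
{"name": "drive_tool", "arguments": {
  "deltas": [
    {"dx": 0.001,"dy": 0,"dz": 0.004,"wx": 0,"wy": 0,"wz": 0},
    {"dx": 0.001,"dy": 0,"dz": 0.006,"wx": 0,"wy": 0,"wz": 0},
    {"dx": 0.001,"dy": 0,"dz": 0.006,"wx": 0,"wy": 0,"wz": 0}
  ],
  "gripper": 0
}}

```text
time_s: 4.7
tcp_pos: [0.3527, -0.2552, 0.1151]
ee_rot: [[-0.998, 0.06, -0.004], [0.06, 0.998, 0.003], [0.004, 0.003, -1.0]]
wrist_force: [-2.9, 6.6, 3.2]
gripper_width: 0.45
```

Call:
{"name": "drive_tool", "arguments": {
  "deltas": [
    {"dx": 0,"dy": 0,"dz": 0,"wx": 0,"wy": 0,"wz": 0},
    {"dx": 0,"dy": 0,"dz": 0,"wx": 0,"wy": 0,"wz": 0},
    {"dx": 0,"dy": 0,"dz": 0,"wx": 0,"wy": 0,"wz": 0},
    {"dx": 0.004,"dy": 0,"dz": -0.02,"wx": 0,"wy": 0,"wz": 0},
    {"dx": 0.006,"dy": 0,"dz": -0.05,"wx": 0,"wy": 0,"wz": 0},
    {"dx": 0.006,"dy": 0,"dz": -0.08,"wx": 0,"wy": 0,"wz": 0},
    {"dx": 0.0,"dy": -0.01,"dz": -0.12,"wx": 0,"wy": 0,"wz": 0},
    {"dx": -0.03,"dy": -0.03,"dz": -0.13,"wx": 0,"wy": 0,"wz": 0},
    {"dx": -0.07,"dy": -0.05,"dz": -0.13,"wx": 0,"wy": 0,"wz": 0},
    {"dx": -0.11,"dy": -0.06,"dz": -0.13,"wx": 0,"wy": 0,"wz": 0},
    {"dx": -0.128,"dy": -0.062,"dz": -0.13,"wx": 0,"wy": 0,"wz": 0},
    {"dx": -0.128,"dy": -0.062,"dz": -0.13,"wx": 0,"wy": 0,"wz": 0},
    {"dx": -0.128,"dy": -0.062,"dz": -0.13,"wx": 0,"wy": 0,"wz": 0}
  ],
  "gripper": 1
}}

```text
time_s: 6.0
tcp_pos: [0.4786, -0.3261, 0.2449]
ee_rot: [[-0.998, 0.059, -0.001], [0.059, 0.998, 0.0], [0.001, 0.0, -1.0]]
wrist_force: [-0.7, 0.4, -0.4]
gripper_width: 0.999
```

```bash
python3 - <<'E'
from h import *
s=r.sense();print(s["tcp_pos"],s["wrist_force"],s["gripper_width"])
a=cams.capture("wrist")[:,:,::-1];cv2.imwrite("pics/w5.png",a)
save("scene","s5.png",(330,230,500,370),4)
print(proj("wrist",[[.4872,-.324,.157]],s), delta([.4872,-.324,.129],down(86.6)))
E
```

```text
[ 0.4786 -0.3261  0.2449] [-0.7239  0.3875 -0.4293] 0.9988864437077235
[[314.3067 256.6471]] (array([-0.0091,  0.0025,  0.1167]), array([-0.0008, -0.0099, -0.0055]))
```

View pics/w5.png

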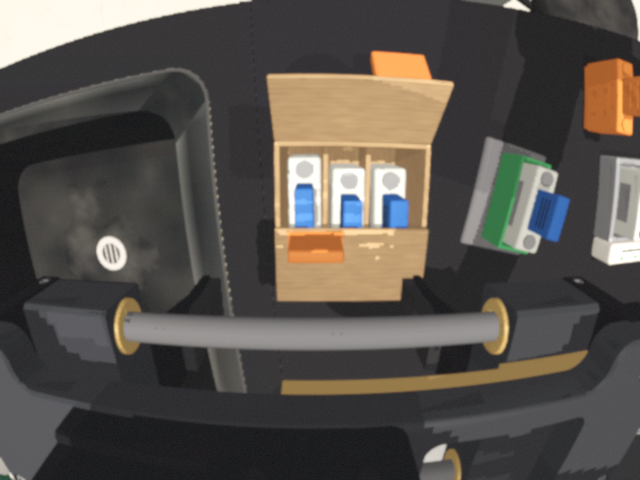

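View pics/s5.png

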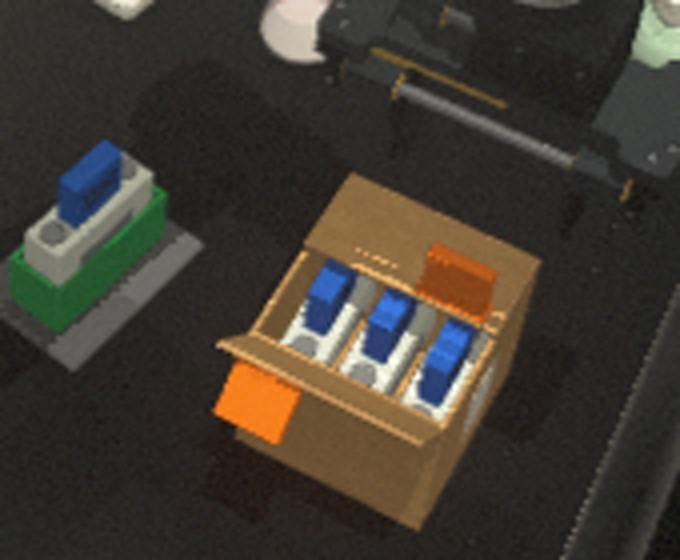

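The near flap is open wide and all three cartridges are visible. The far tab's top is at (315,256), as predicted.

Call:
{"name": "drive_tool", "arguments": {
  "deltas": [
    {"dx": -0.009,"dy": 0.003,"dz": 0.03,"wx": 0,"wy": 0,"wz": 0},
    {"dx": -0.009,"dy": 0.003,"dz": 0.07,"wx": 0,"wy": 0,"wz": 0},
    {"dx": -0.009,"dy": 0.003,"dz": 0.1,"wx": 0,"wy": 0,"wz": 0},
    {"dx": -0.009,"dy": 0.003,"dz": 0.116,"wx": 0,"wy": 0,"wz": 0},
    {"dx": -0.009,"dy": 0.003,"dz": 0.116,"wx": 0,"wy": 0,"wz": 0}
  ],
  "gripper": 1
}}

```text
time_s: 6.6
tcp_pos: [0.4855, -0.3228, 0.1275]
ee_rot: [[-0.998, 0.06, -0.005], [0.06, 0.998, 0.002], [0.005, 0.002, -1.0]]
wrist_force: [0.0, 0.2, 0.9]
gripper_width: 1.001
```

Call:
{"name": "drive_tool", "arguments": {
  "deltas": [
    {"dx": 0,"dy": 0,"dz": 0,"wx": 0,"wy": 0,"wz": 0},
    {"dx": 0,"dy": 0,"dz": 0,"wx": 0,"wy": 0,"wz": 0},
    {"dx": 0,"dy": 0,"dz": 0,"wx": 0,"wy": 0,"wz": 0},
    {"dx": 0,"dy": 0,"dz": 0,"wx": 0,"wy": 0,"wz": 0},
    {"dx": 0,"dy": 0,"dz": 0,"wx": 0,"wy": 0,"wz": 0},
    {"dx": 0,"dy": 0,"dz": 0,"wx": 0,"wy": 0,"wz": 0},
    {"dx": 0,"dy": 0,"dz": 0,"wx": 0,"wy": 0,"wz": 0}
  ],
  "gripper": 0
}}

```text
time_s: 7.3
tcp_pos: [0.488, -0.3237, 0.1296]
ee_rot: [[-0.998, 0.059, 0.0], [0.059, 0.998, -0.0], [-0.0, -0.0, -1.0]]
wrist_force: [-0.6, 0.6, 1.4]
gripper_width: 0.455
```

```bash
python3 - <<'E'
from h import *
s=r.sense();print(s["tcp_pos"],s["wrist_force"],s["gripper_width"])
C=np.array([.475,-.2948]);a=np.radians(-3.4);hx=.066
loc=np.array([np.cos(a),np.sin(a)])@(s["tcp_pos"][:2]-C); rel=np.array([hx-loc,s["tcp_pos"][2]+.0187-.118]);print(rel)
for th in range(0,136,8):
    t=np.radians(th);q=np.array([rel[0]*np.cos(t)-rel[1]*np.sin(t),rel[0]*np.sin(t)+rel[1]*np.cos(t)])-rel
    print(th,"dx %.3f dz %.3f"%(q[0],-q[1]))
E
```

```text
[ 0.488  -0.3237  0.1296] [-0.5989  0.6015  1.389 ] 0.45529192471419216
[0.0513 0.0303]
0 dx 0.000 dz -0.000
8 dx -0.005 dz -0.007
16 dx -0.010 dz -0.013
24 dx -0.017 dz -0.018
32 dx -0.024 dz -0.023
40 dx -0.031 dz -0.026
48 dx -0.040 dz -0.028
56 dx -0.048 dz -0.029
64 dx -0.056 dz -0.029
72 dx -0.064 dz -0.028
80 dx -0.072 dz -0.026
88 dx -0.080 dz -0.022
96 dx -0.087 dz -0.018
104 dx -0.093 dz -0.012
112 dx -0.099 dz -0.006
120 dx -0.103 dz 0.001
128 dx -0.107 dz 0.009
```

Call:
{"name": "drive_tool", "arguments": {
  "deltas": [
    {"dx": -0.005,"dy": 0,"dz": -0.007,"wx": 0,"wy": 0,"wz": 0},
    {"dx": -0.01,"dy": 0,"dz": -0.013,"wx": 0,"wy": 0,"wz": 0},
    {"dx": -0.017,"dy": 0,"dz": -0.018,"wx": 0,"wy": 0,"wz": 0},
    {"dx": -0.024,"dy": 0,"dz": -0.023,"wx": 0,"wy": 0,"wz": 0},
    {"dx": -0.031,"dy": 0,"dz": -0.026,"wx": 0,"wy": 0,"wz": 0},
    {"dx": -0.04,"dy": 0,"dz": -0.028,"wx": 0,"wy": 0,"wz": 0},
    {"dx": -0.048,"dy": 0,"dz": -0.029,"wx": 0,"wy": 0,"wz": 0},
    {"dx": -0.056,"dy": 0,"dz": -0.029,"wx": 0,"wy": 0,"wz": 0},
    {"dx": -0.064,"dy": 0,"dz": -0.028,"wx": 0,"wy": 0,"wz": 0},
    {"dx": -0.072,"dy": 0,"dz": -0.026,"wx": 0,"wy": 0,"wz": 0},
    {"dx": -0.08,"dy": 0,"dz": -0.022,"wx": 0,"wy": 0,"wz": 0},
    {"dx": -0.087,"dy": 0,"dz": -0.018,"wx": 0,"wy": 0,"wz": 0},
    {"dx": -0.093,"dy": 0,"dz": -0.012,"wx": 0,"wy": 0,"wz": 0},
    {"dx": -0.099,"dy": 0,"dz": -0.006,"wx": 0,"wy": 0,"wz": 0},
    {"dx": -0.103,"dy": 0,"dz": 0.001,"wx": 0,"wy": 0,"wz": 0},
    {"dx": -0.107,"dy": 0,"dz": 0.009,"wx": 0,"wy": 0,"wz": 0},
    {"dx": -0.108,"dy": 0,"dz": 0.014,"wx": 0,"wy": 0,"wz": 0},
    {"dx": -0.108,"dy": 0,"dz": 0.014,"wx": 0,"wy": 0,"wz": 0}
  ],
  "gripper": 0
}}

```text
time_s: 9.1
tcp_pos: [0.5998, -0.3307, 0.1162]
ee_rot: [[-0.998, 0.058, 0.008], [0.058, 0.998, -0.003], [-0.008, -0.002, -1.0]]
wrist_force: [6.1, -1.5, 3.5]
gripper_width: 0.449
```

Call:
{"name": "drive_tool", "arguments": {
  "deltas": [
    {"dx": 0,"dy": 0,"dz": 0,"wx": 0,"wy": 0,"wz": 0},
    {"dx": 0,"dy": 0,"dz": 0,"wx": 0,"wy": 0,"wz": 0},
    {"dx": 0,"dy": 0,"dz": 0,"wx": 0,"wy": 0,"wz": 0},
    {"dx": -0.004,"dy": 0,"dz": -0.02,"wx": 0,"wy": 0,"wz": 0},
    {"dx": -0.006,"dy": 0,"dz": -0.05,"wx": 0,"wy": 0,"wz": 0},
    {"dx": -0.006,"dy": 0,"dz": -0.09,"wx": 0,"wy": 0,"wz": 0},
    {"dx": -0.006,"dy": 0,"dz": -0.13,"wx": 0,"wy": 0,"wz": 0},
    {"dx": -0.006,"dy": 0,"dz": -0.16,"wx": 0,"wy": 0,"wz": 0},
    {"dx": -0.006,"dy": 0,"dz": -0.16,"wx": 0,"wy": 0,"wz": 0}
  ],
  "gripper": 1
}}

```text
time_s: 10.0
tcp_pos: [0.6032, -0.3314, 0.2813]
ee_rot: [[-0.998, 0.059, 0.009], [0.059, 0.998, -0.004], [-0.009, -0.004, -1.0]]
wrist_force: [0.6, -0.1, 1.3]
gripper_width: 0.995
```

```bash
python3 - <<'E'
from h import *
s=r.sense();print(s["tcp_pos"],s["wrist_force"],s["gripper_width"],s["joints"])
save("top","t6.png",(320,200,490,330),4.5)
save("scene","s6.png",(330,230,500,370),4)
print(delta([.475,-.2948,.30],down(86.6)))
E
```

```text
[ 0.6032 -0.3314  0.2813] [ 0.5616 -0.0896  1.3155] 0.9950259902552387 [-15.3208  26.4837  15.7328   0.0928 -78.6975 -78.0891]
(array([ 0.1283,  0.0277, -0.0245]), array([ 0.0522,  0.0181, -0.0159]))
```

View pics/t6.png

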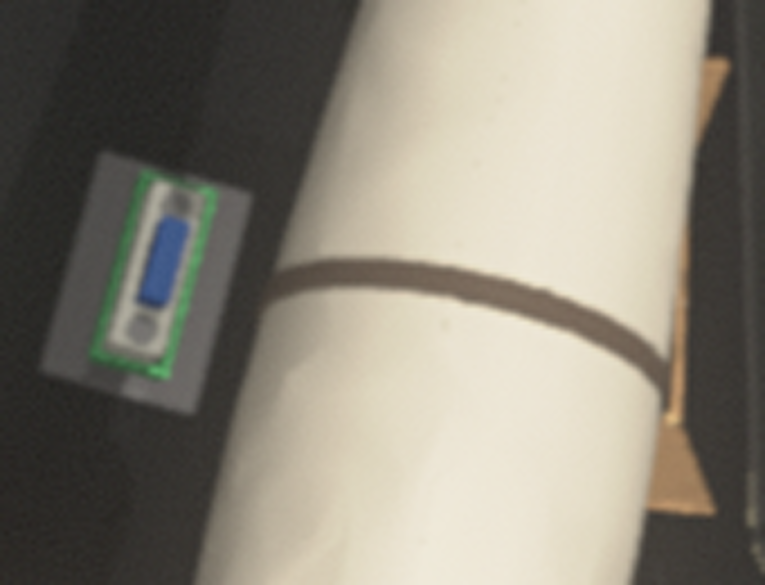

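View pics/s6.png

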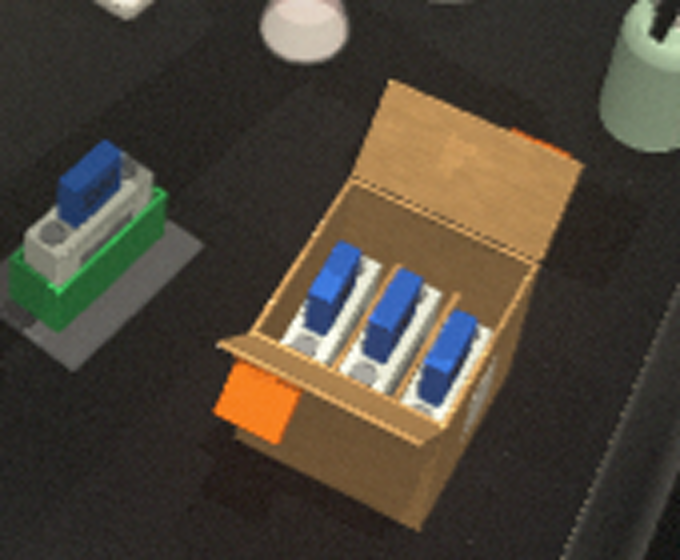

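Both flaps are open. I'll move above the carton with the jaws along the carton's x and look with the wrist camera.

Call:
{"name": "drive_tool", "arguments": {
  "deltas": [
    {"dx": 0.01,"dy": 0,"dz": 0,"wx": 0,"wy": 0,"wz": -8},
    {"dx": 0.02,"dy": 0,"dz": 0,"wx": 0,"wy": 0,"wz": -16},
    {"dx": 0.035,"dy": 0.01,"dz": 0,"wx": 0,"wy": 0,"wz": -24},
    {"dx": 0.05,"dy": 0.01,"dz": 0,"wx": 0,"wy": 0,"wz": -32},
    {"dx": 0.065,"dy": 0.02,"dz": 0,"wx": 0,"wy": 0,"wz": -40},
    {"dx": 0.08,"dy": 0.02,"dz": 0,"wx": 0,"wy": 0,"wz": -48},
    {"dx": 0.095,"dy": 0.025,"dz": 0,"wx": 0,"wy": 0,"wz": -56},
    {"dx": 0.11,"dy": 0.027,"dz": 0,"wx": 0,"wy": 0,"wz": -64},
    {"dx": 0.12,"dy": 0.027,"dz": 0.01,"wx": 0,"wy": 0,"wz": -72},
    {"dx": 0.128,"dy": 0.028,"dz": 0.02,"wx": 0,"wy": 0,"wz": -80},
    {"dx": 0.128,"dy": 0.028,"dz": 0.02,"wx": 0,"wy": 0,"wz": -88},
    {"dx": 0.128,"dy": 0.028,"dz": 0.02,"wx": 0,"wy": 0,"wz": -90},
    {"dx": 0.128,"dy": 0.028,"dz": 0.02,"wx": 0,"wy": 0,"wz": -90},
    {"dx": 0.128,"dy": 0.028,"dz": 0.02,"wx": 0,"wy": 0,"wz": -90}
  ],
  "gripper": 1
}}

```text
time_s: 11.5
tcp_pos: [0.475, -0.2946, 0.2541]
ee_rot: [[-0.06, -0.998, -0.003], [-0.998, 0.06, 0.001], [-0.001, 0.003, -1.0]]
wrist_force: [0.8, 0.5, -0.3]
gripper_width: 0.998
```

```bash
python3 - <<'E'
from h import *
s=r.sense();print(s["tcp_pos"],s["ee_rot"],s["wrist_force"],s["joints"])
a=cams.capture("wrist")[:,:,::-1];cv2.imwrite("pics/w7.png",a)
E
```

```text
[ 0.475  -0.2946  0.2541] [[-0.0603 -0.9982 -0.0027]
 [-0.9982  0.0603  0.0012]
 [-0.001   0.0028 -1.    ]] [ 0.8412  0.5101 -0.3335] [-15.206   14.4677  -5.9216  -0.0264 -69.7781  11.7562]
```

View pics/w7.png

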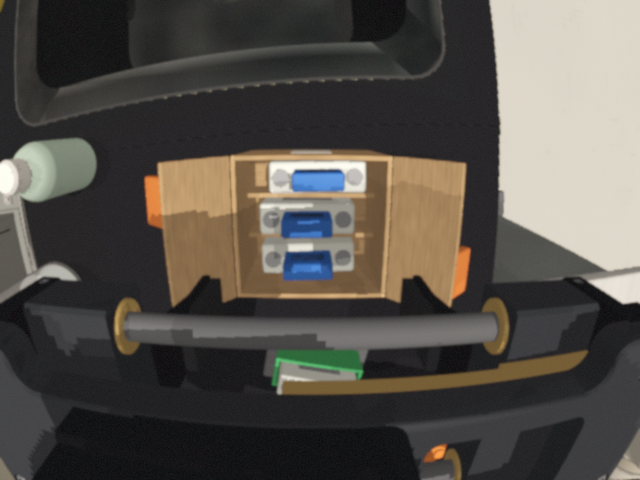

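```bash
python3 - <<'E'
from h import *
a=cv2.imread("pics/w7.png")[140:310,220:410];cv2.imwrite("pics/w7c.png",cv2.resize(a,None,fx=4,fy=3.5,interpolation=cv2.INTER_CUBIC))
E
```

```text
(no output)
```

View pics/w7c.png

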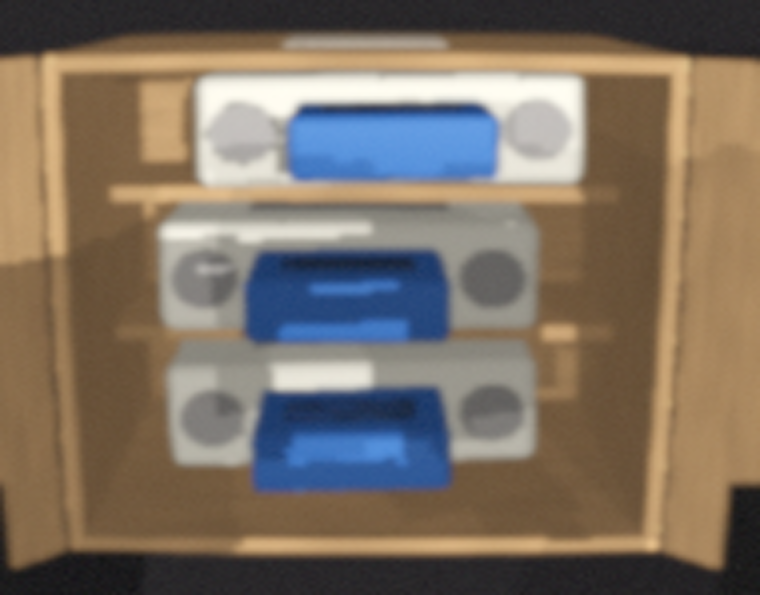

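```bash
python3 - <<'E'
from h import *
s=r.sense()
f=lambda p:np.array(p,float)/[4,3.5]+[220,140]
C=np.array([.475,-.2948,0]);a=np.radians(-3.4);R=np.array([[np.cos(a),-np.sin(a),0],[np.sin(a),np.cos(a),0],[0,0,1]])
L=lambda P:(P-C)@R
for b,fn in (((196,584,185),(290,497,180)),((160,537,328),(247,447,340)),((170,535,463),(254,450,490))):
    B=plane("wrist",f([(b[0],b[2]),(b[1],b[2])]),.074,s);F=plane("wrist",f([(fn[0],fn[2]),(fn[1],fn[2])]),.112,s)
    print("body len %.4f"%np.linalg.norm(B[0]-B[1]),"fin len %.4f"%np.linalg.norm(F[0]-F[1]))
    bc=L(B).mean(0)-[0,.015,0];fc=L(F).mean(0)-[0,.008,0]
    print(" local body",bc,"fin",fc,"world",(bc@R.T+C),fc@R.T+C, "yaw",np.degrees(np.arctan2(*(B[0]-B[1])[[1,0]])))
print(L(plane("wrist",f([(45,55),(688,55),(658,550),(72,550)]),.118,s)))
E
```

```text
body len 0.0905 fin len 0.0427
 local body [-0.0066 -0.0373  0.074 ] fin [-0.0064 -0.0372  0.112 ] world [ 0.4662 -0.3316  0.074 ] [ 0.4664 -0.3315  0.112 ] yaw -3.3175154544381376
body len 0.0901 fin len 0.0424
 local body [0.0032 0.0022 0.074 ] fin [0.0033 0.002  0.112 ] world [ 0.4783 -0.2928  0.074 ] [ 0.4784 -0.293   0.112 ] yaw -3.4374352242805
body len 0.0902 fin len 0.0432
 local body [0.0023 0.0417 0.074 ] fin [0.0023 0.0412 0.112 ] world [ 0.4798 -0.2533  0.074 ] [ 0.4797 -0.2538  0.112 ] yaw -3.431785882552677
[[ 0.064  -0.0599  0.118 ]
 [-0.0657 -0.06    0.118 ]
 [-0.0659  0.0639  0.118 ]
 [ 0.0646  0.0637  0.118 ]]
```

The fins and bodies agree, giving a carton centre about 2 mm +y of the top-camera figure. Before grasping anything I'll measure the dock with the same wrist camera.

```bash
python3 - <<'E'
from h import *
print(delta([.481,.33,.29],down(179.4)))
E
```

```text
(array([-0.6239,  0.0318, -0.035 ]), array([ 0.118 ,  0.0455, -2.8473]))
```

Call:
{"name": "drive_tool", "arguments": {
  "deltas": [
    {"dx": -0.03,"dy": 0,"dz": -0.02,"wx": 0,"wy": 0,"wz": 0},
    {"dx": -0.075,"dy": 0.004,"dz": -0.035,"wx": 0,"wy": 0,"wz": 0},
    {"dx": -0.12,"dy": 0.006,"dz": -0.035,"wx": 0,"wy": 0,"wz": -1},
    {"dx": -0.165,"dy": 0.008,"dz": -0.035,"wx": 0,"wy": 0,"wz": -1},
    {"dx": -0.21,"dy": 0.011,"dz": -0.035,"wx": 0,"wy": 0,"wz": -1},
    {"dx": -0.255,"dy": 0.013,"dz": -0.035,"wx": 0,"wy": 0,"wz": -1},
    {"dx": -0.3,"dy": 0.015,"dz": -0.035,"wx": 0,"wy": 0,"wz": -1},
    {"dx": -0.345,"dy": 0.018,"dz": -0.035,"wx": 0,"wy": 0,"wz": -2},
    {"dx": -0.39,"dy": 0.02,"dz": -0.035,"wx": 0,"wy": 0,"wz": -2},
    {"dx": -0.435,"dy": 0.022,"dz": -0.035,"wx": 0,"wy": 0,"wz": -2},
    {"dx": -0.48,"dy": 0.024,"dz": -0.035,"wx": 0,"wy": 0,"wz": -2},
    {"dx": -0.525,"dy": 0.027,"dz": -0.035,"wx": 0,"wy": 0,"wz": -2.8},
    {"dx": -0.565,"dy": 0.029,"dz": -0.035,"wx": 0,"wy": 0,"wz": -2.8},
    {"dx": -0.6,"dy": 0.031,"dz": -0.035,"wx": 0,"wy": 0,"wz": -2.8},
    {"dx": -0.624,"dy": 0.032,"dz": -0.035,"wx": 0,"wy": 0,"wz": -2.8},
    {"dx": -0.624,"dy": 0.032,"dz": -0.035,"wx": 0,"wy": 0,"wz": -2.8},
    {"dx": -0.624,"dy": 0.032,"dz": -0.035,"wx": 0,"wy": 0,"wz": -2.8},
    {"dx": -0.624,"dy": 0.032,"dz": -0.035,"wx": 0,"wy": 0,"wz": -2.8}
  ],
  "gripper": 0.72
}}

```text
time_s: 13.35
tcp_pos: [0.4806, 0.329, 0.2905]
ee_rot: [[-0.011, -1.0, -0.0], [-1.0, 0.011, -0.0], [0.0, 0.0, -1.0]]
wrist_force: [-0.0, 0.3, -0.3]
gripper_width: 0.72
```

```bash
python3 - <<'E'
from h import *
s=r.sense();print(s["tcp_pos"],s["ee_rot"],s["joints"])
import json;json.dump({k:np.array(s[k]).tolist() for k in("tcp_pos","ee_rot")},open("w8.json","w"))
a=cams.capture("wrist")[:,:,::-1];cv2.imwrite("pics/w8.png",a)
E
```

```text
[0.4806 0.329  0.2905] [[-0.0113 -0.9999 -0.0004]
 [-0.9999  0.0113 -0.0004]
 [ 0.0004  0.0004 -1.    ]] [ 50.3199  15.6542   0.8739  -0.0008 -75.2528 -50.9693]
```

View pics/w8.png

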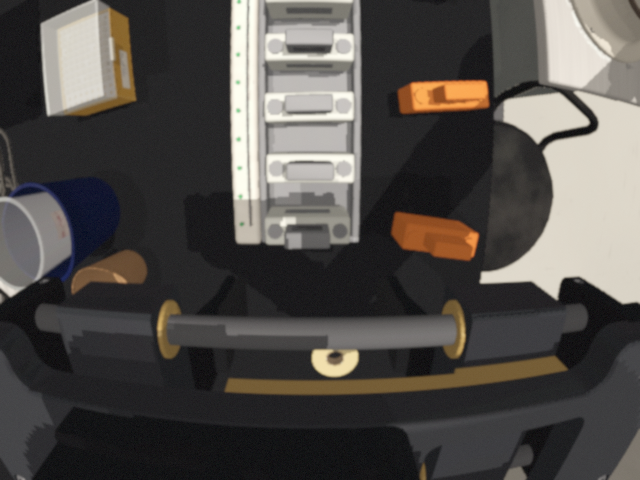

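Call:
{"name": "drive_tool", "arguments": {
  "deltas": [
    {"dx": 0.04,"dy": 0,"dz": 0,"wx": 0,"wy": 0,"wz": 0},
    {"dx": 0.08,"dy": 0,"dz": 0,"wx": 0,"wy": 0,"wz": 0},
    {"dx": 0.08,"dy": 0,"dz": 0,"wx": 0,"wy": 0,"wz": 0},
    {"dx": 0.08,"dy": 0,"dz": 0,"wx": 0,"wy": 0,"wz": 0}
  ],
  "gripper": 0.72
}}

```text
time_s: 13.8
tcp_pos: [0.48, 0.2484, 0.2914]
ee_rot: [[-0.013, -1.0, 0.001], [-1.0, 0.013, 0.001], [-0.001, -0.001, -1.0]]
wrist_force: [0.7, 0.6, -0.2]
gripper_width: 0.721
```

```bash
python3 - <<'E'
from h import *
s=r.sense();print(s["tcp_pos"],s["ee_rot"])
import json;json.dump({k:np.array(s[k]).tolist() for k in("tcp_pos","ee_rot")},open("w9.json","w"))
a=cams.capture("wrist")[:,:,::-1];cv2.imwrite("pics/w9.png",a)
a=a[20:300,220:375];cv2.imwrite("pics/w9c.png",cv2.resize(a,None,fx=3,fy=2.14*1,interpolation=cv2.INTER_CUBIC))
cv2.imwrite("pics/w9d.png",cv2.resize(a[0:150],None,fx=5,fy=4,interpolation=cv2.INTER_CUBIC))
cv2.imwrite("pics/w9e.png",cv2.resize(a[130:280],None,fx=5,fy=4,interpolation=cv2.INTER_CUBIC))
E
```

```text
[0.48   0.2484 0.2914] [[-0.0129 -0.9999  0.0012]
 [-0.9999  0.013   0.0012]
 [-0.0012 -0.0012 -1.    ]]
```

View pics/w9d.png

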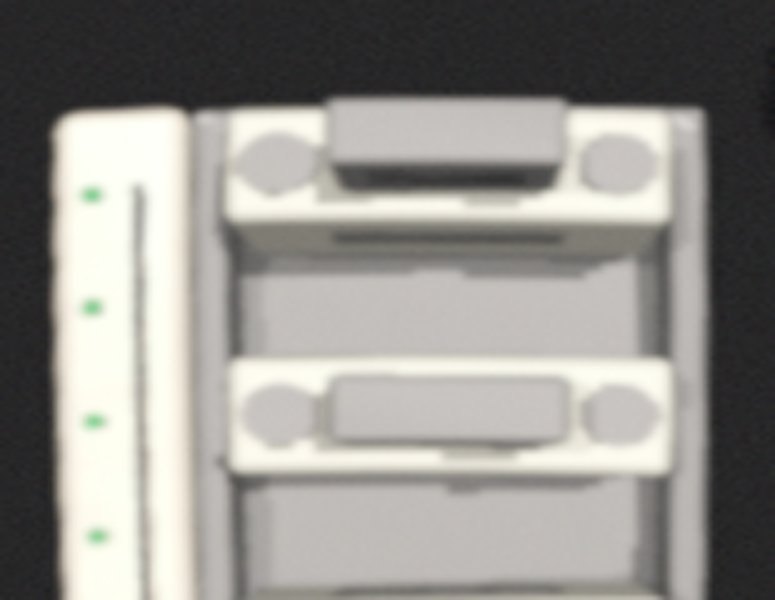

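View pics/w9e.png

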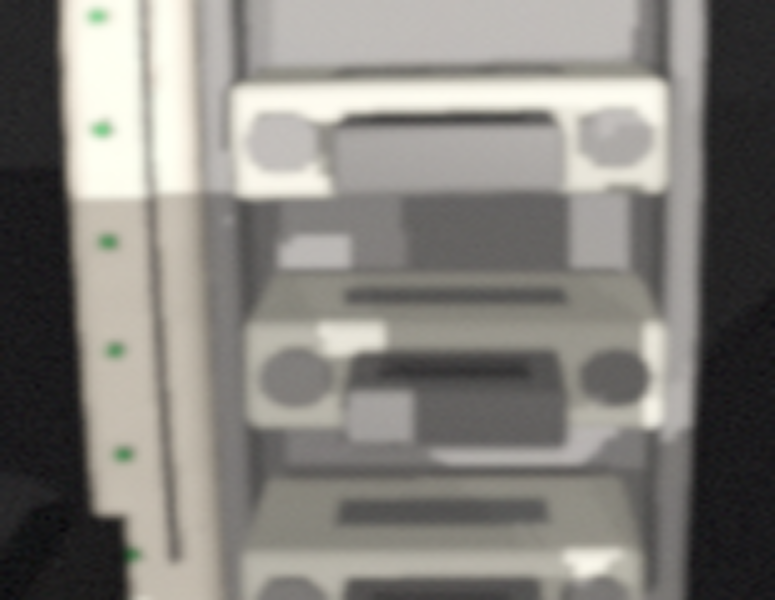

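```bash
python3 - <<'E'
from h import *
import json
S=json.load(open("w9.json"));S={k:np.array(v) for k,v in S.items()}
def pr(n,off,box,z=.076):
    x0,y0,x1,y1=box;f=np.array([(x0,y0),(x1,y0),(x1,y1),(x0,y1)],float)/[5,4]+off
    P=plane("wrist",f,z,S);print(n,"c",P.mean(0)[:2],"thick %.4f %.4f"%(P[0,1]-P[3,1],P[1,1]-P[2,1]),"len %.4f"%(P[0,0]-P[1,0]),"edges y",P[[0,1,2,3],1])
pr("old1",(220,20),(228,110,670,219));pr("old2",(220,20),(230,360,671,473));pr("old3",(220,150),(233,80,666,195));pr("old4",(220,150),(246,325,661,426))
pr("old5near",(220,150),(246,553,640,560))
pr("rim",(220,20),(190,110,708,115),.036)
S=json.load(open("w8.json"));S={k:np.array(v) for k,v in S.items()}
a=cv2.imread("pics/w8.png")[10:270,220:375];cv2.imwrite("pics/w8d.png",cv2.resize(a[0:130],None,fx=5,fy=4,interpolation=cv2.INTER_CUBIC));cv2.imwrite("pics/w8e.png",cv2.resize(a[130:],None,fx=5,fy=4,interpolation=cv2.INTER_CUBIC))
E
```

```text
old1 c [0.4793 0.0959] thick -0.0289 -0.0289 len 0.0884 edges y [0.081  0.0821 0.1109 0.1098]
old2 c [0.4798 0.1612] thick -0.0288 -0.0288 len 0.0881 edges y [0.1462 0.1473 0.1761 0.175 ]
old3 c [0.4807 0.2228] thick -0.0298 -0.0298 len 0.0879 edges y [0.2074 0.2085 0.2382 0.2372]
old4 c [0.4806 0.2863] thick -0.0280 -0.0280 len 0.0873 edges y [0.2718 0.2729 0.3009 0.2998]
old5near c [0.4836 0.3385] thick -0.0021 -0.0021 len 0.0871 edges y [0.3369 0.3379 0.34   0.339 ]
rim c [0.4792 0.0721] thick -0.0015 -0.0015 len 0.1149 edges y [0.0707 0.0721 0.0736 0.0722]
```

View pics/w8d.png

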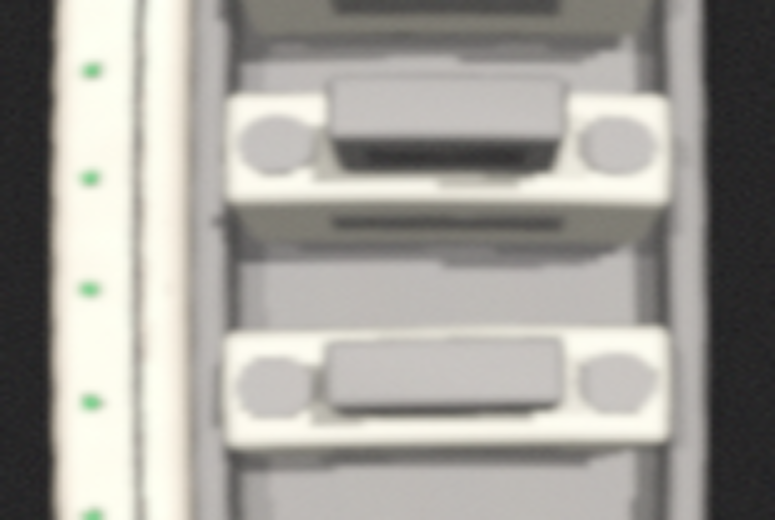

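View pics/w8e.png

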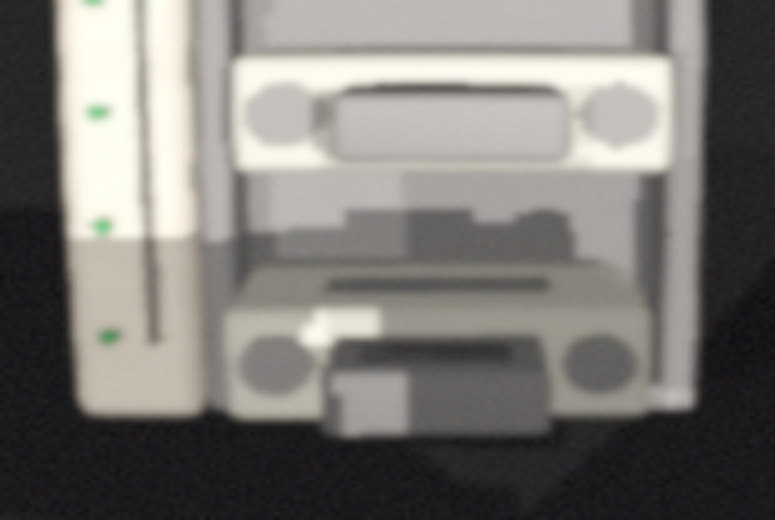

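```bash
python3 - <<'E'
from h import *
import json
S=json.load(open("w8.json"));S={k:np.array(v) for k,v in S.items()}
def pr(n,off,box,z=.076):
    x0,y0,x1,y1=box;f=np.array([(x0,y0),(x1,y0),(x1,y1),(x0,y1)],float)/[5,4]+off
    P=plane("wrist",f,z,S);print(n,"c",P.mean(0)[:2],"thick %.4f"%(P[0,1]-P[3,1]),"len %.4f"%(P[0,0]-P[1,0]),"edges y",P[[0,1,2,3],1])
pr("old2",(220,10),(226,95,670,203));pr("old3",(220,10),(225,330,668,444));pr("old4",(220,140),(232,56,672,170));pr("old5",(220,140),(226,312,648,418))
pr("rimend",(220,140),(205,405,697,410),.036)
for nm,p,off,z in (("w8 fins",[(448,80),(448,135)],(220,10),.114),):
    print(plane("wrist",np.array(p)/[5,4]+off,z,S))
P=plane("wrist",np.array([(445,340),(445,400)])/[5,4]+[220,10],.114,S);print("old3 fin",P)
P=plane("wrist",np.array([(450,95),(450,160)])/[5,4]+[220,140],.114,S);print("old4 fin",P)
E
```

```text
old2 c [0.4799 0.1615] thick -0.0291 len 0.0890 edges y [0.1465 0.1475 0.1765 0.1756]
old3 c [0.4808 0.2237] thick -0.0291 len 0.0882 edges y [0.2087 0.2096 0.2387 0.2378]
old4 c [0.4803 0.2864] thick -0.0291 len 0.0886 edges y [0.2713 0.2723 0.3014 0.3005]
old5 c [0.4842 0.3524] thick -0.0287 len 0.0877 edges y [0.3376 0.3386 0.3673 0.3663]
rimend c [0.4814 0.3757] thick -0.0015 len 0.1152 edges y [0.3743 0.3755 0.377  0.3758]
[[0.4798 0.1551 0.114 ]
 [0.4799 0.1685 0.114 ]]
old3 fin [[0.4809 0.2166 0.114 ]
 [0.481  0.2304 0.114 ]]
old4 fin [[0.4807 0.2793 0.114 ]
 [0.4808 0.2941 0.114 ]]
```

```bash
python3 - <<'E'
from h import *
S={"tcp_pos":np.array([.475,-.2946,.2541]),"ee_rot":np.array([[-.0603,-.9982,-.0027],[-.9982,.0603,.0012],[-.001,.0028,-1]])}
C=np.array([.475,-.2948,0]);a=np.radians(-3.4);R=np.array([[np.cos(a),-np.sin(a),0],[np.sin(a),np.cos(a),0],[0,0,1]])
print((plane("wrist",[(160,165),(465,165)],.167,S)-C)@R)
print(delta([.4768,-.2535,.20],down(176.6)))
E
```

```text
[[ 0.1055 -0.0582  0.167 ]
 [-0.109  -0.0583  0.167 ]]
(array([ 0.5028, -0.0026,  0.0906]), array([-0.0518,  0.0573,  2.717 ]))
```

Call:
{"name": "drive_tool", "arguments": {
  "deltas": [
    {"dx": 0.03,"dy": 0,"dz": 0,"wx": 0,"wy": 0,"wz": 0},
    {"dx": 0.07,"dy": 0,"dz": 0,"wx": 0,"wy": 0,"wz": 0},
    {"dx": 0.115,"dy": 0,"dz": 0,"wx": 0,"wy": 0,"wz": 1},
    {"dx": 0.16,"dy": 0,"dz": 0,"wx": 0,"wy": 0,"wz": 1},
    {"dx": 0.205,"dy": 0,"dz": 0,"wx": 0,"wy": 0,"wz": 1},
    {"dx": 0.25,"dy": -0.001,"dz": 0,"wx": 0,"wy": 0,"wz": 1},
    {"dx": 0.295,"dy": -0.001,"dz": 0,"wx": 0,"wy": 0,"wz": 2},
    {"dx": 0.34,"dy": -0.002,"dz": 0,"wx": 0,"wy": 0,"wz": 2},
    {"dx": 0.385,"dy": -0.002,"dz": 0.0,"wx": 0,"wy": 0,"wz": 2.7},
    {"dx": 0.43,"dy": -0.003,"dz": 0.01,"wx": 0,"wy": 0,"wz": 2.7},
    {"dx": 0.47,"dy": -0.003,"dz": 0.02,"wx": 0,"wy": 0,"wz": 2.7},
    {"dx": 0.495,"dy": -0.003,"dz": 0.05,"wx": 0,"wy": 0,"wz": 2.7},
    {"dx": 0.503,"dy": -0.003,"dz": 0.08,"wx": 0,"wy": 0,"wz": 2.7},
    {"dx": 0.503,"dy": -0.003,"dz": 0.09,"wx": 0,"wy": 0,"wz": 2.7},
    {"dx": 0.503,"dy": -0.003,"dz": 0.09,"wx": 0,"wy": 0,"wz": 2.7},
    {"dx": 0.503,"dy": -0.003,"dz": 0.09,"wx": 0,"wy": 0,"wz": 2.7}
  ],
  "gripper": 0.72
}}

```text
time_s: 15.45
tcp_pos: [0.4788, -0.2527, 0.2019]
ee_rot: [[-0.056, -0.998, 0.002], [-0.998, 0.056, -0.001], [0.001, -0.002, -1.0]]
wrist_force: [0.3, 0.2, 1.0]
gripper_width: 0.719
```

```bash
python3 - <<'E'
from h import *
s=r.sense();print(delta([.4768,-.2535,.090],down(176.6)),s["wrist_force"])
save("wrist","w10.png")
E
```

```text
(array([0.0008, 0.0022, 0.1119]), array([-0.1169, -0.0563,  0.2015])) [0.3077 0.2313 0.981 ]
```

View pics/w10.png

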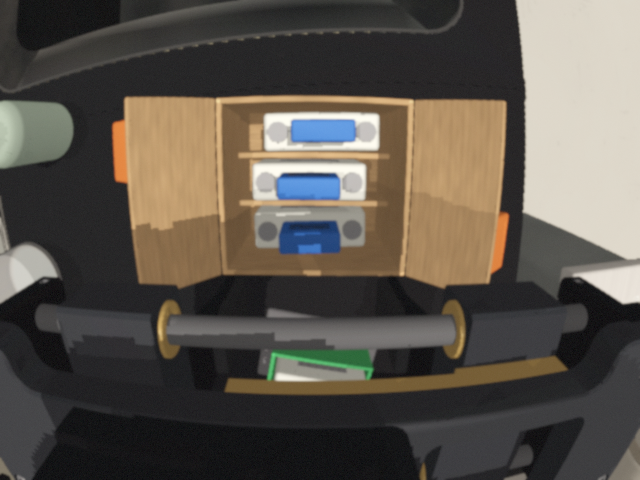

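The wrist view shows all three cartridges in their cells under the gripper. I'll descend onto the +y one and grip it.

Call:
{"name": "drive_tool", "arguments": {
  "deltas": [
    {"dx": 0.001,"dy": 0.002,"dz": 0.02,"wx": 0,"wy": 0,"wz": 0.2},
    {"dx": 0.001,"dy": 0.002,"dz": 0.05,"wx": 0,"wy": 0,"wz": 0.2},
    {"dx": 0.001,"dy": 0.002,"dz": 0.075,"wx": 0,"wy": 0,"wz": 0.2},
    {"dx": 0.001,"dy": 0.002,"dz": 0.095,"wx": 0,"wy": 0,"wz": 0.2},
    {"dx": 0.001,"dy": 0.002,"dz": 0.108,"wx": 0,"wy": 0,"wz": 0.2},
    {"dx": 0.001,"dy": 0.002,"dz": 0.112,"wx": 0,"wy": 0,"wz": 0.2},
    {"dx": 0.001,"dy": 0.002,"dz": 0.112,"wx": 0,"wy": 0,"wz": 0.2}
  ],
  "gripper": 0.72
}}

```text
time_s: 16.2
tcp_pos: [0.4765, -0.2537, 0.0895]
ee_rot: [[-0.06, -0.998, 0.001], [-0.998, 0.06, -0.001], [0.0, -0.001, -1.0]]
wrist_force: [-0.4, -0.1, 0.0]
gripper_width: 0.721
```

Call:
{"name": "drive_tool", "arguments": {
  "deltas": [
    {"dx": 0,"dy": 0,"dz": 0,"wx": 0,"wy": 0,"wz": 0},
    {"dx": 0,"dy": 0,"dz": 0,"wx": 0,"wy": 0,"wz": 0},
    {"dx": 0,"dy": 0,"dz": 0,"wx": 0,"wy": 0,"wz": 0},
    {"dx": 0,"dy": 0,"dz": 0,"wx": 0,"wy": 0,"wz": 0},
    {"dx": 0,"dy": 0,"dz": 0,"wx": 0,"wy": 0,"wz": 0}
  ],
  "gripper": 0
}}

```text
time_s: 16.7
tcp_pos: [0.4772, -0.2544, 0.0898]
ee_rot: [[-0.06, -0.998, 0.004], [-0.998, 0.06, -0.001], [0.001, -0.004, -1.0]]
wrist_force: [2.0, -0.4, 4.5]
gripper_width: 0.506
```

```bash
python3 - <<'E'
from h import *
s=r.sense();print(s["tcp_pos"],s["wrist_force"],s["gripper_width"]*87)
E
```

```text
[ 0.4772 -0.2544  0.0898] [ 2.0059 -0.3882  4.4875] 43.97977614646587
```

Call:
{"name": "drive_tool", "arguments": {
  "deltas": [
    {"dx": 0,"dy": 0,"dz": -0.01,"wx": 0,"wy": 0,"wz": 0},
    {"dx": 0,"dy": 0,"dz": -0.03,"wx": 0,"wy": 0,"wz": 0},
    {"dx": 0,"dy": 0,"dz": -0.06,"wx": 0,"wy": 0,"wz": 0},
    {"dx": 0,"dy": 0,"dz": -0.095,"wx": 0,"wy": 0,"wz": 0},
    {"dx": 0,"dy": 0,"dz": -0.13,"wx": 0,"wy": 0,"wz": 0},
    {"dx": 0,"dy": 0,"dz": -0.16,"wx": 0,"wy": 0,"wz": 0},
    {"dx": 0,"dy": 0,"dz": -0.175,"wx": 0,"wy": 0,"wz": 0},
    {"dx": 0,"dy": 0,"dz": -0.175,"wx": 0,"wy": 0,"wz": 0},
    {"dx": 0,"dy": 0,"dz": -0.175,"wx": 0,"wy": 0,"wz": 0}
  ],
  "gripper": 0
}}

```text
time_s: 17.6
tcp_pos: [0.4742, -0.2534, 0.2623]
ee_rot: [[-0.062, -0.998, -0.003], [-0.998, 0.062, 0.002], [-0.002, 0.003, -1.0]]
wrist_force: [0.7, 1.3, -3.5]
gripper_width: 0.502
```

```bash
python3 - <<'E'
from h import *
s=r.sense();print(s["wrist_force"],s["gripper_width"]*87);print(delta([.4815,.319,.265],down(179.3)))
save("scene","s11.png",(330,180,530,370),3.5);save("wrist","w11.png")
E
```

```text
[ 0.6722  1.3334 -3.5242] 43.649622259175466
(array([-0.5718,  0.028 , -0.0017]), array([ 0.169 ,  0.0955, -2.8333]))
```

View pics/s11.png

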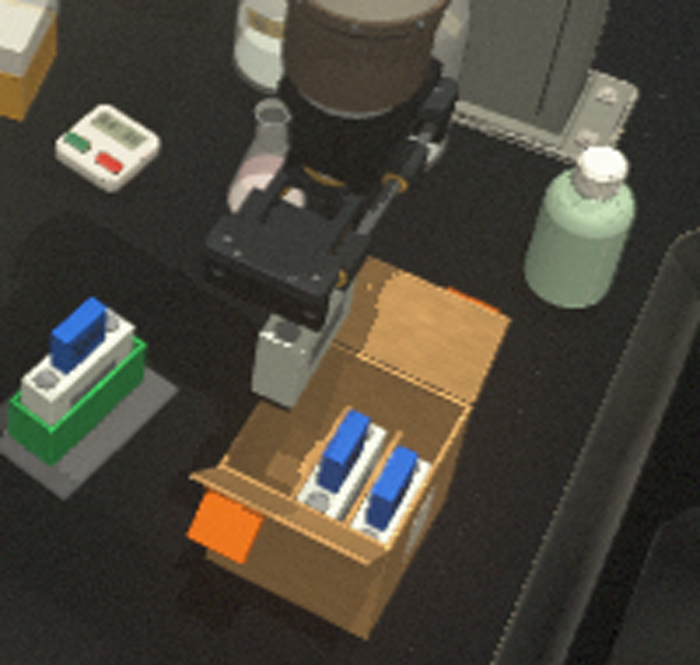

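View pics/w11.png

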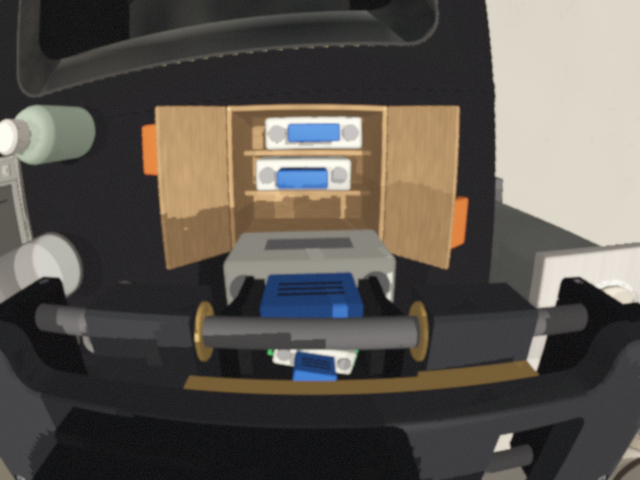

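The cartridge hangs upright in the grip, with body at about (310,265) in the wrist view, and the carton's other two are undisturbed. I'll carry it to the gap nearest +y.

Call:
{"name": "drive_tool", "arguments": {
  "deltas": [
    {"dx": -0.02,"dy": 0.001,"dz": 0,"wx": 0,"wy": 0,"wz": 0},
    {"dx": -0.05,"dy": 0.002,"dz": 0,"wx": 0,"wy": 0,"wz": 0},
    {"dx": -0.09,"dy": 0.004,"dz": 0,"wx": 0,"wy": 0,"wz": 0},
    {"dx": -0.13,"dy": 0.006,"dz": 0,"wx": 0,"wy": 0,"wz": -1},
    {"dx": -0.17,"dy": 0.008,"dz": 0,"wx": 0,"wy": 0,"wz": -1},
    {"dx": -0.21,"dy": 0.01,"dz": 0,"wx": 0,"wy": 0,"wz": -1},
    {"dx": -0.25,"dy": 0.012,"dz": 0,"wx": 0,"wy": 0,"wz": -1},
    {"dx": -0.29,"dy": 0.014,"dz": 0,"wx": 0,"wy": 0,"wz": -2},
    {"dx": -0.33,"dy": 0.016,"dz": 0,"wx": 0,"wy": 0,"wz": -2},
    {"dx": -0.37,"dy": 0.018,"dz": 0,"wx": 0,"wy": 0,"wz": -2},
    {"dx": -0.41,"dy": 0.02,"dz": 0,"wx": 0,"wy": 0,"wz": -2.8},
    {"dx": -0.45,"dy": 0.022,"dz": 0,"wx": 0,"wy": 0,"wz": -2.8},
    {"dx": -0.49,"dy": 0.024,"dz": 0,"wx": 0,"wy": 0,"wz": -2.8},
    {"dx": -0.53,"dy": 0.026,"dz": 0,"wx": 0,"wy": 0,"wz": -2.8},
    {"dx": -0.56,"dy": 0.028,"dz": -0.002,"wx": 0,"wy": 0,"wz": -2.8},
    {"dx": -0.572,"dy": 0.028,"dz": -0.002,"wx": 0,"wy": 0,"wz": -2.8},
    {"dx": -0.572,"dy": 0.028,"dz": -0.002,"wx": 0,"wy": 0,"wz": -2.8},
    {"dx": -0.572,"dy": 0.028,"dz": -0.002,"wx": 0,"wy": 0,"wz": -2.8},
    {"dx": -0.572,"dy": 0.028,"dz": -0.002,"wx": 0,"wy": 0,"wz": -2.8}
  ],
  "gripper": 0
}}

```text
time_s: 19.6
tcp_pos: [0.4824, 0.3174, 0.2652]
ee_rot: [[-0.013, -1.0, -0.001], [-1.0, 0.013, -0.001], [0.001, 0.001, -1.0]]
wrist_force: [-0.0, 0.3, -2.3]
gripper_width: 0.503
```

```bash
python3 - <<'E'
from h import *
s=r.sense();print(s["tcp_pos"],s["wrist_force"],s["gripper_width"]*87);print(delta([.4815,.319,.092],down(179.3)))
save("wrist","w12.png")
E
```

```text
[0.4824 0.3174 0.2652] [-0.0021  0.3138 -2.3498] 43.74789995609833
(array([-0.0018,  0.0007,  0.1732]), array([ 0.0476, -0.0532, -0.0677]))
```

View pics/w12.png

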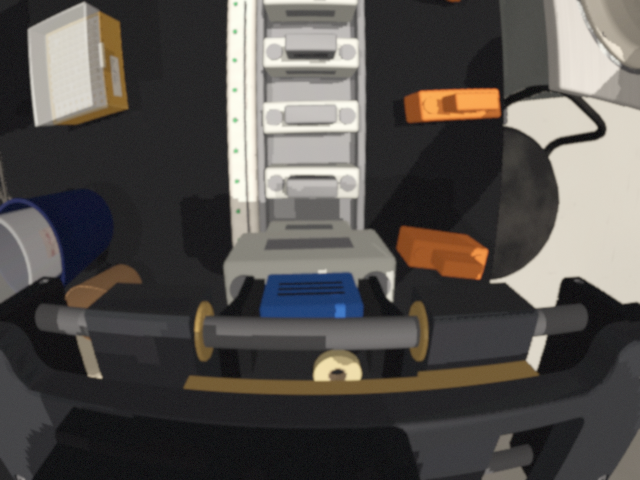

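Call:
{"name": "drive_tool", "arguments": {
  "deltas": [
    {"dx": -0.002,"dy": 0.001,"dz": 0.02,"wx": 0,"wy": 0,"wz": 0},
    {"dx": -0.002,"dy": 0.001,"dz": 0.05,"wx": 0,"wy": 0,"wz": 0},
    {"dx": -0.002,"dy": 0.001,"dz": 0.075,"wx": 0,"wy": 0,"wz": 0},
    {"dx": -0.002,"dy": 0.001,"dz": 0.092,"wx": 0,"wy": 0,"wz": 0},
    {"dx": -0.002,"dy": 0.001,"dz": 0.093,"wx": 0,"wy": 0,"wz": 0},
    {"dx": -0.002,"dy": 0.001,"dz": 0.093,"wx": 0,"wy": 0,"wz": 0}
  ],
  "gripper": 0
}}

```text
time_s: 20.25
tcp_pos: [0.482, 0.3202, 0.1732]
ee_rot: [[-0.013, -1.0, 0.001], [-1.0, 0.013, -0.0], [0.0, -0.001, -1.0]]
wrist_force: [0.8, 0.5, -1.4]
gripper_width: 0.502
```

```bash
python3 - <<'E'
from h import *
s=r.sense();print(s["tcp_pos"],s["wrist_force"],s["gripper_width"]*87);print(delta([.4815,.319,.092],down(179.3)))
a=cams.capture("wrist")[:,:,::-1];cv2.imwrite("pics/w13.png",cv2.resize(a[130:300,200:420],None,fx=3.6,fy=3.5,interpolation=cv2.INTER_CUBIC))
E
```

```text
[0.482  0.3202 0.1732] [ 0.7508  0.549  -1.3984] 43.70797626127201
(array([0.0012, 0.0005, 0.0812]), array([-0.0378, -0.0056, -0.0294]))
```

View pics/w13.png

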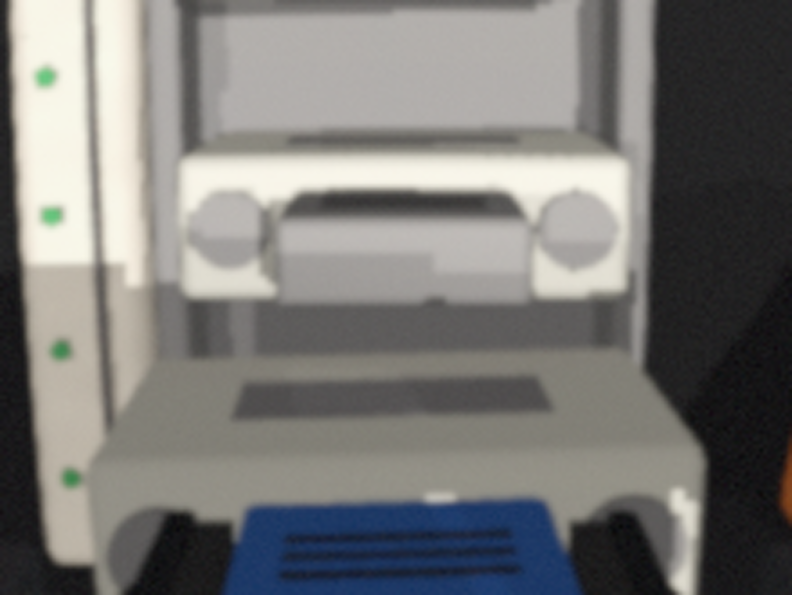

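```bash
python3 - <<'E'
from h import *
s=r.sense();f=lambda p:np.array(p,float)/[3.6,3.5]+[200,130]
b=s["tcp_pos"][2]-.0858
print("cart -y edge low",plane("wrist",f([(150,352),(645,352)]),b+.008,s),"top",plane("wrist",f([(92,458),(705,458)]),b+.070,s))
print("old4 +y edge",plane("wrist",f([(182,298),(628,298)]),.076,s), "-y", plane("wrist",f([(182,152),(628,152)]),.076,s))
E
```

```text
cart -y edge low [[0.5288 0.3074 0.0961]
 [0.4365 0.3084 0.0961]] top [[0.5261 0.3072 0.1581]
 [0.4388 0.3082 0.1581]]
old4 +y edge [[0.5256 0.3012 0.076 ]
 [0.4366 0.3022 0.076 ]] -y [[0.5243 0.2712 0.076 ]
 [0.4373 0.2721 0.076 ]]
```

```bash
python3 - <<'E'
from h import *
for i in range(4):
    s=r.sense();print(s["time_s"],s["tcp_pos"]);cams.capture("wrist")
E
```

```text
20.3 [0.4823 0.3207 0.1739]
20.35 [0.4824 0.321  0.1742]
20.4 [0.4823 0.3211 0.1742]
20.45 [0.4821 0.3211 0.174 ]
```

Call:
{"name": "drive_tool", "arguments": {
  "deltas": [
    {"dx": 0.0027,"dy": 0.001,"dz": 0,"wx": 0,"wy": 0,"wz": 0},
    {"dx": 0.0027,"dy": 0.001,"dz": 0.01,"wx": 0,"wy": 0,"wz": 0},
    {"dx": 0.0027,"dy": 0.001,"dz": 0.018,"wx": 0,"wy": 0,"wz": 0},
    {"dx": 0.0027,"dy": 0.001,"dz": 0.024,"wx": 0,"wy": 0,"wz": 0},
    {"dx": 0.0027,"dy": 0.001,"dz": 0.028,"wx": 0,"wy": 0,"wz": 0},
    {"dx": 0.0027,"dy": 0.001,"dz": 0.028,"wx": 0,"wy": 0,"wz": 0}
  ],
  "gripper": 0
}}

```text
time_s: 21.1
tcp_pos: [0.4801, 0.3177, 0.1435]
ee_rot: [[-0.012, -1.0, -0.001], [-1.0, 0.012, -0.001], [0.002, 0.001, -1.0]]
wrist_force: [-0.4, -0.0, -1.3]
gripper_width: 0.507
```

```bash
python3 - <<'E'
from h import *
s=r.sense();print(s["tcp_pos"],s["wrist_force"],s["moment"],s["gripper_width"]*87);print(delta([.4815,.3184,.092],down(179.3)))
a=cams.capture("wrist")[:,:,::-1];cv2.imwrite("pics/w14.png",cv2.resize(a[130:300,200:420],None,fx=3.6,fy=3.5,interpolation=cv2.INTER_CUBIC))
E
```

```text
[0.4801 0.3177 0.1435] [-0.3791 -0.0464 -1.3413] [-0.0612  0.102   0.021 ] 44.069166968532436
(array([-0.0008, -0.0014,  0.0515]), array([ 0.0781, -0.086 ,  0.0014]))
```

View pics/w14.png

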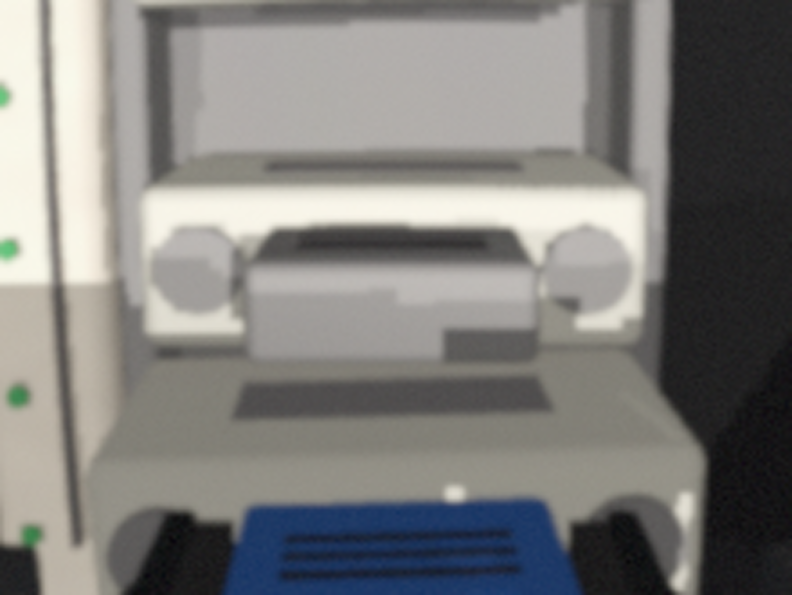

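No contact force, and the body is already about 10 mm into the gap. I'll lower it to the tray floor.

Call:
{"name": "drive_tool", "arguments": {
  "deltas": [
    {"dx": -0.0005,"dy": -0.001,"dz": 0.012,"wx": 0,"wy": 0,"wz": 0},
    {"dx": -0.0005,"dy": -0.001,"dz": 0.024,"wx": 0,"wy": 0,"wz": 0},
    {"dx": -0.0005,"dy": -0.001,"dz": 0.036,"wx": 0,"wy": 0,"wz": 0},
    {"dx": -0.0005,"dy": -0.001,"dz": 0.045,"wx": 0,"wy": 0,"wz": 0},
    {"dx": -0.0005,"dy": -0.001,"dz": 0.049,"wx": 0,"wy": 0,"wz": 0},
    {"dx": -0.0005,"dy": -0.001,"dz": 0.051,"wx": 0,"wy": 0,"wz": 0},
    {"dx": -0.0005,"dy": -0.001,"dz": 0.052,"wx": 0,"wy": 0,"wz": 0},
    {"dx": -0.0005,"dy": -0.001,"dz": 0.052,"wx": 0,"wy": 0,"wz": 0}
  ],
  "gripper": 0
}}

```text
time_s: 21.95
tcp_pos: [0.4817, 0.3187, 0.0929]
ee_rot: [[-0.012, -1.0, 0.001], [-1.0, 0.012, 0.001], [-0.001, -0.001, -1.0]]
wrist_force: [1.4, -0.1, -2.3]
gripper_width: 0.504
```

Call:
{"name": "drive_tool", "arguments": {
  "deltas": [
    {"dx": 0,"dy": 0,"dz": 0.001,"wx": 0,"wy": 0,"wz": 0},
    {"dx": 0,"dy": 0,"dz": 0.002,"wx": 0,"wy": 0,"wz": 0},
    {"dx": 0,"dy": 0,"dz": 0.002,"wx": 0,"wy": 0,"wz": 0},
    {"dx": 0,"dy": 0,"dz": 0.002,"wx": 0,"wy": 0,"wz": 0}
  ],
  "gripper": 0
}}

```text
time_s: 22.35
tcp_pos: [0.4819, 0.319, 0.0916]
ee_rot: [[-0.012, -1.0, 0.001], [-1.0, 0.012, 0.001], [-0.001, -0.001, -1.0]]
wrist_force: [-1.1, -0.9, 5.0]
gripper_width: 0.501
```

Contact at 5 N at the expected height of 0.0916. I'll release and lift.

Call:
{"name": "drive_tool", "arguments": {
  "deltas": [
    {"dx": 0,"dy": 0,"dz": 0,"wx": 0,"wy": 0,"wz": 0},
    {"dx": 0,"dy": 0,"dz": 0,"wx": 0,"wy": 0,"wz": 0},
    {"dx": 0,"dy": 0,"dz": 0,"wx": 0,"wy": 0,"wz": 0},
    {"dx": 0,"dy": 0,"dz": -0.02,"wx": 0,"wy": 0,"wz": 0},
    {"dx": 0,"dy": 0,"dz": -0.06,"wx": 0,"wy": 0,"wz": 0},
    {"dx": 0,"dy": 0,"dz": -0.11,"wx": 0,"wy": 0,"wz": 0},
    {"dx": 0.02,"dy": 0,"dz": -0.16,"wx": 0,"wy": 0,"wz": 0},
    {"dx": 0.04,"dy": 0,"dz": -0.19,"wx": 0,"wy": 0,"wz": 0},
    {"dx": 0.06,"dy": 0,"dz": -0.2,"wx": 0,"wy": 0,"wz": 0},
    {"dx": 0.06,"dy": 0,"dz": -0.2,"wx": 0,"wy": 0,"wz": 0},
    {"dx": 0.06,"dy": 0,"dz": -0.2,"wx": 0,"wy": 0,"wz": 0}
  ],
  "gripper": 0.72
}}

```text
time_s: 23.45
tcp_pos: [0.4802, 0.2579, 0.2893]
ee_rot: [[-0.013, -1.0, -0.002], [-1.0, 0.013, -0.001], [0.001, 0.002, -1.0]]
wrist_force: [-0.3, 0.5, -0.5]
gripper_width: 0.722
```

```bash
python3 - <<'E'
from h import *
s=r.sense();print(s["tcp_pos"],s["wrist_force"],s["gripper_width"]*87)
print(delta([.4744,-.2929,.20],down(176.6)))
save("wrist","w15.png")
E
```

```text
[0.4802 0.2579 0.2893] [-0.3266  0.4692 -0.5287] 62.80769274021361
(array([ 0.5508, -0.0016,  0.0896]), array([ 0.1065, -0.0401,  2.6435]))
```

View pics/w15.png

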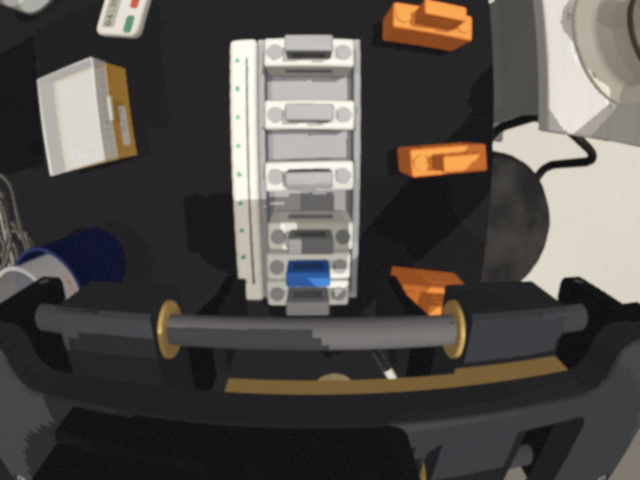

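The first cartridge (blue fin at (308,272)) stands between old_4 and old_5, and all the others are standing. Next is the middle carton cartridge.

Call:
{"name": "drive_tool", "arguments": {
  "deltas": [
    {"dx": 0.03,"dy": 0,"dz": 0,"wx": 0,"wy": 0,"wz": 0},
    {"dx": 0.075,"dy": 0,"dz": 0,"wx": 0,"wy": 0,"wz": 0},
    {"dx": 0.12,"dy": 0,"dz": 0,"wx": 0,"wy": 0,"wz": 1},
    {"dx": 0.165,"dy": 0,"dz": 0,"wx": 0,"wy": 0,"wz": 1},
    {"dx": 0.21,"dy": 0,"dz": 0,"wx": 0,"wy": 0,"wz": 1},
    {"dx": 0.255,"dy": -0.001,"dz": 0,"wx": 0,"wy": 0,"wz": 1},
    {"dx": 0.3,"dy": -0.001,"dz": 0,"wx": 0,"wy": 0,"wz": 2},
    {"dx": 0.345,"dy": -0.002,"dz": 0,"wx": 0,"wy": 0,"wz": 2},
    {"dx": 0.39,"dy": -0.002,"dz": 0.0,"wx": 0,"wy": 0,"wz": 2.6},
    {"dx": 0.435,"dy": -0.002,"dz": 0.0,"wx": 0,"wy": 0,"wz": 2.6},
    {"dx": 0.48,"dy": -0.002,"dz": 0.01,"wx": 0,"wy": 0,"wz": 2.6},
    {"dx": 0.52,"dy": -0.002,"dz": 0.04,"wx": 0,"wy": 0,"wz": 2.6},
    {"dx": 0.545,"dy": -0.002,"dz": 0.07,"wx": 0,"wy": 0,"wz": 2.6},
    {"dx": 0.551,"dy": -0.002,"dz": 0.09,"wx": 0,"wy": 0,"wz": 2.6},
    {"dx": 0.551,"dy": -0.002,"dz": 0.09,"wx": 0,"wy": 0,"wz": 2.6},
    {"dx": 0.551,"dy": -0.002,"dz": 0.09,"wx": 0,"wy": 0,"wz": 2.6},
    {"dx": 0.551,"dy": -0.002,"dz": 0.09,"wx": 0,"wy": 0,"wz": 2.6}
  ],
  "gripper": 0.72
}}

```text
time_s: 25.2
tcp_pos: [0.4771, -0.292, 0.2015]
ee_rot: [[-0.056, -0.998, 0.002], [-0.998, 0.056, -0.001], [0.001, -0.002, -1.0]]
wrist_force: [0.2, 0.8, -0.2]
gripper_width: 0.721
```

```bash
python3 - <<'E'
from h import *
s=r.sense();print(delta([.4744,-.2925,.090],down(176.6)),s["wrist_force"])
save("wrist","w16.png")
E
```

```text
(array([0.0005, 0.0028, 0.1115]), array([-0.0932, -0.0446,  0.1923])) [ 0.1707  0.7953 -0.1974]
```

View pics/w16.png

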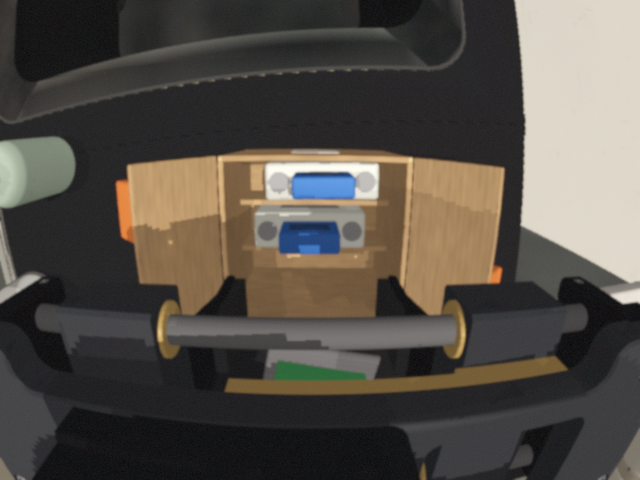

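The middle cartridge sits at (310,230), in the same relation to the gripper as the first one was. Descending and gripping.

Call:
{"name": "drive_tool", "arguments": {
  "deltas": [
    {"dx": 0.0005,"dy": 0.003,"dz": 0.02,"wx": 0,"wy": 0,"wz": 0.2},
    {"dx": 0.0005,"dy": 0.003,"dz": 0.05,"wx": 0,"wy": 0,"wz": 0.2},
    {"dx": 0.0005,"dy": 0.003,"dz": 0.075,"wx": 0,"wy": 0,"wz": 0.2},
    {"dx": 0.0005,"dy": 0.003,"dz": 0.095,"wx": 0,"wy": 0,"wz": 0.2},
    {"dx": 0.0005,"dy": 0.003,"dz": 0.108,"wx": 0,"wy": 0,"wz": 0.2},
    {"dx": 0.0005,"dy": 0.003,"dz": 0.1115,"wx": 0,"wy": 0,"wz": 0.2},
    {"dx": 0.0005,"dy": 0.003,"dz": 0.1115,"wx": 0,"wy": 0,"wz": 0.2}
  ],
  "gripper": 0.72
}}

```text
time_s: 25.95
tcp_pos: [0.4737, -0.2925, 0.0898]
ee_rot: [[-0.06, -0.998, 0.001], [-0.998, 0.06, -0.0], [0.0, -0.001, -1.0]]
wrist_force: [-0.1, -1.0, 0.2]
gripper_width: 0.719
```

Call:
{"name": "drive_tool", "arguments": {
  "deltas": [
    {"dx": 0,"dy": 0,"dz": 0,"wx": 0,"wy": 0,"wz": 0},
    {"dx": 0,"dy": 0,"dz": 0,"wx": 0,"wy": 0,"wz": 0},
    {"dx": 0,"dy": 0,"dz": 0,"wx": 0,"wy": 0,"wz": 0},
    {"dx": 0,"dy": 0,"dz": 0,"wx": 0,"wy": 0,"wz": 0},
    {"dx": 0,"dy": 0,"dz": 0,"wx": 0,"wy": 0,"wz": 0}
  ],
  "gripper": 0
}}

```text
time_s: 26.45
tcp_pos: [0.4748, -0.2934, 0.0904]
ee_rot: [[-0.06, -0.998, 0.004], [-0.998, 0.06, -0.002], [0.001, -0.004, -1.0]]
wrist_force: [2.9, -0.1, 4.9]
gripper_width: 0.504
```

Call:
{"name": "drive_tool", "arguments": {
  "deltas": [
    {"dx": 0,"dy": 0,"dz": -0.01,"wx": 0,"wy": 0,"wz": 0},
    {"dx": 0,"dy": 0,"dz": -0.03,"wx": 0,"wy": 0,"wz": 0},
    {"dx": 0,"dy": 0,"dz": -0.06,"wx": 0,"wy": 0,"wz": 0},
    {"dx": 0,"dy": 0,"dz": -0.095,"wx": 0,"wy": 0,"wz": 0},
    {"dx": 0,"dy": 0,"dz": -0.13,"wx": 0,"wy": 0,"wz": 0},
    {"dx": 0,"dy": 0,"dz": -0.16,"wx": 0,"wy": 0,"wz": 0},
    {"dx": 0,"dy": 0,"dz": -0.175,"wx": 0,"wy": 0,"wz": 0},
    {"dx": 0,"dy": 0,"dz": -0.175,"wx": 0,"wy": 0,"wz": 0},
    {"dx": 0,"dy": 0,"dz": -0.175,"wx": 0,"wy": 0,"wz": 0}
  ],
  "gripper": 0
}}

```text
time_s: 27.35
tcp_pos: [0.4716, -0.2921, 0.2626]
ee_rot: [[-0.062, -0.998, -0.003], [-0.998, 0.062, 0.002], [-0.002, 0.003, -1.0]]
wrist_force: [-0.9, 0.2, -1.5]
gripper_width: 0.506
```

```bash
python3 - <<'E'
from h import *
s=r.sense();print(s["tcp_pos"],s["wrist_force"],s["gripper_width"]*87);print(delta([.4797,.128,.265],down(179.3)))
E
```

```text
[ 0.4716 -0.2921  0.2626] [-0.9281  0.1841 -1.5319] 44.02954714516482
(array([-0.4199,  0.0179, -0.0015]), array([ 0.1874,  0.1173, -2.8346]))
```

Call:
{"name": "drive_tool", "arguments": {
  "deltas": [
    {"dx": -0.02,"dy": 0.001,"dz": 0,"wx": 0,"wy": 0,"wz": 0},
    {"dx": -0.05,"dy": 0.002,"dz": 0,"wx": 0,"wy": 0,"wz": 0},
    {"dx": -0.09,"dy": 0.004,"dz": 0,"wx": 0,"wy": 0,"wz": 0},
    {"dx": -0.13,"dy": 0.006,"dz": 0,"wx": 0,"wy": 0,"wz": -1},
    {"dx": -0.17,"dy": 0.008,"dz": 0,"wx": 0,"wy": 0,"wz": -1},
    {"dx": -0.21,"dy": 0.009,"dz": 0,"wx": 0,"wy": 0,"wz": -1},
    {"dx": -0.25,"dy": 0.011,"dz": 0,"wx": 0,"wy": 0,"wz": -2},
    {"dx": -0.29,"dy": 0.013,"dz": 0,"wx": 0,"wy": 0,"wz": -2},
    {"dx": -0.33,"dy": 0.015,"dz": 0,"wx": 0,"wy": 0,"wz": -2.8},
    {"dx": -0.37,"dy": 0.017,"dz": 0,"wx": 0,"wy": 0,"wz": -2.8},
    {"dx": -0.4,"dy": 0.018,"dz": 0,"wx": 0,"wy": 0,"wz": -2.8},
    {"dx": -0.415,"dy": 0.018,"dz": 0,"wx": 0,"wy": 0,"wz": -2.8},
    {"dx": -0.4193,"dy": 0.018,"dz": 0,"wx": 0,"wy": 0,"wz": -2.8},
    {"dx": -0.4193,"dy": 0.018,"dz": 0.02,"wx": 0,"wy": 0,"wz": -2.8},
    {"dx": -0.4193,"dy": 0.018,"dz": 0.05,"wx": 0,"wy": 0,"wz": -2.8},
    {"dx": -0.4193,"dy": 0.018,"dz": 0.075,"wx": 0,"wy": 0,"wz": -2.8},
    {"dx": -0.4193,"dy": 0.018,"dz": 0.09,"wx": 0,"wy": 0,"wz": -2.8},
    {"dx": -0.4193,"dy": 0.018,"dz": 0.09,"wx": 0,"wy": 0,"wz": -2.8},
    {"dx": -0.4193,"dy": 0.018,"dz": 0.09,"wx": 0,"wy": 0,"wz": -2.8},
    {"dx": -0.4193,"dy": 0.018,"dz": 0.09,"wx": 0,"wy": 0,"wz": -2.8}
  ],
  "gripper": 0
}}

```text
time_s: 29.35
tcp_pos: [0.4813, 0.1266, 0.1751]
ee_rot: [[-0.013, -1.0, 0.002], [-1.0, 0.013, 0.001], [-0.001, -0.002, -1.0]]
wrist_force: [-0.2, 0.4, -1.4]
gripper_width: 0.508
```

```bash
python3 - <<'E'
from h import *
s=r.sense();print(s["tcp_pos"],s["ee_rot"],s["wrist_force"],s["gripper_width"]*87)
a=cams.capture("wrist")[:,:,::-1];cv2.imwrite("pics/w17.png",cv2.resize(a[130:300,200:420],None,fx=3.6,fy=3.5,interpolation=cv2.INTER_CUBIC))
print(r.sense()["tcp_pos"])
E
```

```text
[0.4813 0.1266 0.1751] [[-0.0127 -0.9999  0.0017]
 [-0.9999  0.0127  0.0007]
 [-0.0007 -0.0017 -1.    ]] [-0.1578  0.4173 -1.4465] 44.19708405104344
[0.4813 0.1268 0.1752]
```

View pics/w17.png

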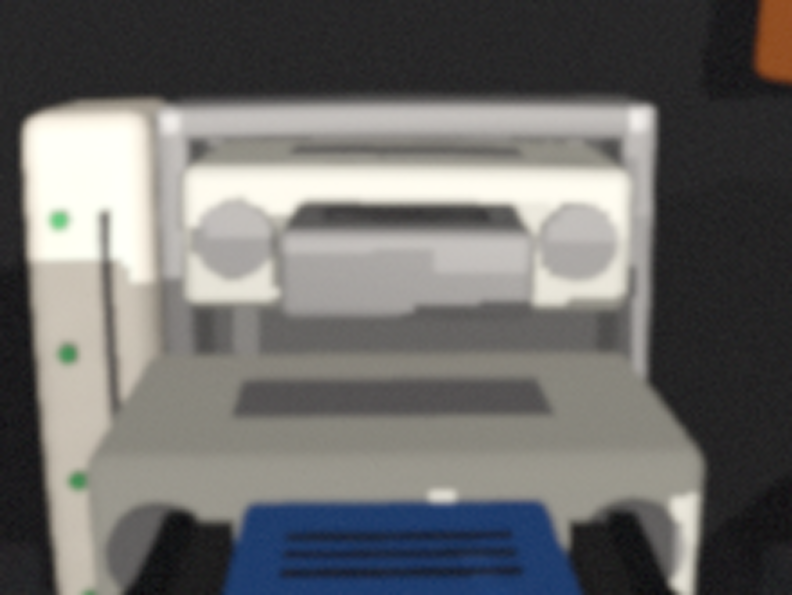

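```bash
cat > chk.py <<'E'
from h import *
def chk(low,top,oldp,oldm,st=None,zo=.086):
    s=st or r.sense();f=lambda p:np.array(p,float)/[3.6,3.5]+[200,130]
    b=s["tcp_pos"][2]-zo
    L=plane("wrist",f([(150,low),(645,low)]),b+.008,s)[:,1];T=plane("wrist",f([(92,top),(705,top)]),b+.070,s)[:,1]
    P=plane("wrist",f([(182,oldp),(628,oldp)]),.076,s)[:,1];M=plane("wrist",f([(182,oldm),(628,oldm)]),.076,s)[:,1]
    print("cart -y edge low %.4f top %.4f -> centre %.4f (tcp %.4f)"%(L.mean(),T.mean(),(L.mean()+T.mean())/2+.015,s["tcp_pos"][1]),"old edges +y %.4f -y %.4f"%(P.mean(),M.mean()))
E
python3 - <<'E'
from chk import *
chk(352,458,304,166)
E
```

```text
cart -y edge low 0.1140 top 0.1138 -> centre 0.1289 (tcp 0.1268) old edges +y 0.1093 -y 0.0806
```

The cartridge centre is 0.1289 and the gap centre about 0.1283. Inserting.

Call:
{"name": "drive_tool", "arguments": {
  "deltas": [
    {"dx": 0.0006,"dy": 0.001,"dz": 0.01,"wx": 0,"wy": 0,"wz": 0},
    {"dx": 0.0006,"dy": 0.001,"dz": 0.02,"wx": 0,"wy": 0,"wz": 0},
    {"dx": 0.0006,"dy": 0.001,"dz": 0.026,"wx": 0,"wy": 0,"wz": 0},
    {"dx": 0.0006,"dy": 0.001,"dz": 0.03,"wx": 0,"wy": 0,"wz": 0},
    {"dx": 0.0006,"dy": 0.001,"dz": 0.03,"wx": 0,"wy": 0,"wz": 0}
  ],
  "gripper": 0
}}

```text
time_s: 29.9
tcp_pos: [0.4792, 0.126, 0.1432]
ee_rot: [[-0.012, -1.0, -0.002], [-1.0, 0.012, -0.001], [0.001, 0.002, -1.0]]
wrist_force: [0.0, -0.7, -2.3]
gripper_width: 0.502
```

```bash
python3 - <<'E'
from h import *
s=r.sense();print(s["tcp_pos"],s["wrist_force"],s["moment"],s["gripper_width"]*87);print(delta([.4797,.1264,.092],down(179.3)))
E
```

```text
[0.4792 0.126  0.1432] [ 0.0442 -0.738  -2.3001] [-0.0114  0.1248 -0.0456] 43.66350508569737
(array([-0.0004, -0.0006,  0.0512]), array([ 0.09  , -0.0557,  0.0055]))
```

Call:
{"name": "drive_tool", "arguments": {
  "deltas": [
    {"dx": 0,"dy": 0,"dz": 0.012,"wx": 0,"wy": 0,"wz": 0},
    {"dx": 0,"dy": 0,"dz": 0.024,"wx": 0,"wy": 0,"wz": 0},
    {"dx": 0,"dy": 0,"dz": 0.036,"wx": 0,"wy": 0,"wz": 0},
    {"dx": 0,"dy": 0,"dz": 0.045,"wx": 0,"wy": 0,"wz": 0},
    {"dx": 0,"dy": 0,"dz": 0.049,"wx": 0,"wy": 0,"wz": 0},
    {"dx": 0,"dy": 0,"dz": 0.051,"wx": 0,"wy": 0,"wz": 0},
    {"dx": 0,"dy": 0,"dz": 0.0525,"wx": 0,"wy": 0,"wz": 0},
    {"dx": 0,"dy": 0,"dz": 0.0525,"wx": 0,"wy": 0,"wz": 0},
    {"dx": 0,"dy": 0,"dz": 0.0525,"wx": 0,"wy": 0,"wz": 0}
  ],
  "gripper": 0
}}

```text
time_s: 30.8
tcp_pos: [0.48, 0.1264, 0.0922]
ee_rot: [[-0.012, -1.0, 0.001], [-1.0, 0.012, 0.001], [-0.001, -0.001, -1.0]]
wrist_force: [-1.0, -0.1, 0.9]
gripper_width: 0.504
```

Call:
{"name": "drive_tool", "arguments": {
  "deltas": [
    {"dx": 0,"dy": 0,"dz": 0.001,"wx": 0,"wy": 0,"wz": 0},
    {"dx": 0,"dy": 0,"dz": 0.001,"wx": 0,"wy": 0,"wz": 0},
    {"dx": 0,"dy": 0,"dz": 0.001,"wx": 0,"wy": 0,"wz": 0}
  ],
  "gripper": 0
}}

```text
time_s: 31.1
tcp_pos: [0.4805, 0.1265, 0.0918]
ee_rot: [[-0.011, -1.0, 0.002], [-1.0, 0.011, 0.001], [-0.001, -0.002, -1.0]]
wrist_force: [-0.1, -0.4, 5.7]
gripper_width: 0.506
```

Call:
{"name": "drive_tool", "arguments": {
  "deltas": [
    {"dx": 0,"dy": 0,"dz": 0,"wx": 0,"wy": 0,"wz": 0},
    {"dx": 0,"dy": 0,"dz": 0,"wx": 0,"wy": 0,"wz": 0},
    {"dx": 0,"dy": 0,"dz": 0,"wx": 0,"wy": 0,"wz": 0},
    {"dx": 0,"dy": 0,"dz": -0.02,"wx": 0,"wy": 0,"wz": 0},
    {"dx": 0,"dy": 0,"dz": -0.06,"wx": 0,"wy": 0,"wz": 0},
    {"dx": 0,"dy": 0,"dz": -0.11,"wx": 0,"wy": 0,"wz": 0},
    {"dx": 0.02,"dy": 0,"dz": -0.16,"wx": 0,"wy": 0,"wz": 0},
    {"dx": 0.04,"dy": 0,"dz": -0.19,"wx": 0,"wy": 0,"wz": 0},
    {"dx": 0.06,"dy": 0,"dz": -0.2,"wx": 0,"wy": 0,"wz": 0},
    {"dx": 0.06,"dy": 0,"dz": -0.2,"wx": 0,"wy": 0,"wz": 0},
    {"dx": 0.06,"dy": 0,"dz": -0.2,"wx": 0,"wy": 0,"wz": 0}
  ],
  "gripper": 0.72
}}

```text
time_s: 32.2
tcp_pos: [0.4785, 0.0661, 0.29]
ee_rot: [[-0.013, -1.0, -0.001], [-1.0, 0.013, 0.0], [-0.0, 0.001, -1.0]]
wrist_force: [0.3, 0.3, -0.4]
gripper_width: 0.72
```

```bash
python3 - <<'E'
from h import *
s=r.sense();print(s["tcp_pos"],s["wrist_force"],s["gripper_width"]*87)
print(delta([.4721,-.3316,.20],down(176.6)))
save("wrist","w18.png")
E
```

```text
[0.4785 0.0661 0.29  ] [ 0.2848  0.3034 -0.4066] 62.66497860704992
(array([0.3978, 0.0011, 0.0899]), array([0.0442, 0.0173, 2.6442]))
```

View pics/w18.png

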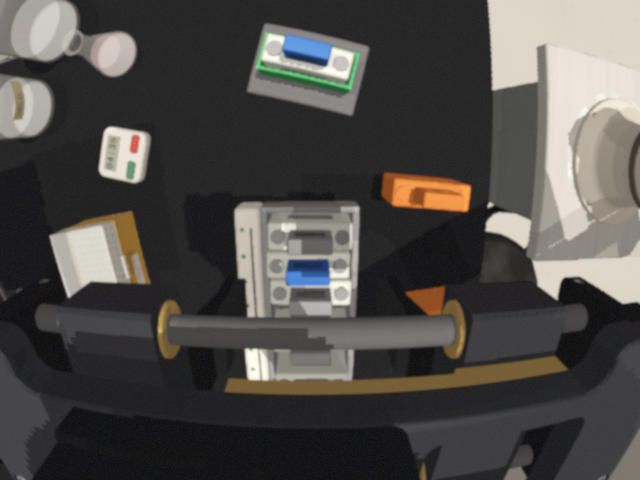

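The second cartridge (fin at (308,272)) stands in gap 1, and the carrier is still in its place. Now for the last carton cartridge.

Call:
{"name": "drive_tool", "arguments": {
  "deltas": [
    {"dx": 0.03,"dy": 0,"dz": 0,"wx": 0,"wy": 0,"wz": 0},
    {"dx": 0.075,"dy": 0,"dz": 0,"wx": 0,"wy": 0,"wz": 1},
    {"dx": 0.12,"dy": 0,"dz": 0,"wx": 0,"wy": 0,"wz": 1},
    {"dx": 0.165,"dy": 0,"dz": 0,"wx": 0,"wy": 0,"wz": 1},
    {"dx": 0.21,"dy": 0,"dz": 0,"wx": 0,"wy": 0,"wz": 2},
    {"dx": 0.255,"dy": 0.001,"dz": 0,"wx": 0,"wy": 0,"wz": 2},
    {"dx": 0.3,"dy": 0.001,"dz": 0,"wx": 0,"wy": 0,"wz": 2.6},
    {"dx": 0.34,"dy": 0.001,"dz": 0,"wx": 0,"wy": 0,"wz": 2.6},
    {"dx": 0.375,"dy": 0.001,"dz": 0.03,"wx": 0,"wy": 0,"wz": 2.6},
    {"dx": 0.395,"dy": 0.001,"dz": 0.06,"wx": 0,"wy": 0,"wz": 2.6},
    {"dx": 0.398,"dy": 0.001,"dz": 0.09,"wx": 0,"wy": 0,"wz": 2.6},
    {"dx": 0.398,"dy": 0.001,"dz": 0.09,"wx": 0,"wy": 0,"wz": 2.6},
    {"dx": 0.398,"dy": 0.001,"dz": 0.09,"wx": 0,"wy": 0,"wz": 2.6},
    {"dx": 0.398,"dy": 0.001,"dz": 0.09,"wx": 0,"wy": 0,"wz": 2.6}
  ],
  "gripper": 0.72
}}

```text
time_s: 33.65
tcp_pos: [0.4744, -0.3315, 0.2021]
ee_rot: [[-0.056, -0.998, 0.002], [-0.998, 0.056, -0.002], [0.001, -0.002, -1.0]]
wrist_force: [-0.5, -0.2, -0.5]
gripper_width: 0.715
```

```bash
python3 - <<'E'
from h import *
s=r.sense();print(delta([.4721,-.3312,.090],down(176.6)),s["wrist_force"])
save("wrist","w19.png")
E
```

```text
(array([-0.0004,  0.0025,  0.1121]), array([-0.1353, -0.0802,  0.1985])) [-0.4966 -0.1697 -0.5216]
```

View pics/w19.png

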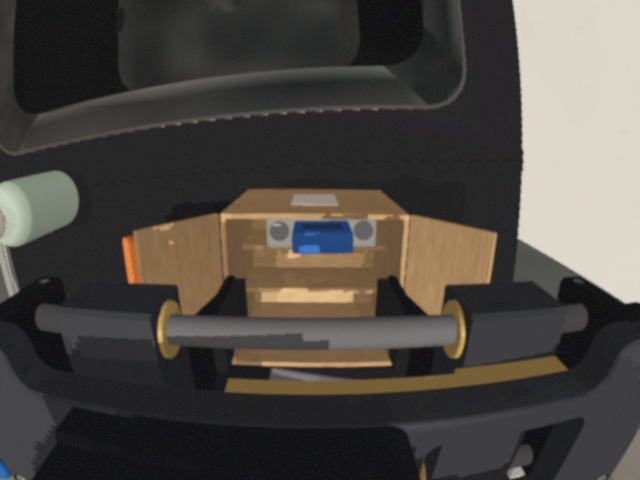

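Call:
{"name": "drive_tool", "arguments": {
  "deltas": [
    {"dx": 0,"dy": 0.0015,"dz": 0.02,"wx": 0,"wy": 0,"wz": 0.2},
    {"dx": 0,"dy": 0.0015,"dz": 0.05,"wx": 0,"wy": 0,"wz": 0.2},
    {"dx": 0,"dy": 0.0015,"dz": 0.075,"wx": 0,"wy": 0,"wz": 0.2},
    {"dx": 0,"dy": 0.0015,"dz": 0.095,"wx": 0,"wy": 0,"wz": 0.2},
    {"dx": 0,"dy": 0.0015,"dz": 0.108,"wx": 0,"wy": 0,"wz": 0.2},
    {"dx": 0,"dy": 0.0015,"dz": 0.112,"wx": 0,"wy": 0,"wz": 0.2},
    {"dx": 0,"dy": 0.0015,"dz": 0.112,"wx": 0,"wy": 0,"wz": 0.2}
  ],
  "gripper": 0.8
}}

```text
time_s: 34.4
tcp_pos: [0.4722, -0.3317, 0.0892]
ee_rot: [[-0.06, -0.998, 0.001], [-0.998, 0.06, -0.001], [0.001, -0.001, -1.0]]
wrist_force: [0.2, -0.1, 0.4]
gripper_width: 0.798
```

Call:
{"name": "drive_tool", "arguments": {
  "deltas": [
    {"dx": 0,"dy": 0,"dz": 0,"wx": 0,"wy": 0,"wz": 0},
    {"dx": 0,"dy": 0,"dz": 0,"wx": 0,"wy": 0,"wz": 0},
    {"dx": 0,"dy": 0,"dz": 0,"wx": 0,"wy": 0,"wz": 0},
    {"dx": 0,"dy": 0,"dz": 0,"wx": 0,"wy": 0,"wz": 0},
    {"dx": 0,"dy": 0,"dz": 0,"wx": 0,"wy": 0,"wz": 0},
    {"dx": 0,"dy": 0,"dz": 0,"wx": 0,"wy": 0,"wz": 0}
  ],
  "gripper": 0
}}

```text
time_s: 35.0
tcp_pos: [0.4714, -0.3318, 0.0888]
ee_rot: [[-0.061, -0.998, -0.0], [-0.998, 0.061, -0.0], [0.0, 0.0, -1.0]]
wrist_force: [-1.2, 0.2, 2.4]
gripper_width: 0.509
```

Call:
{"name": "drive_tool", "arguments": {
  "deltas": [
    {"dx": 0,"dy": 0,"dz": -0.01,"wx": 0,"wy": 0,"wz": 0},
    {"dx": 0,"dy": 0,"dz": -0.03,"wx": 0,"wy": 0,"wz": 0},
    {"dx": 0,"dy": 0,"dz": -0.06,"wx": 0,"wy": 0,"wz": 0},
    {"dx": 0,"dy": 0,"dz": -0.095,"wx": 0,"wy": 0,"wz": 0},
    {"dx": 0,"dy": 0,"dz": -0.13,"wx": 0,"wy": 0,"wz": 0},
    {"dx": 0,"dy": 0,"dz": -0.16,"wx": 0,"wy": 0,"wz": 0},
    {"dx": 0,"dy": 0,"dz": -0.175,"wx": 0,"wy": 0,"wz": 0},
    {"dx": 0,"dy": 0,"dz": -0.175,"wx": 0,"wy": 0,"wz": 0},
    {"dx": 0,"dy": 0,"dz": -0.175,"wx": 0,"wy": 0,"wz": 0}
  ],
  "gripper": 0
}}

```text
time_s: 35.9
tcp_pos: [0.4713, -0.3312, 0.2631]
ee_rot: [[-0.061, -0.998, -0.0], [-0.998, 0.061, 0.001], [-0.001, 0.0, -1.0]]
wrist_force: [0.5, -0.1, -1.7]
gripper_width: 0.51
```

```bash
python3 - <<'E'
from h import *
s=r.sense();print(s["tcp_pos"],s["wrist_force"],s["gripper_width"]*87);print(delta([.4807,.2533,.265],down(179.3)))
save("wrist","w20.png")
E
```

```text
[ 0.4713 -0.3312  0.2631] [ 0.5341 -0.1203 -1.735 ] 44.34324295333229
(array([-0.584 ,  0.0264, -0.0014]), array([ 0.0083,  0.0557, -2.8117]))
```

View pics/w20.png

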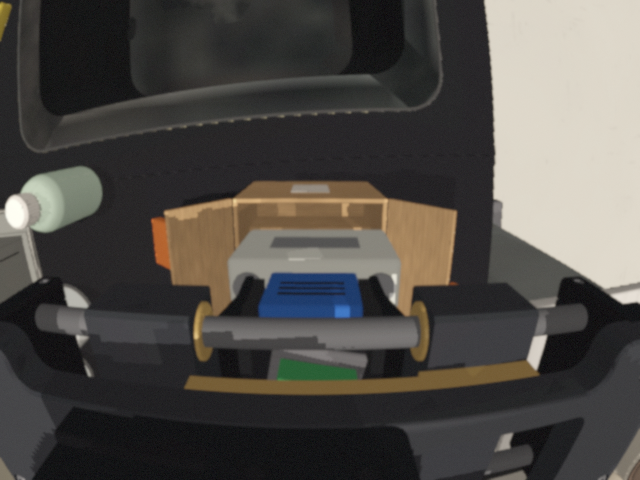

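The last carton cartridge is held upright and the carton is empty. I'll carry it to gap 3.

Call:
{"name": "drive_tool", "arguments": {
  "deltas": [
    {"dx": -0.02,"dy": 0.001,"dz": 0,"wx": 0,"wy": 0,"wz": 0},
    {"dx": -0.05,"dy": 0.002,"dz": 0,"wx": 0,"wy": 0,"wz": 0},
    {"dx": -0.09,"dy": 0.004,"dz": 0,"wx": 0,"wy": 0,"wz": 0},
    {"dx": -0.13,"dy": 0.006,"dz": 0,"wx": 0,"wy": 0,"wz": -1},
    {"dx": -0.17,"dy": 0.008,"dz": 0,"wx": 0,"wy": 0,"wz": -1},
    {"dx": -0.21,"dy": 0.01,"dz": 0,"wx": 0,"wy": 0,"wz": -1},
    {"dx": -0.25,"dy": 0.012,"dz": 0,"wx": 0,"wy": 0,"wz": -1},
    {"dx": -0.29,"dy": 0.014,"dz": 0,"wx": 0,"wy": 0,"wz": -2},
    {"dx": -0.33,"dy": 0.016,"dz": 0,"wx": 0,"wy": 0,"wz": -2},
    {"dx": -0.37,"dy": 0.018,"dz": 0,"wx": 0,"wy": 0,"wz": -2},
    {"dx": -0.41,"dy": 0.02,"dz": 0,"wx": 0,"wy": 0,"wz": -2.8},
    {"dx": -0.45,"dy": 0.022,"dz": 0,"wx": 0,"wy": 0,"wz": -2.8},
    {"dx": -0.49,"dy": 0.024,"dz": 0,"wx": 0,"wy": 0,"wz": -2.8},
    {"dx": -0.53,"dy": 0.026,"dz": 0,"wx": 0,"wy": 0,"wz": -2.8},
    {"dx": -0.565,"dy": 0.026,"dz": 0,"wx": 0,"wy": 0,"wz": -2.8},
    {"dx": -0.58,"dy": 0.026,"dz": 0,"wx": 0,"wy": 0,"wz": -2.8},
    {"dx": -0.584,"dy": 0.026,"dz": 0,"wx": 0,"wy": 0,"wz": -2.8},
    {"dx": -0.584,"dy": 0.026,"dz": 0,"wx": 0,"wy": 0,"wz": -2.8}
  ],
  "gripper": 0
}}

```text
time_s: 37.75
tcp_pos: [0.4808, 0.2524, 0.2625]
ee_rot: [[-0.012, -1.0, -0.002], [-1.0, 0.012, -0.002], [0.002, 0.002, -1.0]]
wrist_force: [-0.1, -0.9, -0.4]
gripper_width: 0.511
```

Call:
{"name": "drive_tool", "arguments": {
  "deltas": [
    {"dx": 0,"dy": 0,"dz": 0.02,"wx": 0,"wy": 0,"wz": 0},
    {"dx": 0,"dy": 0,"dz": 0.05,"wx": 0,"wy": 0,"wz": 0},
    {"dx": 0,"dy": 0,"dz": 0.075,"wx": 0,"wy": 0,"wz": 0},
    {"dx": 0,"dy": 0,"dz": 0.088,"wx": 0,"wy": 0,"wz": 0},
    {"dx": 0,"dy": 0,"dz": 0.09,"wx": 0,"wy": 0,"wz": 0},
    {"dx": 0,"dy": 0,"dz": 0.09,"wx": 0,"wy": 0,"wz": 0},
    {"dx": 0,"dy": 0,"dz": 0.09,"wx": 0,"wy": 0,"wz": 0}
  ],
  "gripper": 0
}}

```text
time_s: 38.45
tcp_pos: [0.4819, 0.2527, 0.1748]
ee_rot: [[-0.013, -1.0, 0.002], [-1.0, 0.013, 0.001], [-0.001, -0.002, -1.0]]
wrist_force: [0.3, -0.2, -0.3]
gripper_width: 0.513
```

```bash
python3 - <<'E'
from h import *
s=r.sense();print(s["tcp_pos"],s["ee_rot"],s["wrist_force"],s["gripper_width"]*87)
a=cams.capture("wrist")[:,:,::-1];cv2.imwrite("pics/w21.png",cv2.resize(a[130:300,200:420],None,fx=3.6,fy=3.5,interpolation=cv2.INTER_CUBIC))
print(r.sense()["tcp_pos"])
E
```

```text
[0.4819 0.2527 0.1748] [[-0.0128 -0.9999  0.0018]
 [-0.9999  0.0128  0.0013]
 [-0.0013 -0.0018 -1.    ]] [ 0.3023 -0.2124 -0.3104] 44.59592787900121
[0.4819 0.2529 0.1748]
```

View pics/w21.png

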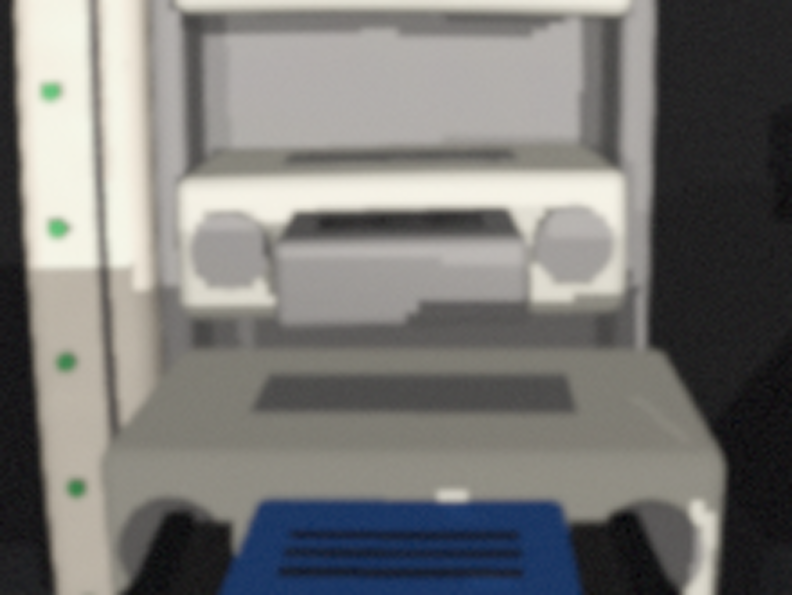

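```bash
python3 - <<'E'
from chk import *
chk(351,456,308,170,zo=.085)
s=r.sense();f=lambda p:np.array(p,float)/[3.6,3.5]+[200,130];b=s["tcp_pos"][2]-.085
print(plane("wrist",f([(185,351),(665,351)]),b+.008,s),plane("wrist",f([(106,460),(725,460)]),b+.07,s))
print(plane("wrist",f([(181,305),(627,305)]),.076,s))
E
```

```text
cart -y edge low 0.2396 top 0.2393 -> centre 0.2545 (tcp 0.2529) old edges +y 0.2362 -y 0.2076
[[0.5216 0.2392 0.0978]
 [0.4324 0.2402 0.0978]] [[0.5234 0.2394 0.1598]
 [0.4356 0.2404 0.1598]]
[[0.5256 0.2351 0.076 ]
 [0.4361 0.2361 0.076 ]]
```

The cartridge centre y of 0.2545 matches the gap. It hangs tilted about 2.3° in the grip, with its foot towards −x, so I'll turn the tool by that much while entering.

Call:
{"name": "drive_tool", "arguments": {
  "deltas": [
    {"dx": 0,"dy": 0,"dz": 0,"wx": 1.2,"wy": 0,"wz": 0},
    {"dx": 0,"dy": 0,"dz": 0.006,"wx": 2.3,"wy": 0,"wz": 0},
    {"dx": 0,"dy": 0,"dz": 0.015,"wx": 2.3,"wy": 0,"wz": 0},
    {"dx": 0,"dy": 0,"dz": 0.022,"wx": 2.3,"wy": 0,"wz": 0},
    {"dx": 0,"dy": 0,"dz": 0.028,"wx": 2.3,"wy": 0,"wz": 0},
    {"dx": 0,"dy": 0,"dz": 0.031,"wx": 2.3,"wy": 0,"wz": 0},
    {"dx": 0,"dy": 0,"dz": 0.031,"wx": 2.3,"wy": 0,"wz": 0}
  ],
  "gripper": 0
}}

```text
time_s: 39.2
tcp_pos: [0.481, 0.2526, 0.1417]
ee_rot: [[-0.012, -0.999, 0.039], [-1.0, 0.012, -0.001], [0.001, -0.039, -0.999]]
wrist_force: [0.0, 0.1, -0.7]
gripper_width: 0.504
```

```bash
python3 - <<'E'
from h import *
s=r.sense();print(s["tcp_pos"],s["wrist_force"],s["moment"],s["gripper_width"]*87)
a=cams.capture("wrist")[:,:,::-1];cv2.imwrite("pics/w22.png",cv2.resize(a[130:300,200:420],None,fx=3.6,fy=3.5,interpolation=cv2.INTER_CUBIC))
E
```

```text
[0.481  0.2526 0.1417] [ 0.0095  0.117  -0.6624] [0.1219 0.2013 0.0079] 43.88507641758902
```

View pics/w22.png

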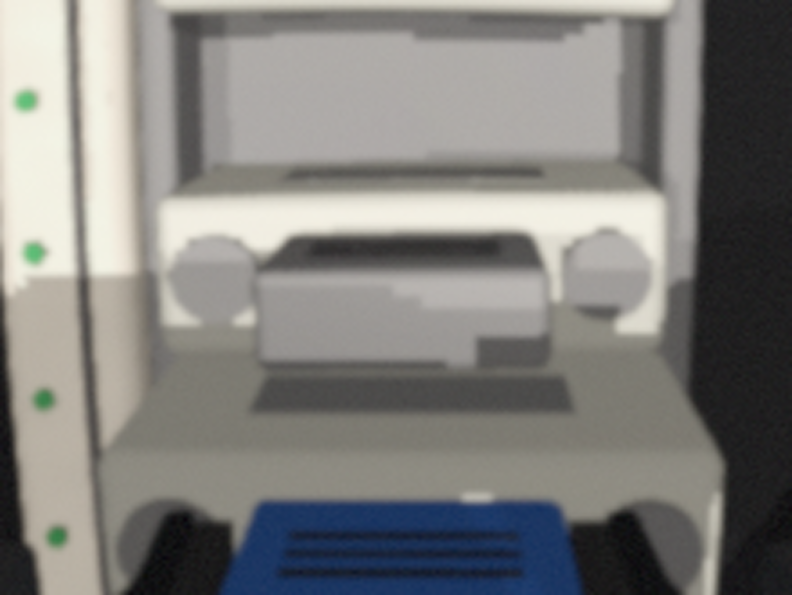

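Call:
{"name": "drive_tool", "arguments": {
  "deltas": [
    {"dx": 0,"dy": 0.0005,"dz": 0.012,"wx": 0,"wy": 0,"wz": 0},
    {"dx": 0,"dy": 0.001,"dz": 0.024,"wx": 0,"wy": 0,"wz": 0},
    {"dx": 0,"dy": 0.0015,"dz": 0.036,"wx": 0,"wy": 0,"wz": 0},
    {"dx": 0,"dy": 0.002,"dz": 0.044,"wx": 0,"wy": 0,"wz": 0},
    {"dx": 0,"dy": 0.002,"dz": 0.047,"wx": 0,"wy": 0,"wz": 0},
    {"dx": 0,"dy": 0.002,"dz": 0.049,"wx": 0,"wy": 0,"wz": 0},
    {"dx": 0,"dy": 0.002,"dz": 0.05,"wx": 0,"wy": 0,"wz": 0},
    {"dx": 0,"dy": 0.002,"dz": 0.05,"wx": 0,"wy": 0,"wz": 0}
  ],
  "gripper": 0
}}

```text
time_s: 40.05
tcp_pos: [0.4813, 0.2528, 0.0926]
ee_rot: [[-0.012, -0.999, 0.04], [-1.0, 0.012, -0.0], [-0.0, -0.04, -0.999]]
wrist_force: [0.5, 0.1, -1.5]
gripper_width: 0.504
```

Call:
{"name": "drive_tool", "arguments": {
  "deltas": [
    {"dx": 0,"dy": 0,"dz": 0.001,"wx": 0,"wy": 0,"wz": 0},
    {"dx": 0,"dy": 0,"dz": 0.002,"wx": 0,"wy": 0,"wz": 0},
    {"dx": 0,"dy": 0,"dz": 0.002,"wx": 0,"wy": 0,"wz": 0},
    {"dx": 0,"dy": 0,"dz": 0.002,"wx": 0,"wy": 0,"wz": 0}
  ],
  "gripper": 0
}}

```text
time_s: 40.45
tcp_pos: [0.4813, 0.2528, 0.0906]
ee_rot: [[-0.012, -0.999, 0.04], [-1.0, 0.012, -0.0], [-0.0, -0.04, -0.999]]
wrist_force: [0.5, -0.5, -1.5]
gripper_width: 0.504
```

Call:
{"name": "drive_tool", "arguments": {
  "deltas": [
    {"dx": 0,"dy": 0,"dz": 0.001,"wx": 0,"wy": 0,"wz": 0},
    {"dx": 0,"dy": 0,"dz": 0.0015,"wx": 0,"wy": 0,"wz": 0},
    {"dx": 0,"dy": 0,"dz": 0.0015,"wx": 0,"wy": 0,"wz": 0}
  ],
  "gripper": 0
}}

```text
time_s: 40.75
tcp_pos: [0.4814, 0.2529, 0.0891]
ee_rot: [[-0.012, -0.999, 0.04], [-1.0, 0.012, -0.0], [-0.0, -0.04, -0.999]]
wrist_force: [0.6, -0.1, -0.6]
gripper_width: 0.509
```

Call:
{"name": "drive_tool", "arguments": {
  "deltas": [
    {"dx": 0,"dy": 0,"dz": 0.001,"wx": 0,"wy": 0,"wz": 0},
    {"dx": 0,"dy": 0,"dz": 0.001,"wx": 0,"wy": 0,"wz": 0},
    {"dx": 0,"dy": 0,"dz": 0.001,"wx": 0,"wy": 0,"wz": 0}
  ],
  "gripper": 0
}}

```text
time_s: 41.05
tcp_pos: [0.4816, 0.2529, 0.089]
ee_rot: [[-0.012, -0.999, 0.041], [-1.0, 0.012, -0.0], [-0.0, -0.041, -0.999]]
wrist_force: [-1.7, -0.5, 5.1]
gripper_width: 0.51
```

```bash
python3 - <<'E'
from h import *
save("wrist","w23.png");save("top","t23.png",(140,200,310,330),4.5)
E
```

```text
(no output)
```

View pics/w23.png

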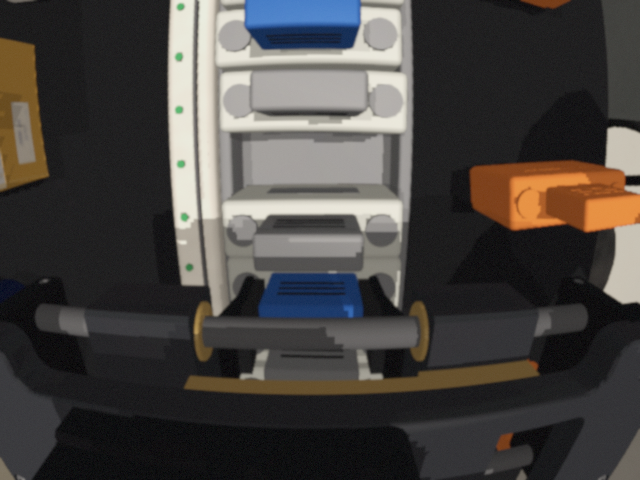

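It is seated at 5 N. I'll release, lift and straighten the tool.

Call:
{"name": "drive_tool", "arguments": {
  "deltas": [
    {"dx": 0,"dy": 0,"dz": -0.0,"wx": 0,"wy": 0,"wz": 0},
    {"dx": 0,"dy": 0,"dz": 0,"wx": 0,"wy": 0,"wz": 0},
    {"dx": 0,"dy": 0,"dz": 0,"wx": 0,"wy": 0,"wz": 0},
    {"dx": 0,"dy": -0.001,"dz": -0.02,"wx": 0,"wy": 0,"wz": 0},
    {"dx": 0,"dy": -0.002,"dz": -0.06,"wx": 0,"wy": 0,"wz": 0},
    {"dx": 0,"dy": -0.004,"dz": -0.11,"wx": -1,"wy": 0,"wz": 0},
    {"dx": 0.02,"dy": -0.004,"dz": -0.16,"wx": -2.3,"wy": 0,"wz": 0},
    {"dx": 0.04,"dy": -0.004,"dz": -0.19,"wx": -2.3,"wy": 0,"wz": 0},
    {"dx": 0.06,"dy": -0.004,"dz": -0.2,"wx": -2.3,"wy": 0,"wz": 0},
    {"dx": 0.06,"dy": -0.004,"dz": -0.2,"wx": -2.3,"wy": 0,"wz": 0},
    {"dx": 0.06,"dy": -0.004,"dz": -0.2,"wx": -2.3,"wy": 0,"wz": 0}
  ],
  "gripper": 0.72
}}

```text
time_s: 42.25
tcp_pos: [0.4761, 0.1924, 0.2868]
ee_rot: [[-0.013, -1.0, -0.002], [-1.0, 0.013, -0.001], [0.001, 0.002, -1.0]]
wrist_force: [-0.1, 0.8, -0.0]
gripper_width: 0.719
```

```bash
python3 - <<'E'
from h import *
s=r.sense();print(s["tcp_pos"],s["wrist_force"],s["gripper_width"]*87)
print(delta([.4805,-.0905,.25],down(165.5)))
import json;json.dump({k:np.array(s[k]).tolist() for k in("tcp_pos","ee_rot")},open("w24.json","w"))
save("wrist","w24.png");save("top","t24.png",(140,200,490,330),2.2)
E
```

```text
[0.4761 0.1924 0.2868] [-0.1042  0.7884 -0.0341] 62.54987474427182
(array([ 0.2828, -0.0083,  0.0369]), array([ 0.1057, -0.0435, 13.7406]))
```

View pics/w24.png

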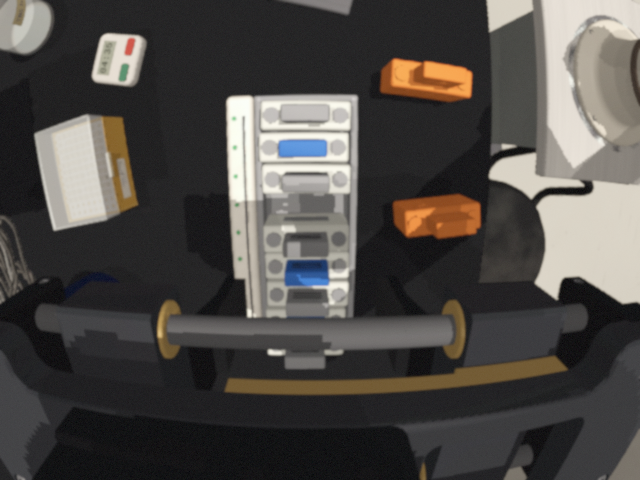

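View pics/t24.png

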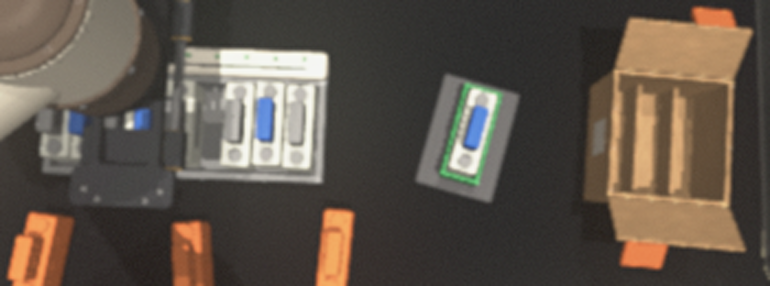

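Three are standing in the dock, the carton is empty, and the carrier is at its old place. Only gap 2 remains, so I'll enlarge it to measure.

```bash
python3 - <<'E'
from h import *
a=cv2.imread("pics/w24.png")[150:265,245:365];cv2.imwrite("pics/w24c.png",cv2.resize(a,None,fx=5,fy=5,interpolation=cv2.INTER_CUBIC))
E
```

```text
(no output)
```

View pics/w24c.png

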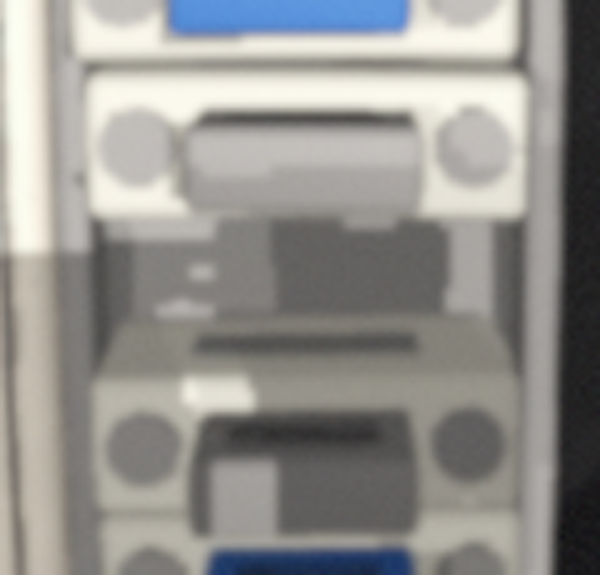

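Call:
{"name": "drive_tool", "arguments": {
  "deltas": [
    {"dx": 0.03,"dy": 0,"dz": 0,"wx": 0,"wy": 0,"wz": 1},
    {"dx": 0.07,"dy": -0.002,"dz": 0,"wx": 0,"wy": 0,"wz": 3},
    {"dx": 0.11,"dy": -0.004,"dz": 0.01,"wx": 0,"wy": 0,"wz": 5},
    {"dx": 0.15,"dy": -0.005,"dz": 0.02,"wx": 0,"wy": 0,"wz": 8},
    {"dx": 0.19,"dy": -0.006,"dz": 0.03,"wx": 0,"wy": 0,"wz": 10},
    {"dx": 0.23,"dy": -0.007,"dz": 0.037,"wx": 0,"wy": 0,"wz": 12},
    {"dx": 0.265,"dy": -0.008,"dz": 0.037,"wx": 0,"wy": 0,"wz": 13.7},
    {"dx": 0.283,"dy": -0.008,"dz": 0.037,"wx": 0,"wy": 0,"wz": 13.7},
    {"dx": 0.283,"dy": -0.008,"dz": 0.037,"wx": 0,"wy": 0,"wz": 13.7},
    {"dx": 0.283,"dy": -0.008,"dz": 0.037,"wx": 0,"wy": 0,"wz": 13.7},
    {"dx": 0.283,"dy": -0.008,"dz": 0.037,"wx": 0,"wy": 0,"wz": 13.7}
  ],
  "gripper": 0.72
}}

```text
time_s: 43.45
tcp_pos: [0.4813, -0.0892, 0.2504]
ee_rot: [[-0.247, -0.969, -0.001], [-0.969, 0.247, 0.0], [0.0, 0.001, -1.0]]
wrist_force: [-0.1, 0.3, 0.2]
gripper_width: 0.719
```

```bash
python3 - <<'E'
from h import *
s=r.sense();print(s["tcp_pos"],s["ee_rot"])
import json;json.dump({k:np.array(s[k]).tolist() for k in("tcp_pos","ee_rot")},open("w25.json","w"))
a=cams.capture("wrist")[:,:,::-1];cv2.imwrite("pics/w25.png",a);cv2.imwrite("pics/w25c.png",cv2.resize(a[150:310,230:390],None,fx=4,fy=3.7,interpolation=cv2.INTER_CUBIC))
E
```

```text
[ 0.4813 -0.0892  0.2504] [[-0.2474 -0.9689 -0.0012]
 [-0.9689  0.2474  0.    ]
 [ 0.0003  0.0012 -1.    ]]
```

View pics/w25c.png

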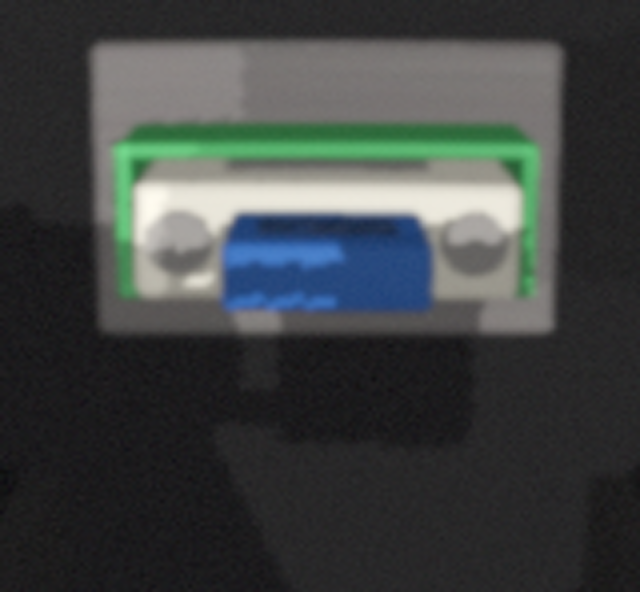

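```bash
python3 - <<'E'
from h import *
import json
S=json.load(open("w24.json"));S={k:np.array(v) for k,v in S.items()}
f=lambda p:np.array(p,float)/5+[245,150]
for n,row in (("old2 -",72),("old2 +",217),("old3 -",378),("old3 +",513)):
    P=plane("wrist",f([(95,row),(522,row)]),.076,S);print(n,P[:,1].mean(),P[:,0].mean())
S=json.load(open("w25.json"));S={k:np.array(v) for k,v in S.items()}
f=lambda p:np.array(p,float)/[4,3.7]+[230,150]
B=plane("wrist",f([(135,180),(520,180),(520,297),(135,297)]),.078,S);print(B,B.mean(0),np.linalg.norm(B-np.roll(B,-1,0),axis=1))
F=plane("wrist",f([(224,310),(430,310)]),.116,S);m=F.mean(0);u=S["ee_rot"][:,0];print("fin c",m+u*.008,np.linalg.norm(F[0]-F[1]))
c=np.r_[B.mean(0)[:2],.094];print(delta([*c],down(165.6)))
E
```

```text
old2 - 0.14535691366301295 0.4790194955042399
old2 + 0.17488647325285417 0.4794257248551172
old3 - 0.20854170237084846 0.4799101411532312
old3 + 0.23786780759930634 0.48035003263207043
[[ 0.518  -0.1177  0.078 ]
 [ 0.4328 -0.096   0.078 ]
 [ 0.4393 -0.0669  0.078 ]
 [ 0.5262 -0.089   0.078 ]] [ 0.4791 -0.0924  0.078 ] [0.0879 0.0299 0.0897 0.0298]
fin c [ 0.4794 -0.0924  0.116 ] 0.04244647924495563
(array([0.0037, 0.0012, 0.1566]), array([ 0.0436, -0.0081,  0.0952]))
```

New_d's body and fin agree at (0.4793, −0.0924), and the gap 2 centre is y = 0.1917. Descending to grip it.

Call:
{"name": "drive_tool", "arguments": {
  "deltas": [
    {"dx": 0.003,"dy": 0.001,"dz": 0.03,"wx": 0,"wy": 0,"wz": 0},
    {"dx": 0.003,"dy": 0.001,"dz": 0.07,"wx": 0,"wy": 0,"wz": 0},
    {"dx": 0.003,"dy": 0.001,"dz": 0.11,"wx": 0,"wy": 0,"wz": 0},
    {"dx": 0.003,"dy": 0.001,"dz": 0.14,"wx": 0,"wy": 0,"wz": 0},
    {"dx": 0.003,"dy": 0.001,"dz": 0.153,"wx": 0,"wy": 0,"wz": 0},
    {"dx": 0.003,"dy": 0.001,"dz": 0.1565,"wx": 0,"wy": 0,"wz": 0},
    {"dx": 0.003,"dy": 0.001,"dz": 0.1565,"wx": 0,"wy": 0,"wz": 0}
  ],
  "gripper": 0.72
}}

```text
time_s: 44.2
tcp_pos: [0.4798, -0.0922, 0.0945]
ee_rot: [[-0.247, -0.969, -0.0], [-0.969, 0.247, -0.0], [0.0, 0.0, -1.0]]
wrist_force: [0.7, 1.6, 0.3]
gripper_width: 0.723
```

Call:
{"name": "drive_tool", "arguments": {
  "deltas": [
    {"dx": 0,"dy": 0,"dz": 0,"wx": 0,"wy": 0,"wz": 0},
    {"dx": 0,"dy": 0,"dz": 0,"wx": 0,"wy": 0,"wz": 0},
    {"dx": 0,"dy": 0,"dz": 0,"wx": 0,"wy": 0,"wz": 0},
    {"dx": 0,"dy": 0,"dz": 0,"wx": 0,"wy": 0,"wz": 0},
    {"dx": 0,"dy": 0,"dz": 0,"wx": 0,"wy": 0,"wz": 0}
  ],
  "gripper": 0
}}

```text
time_s: 44.7
tcp_pos: [0.48, -0.0928, 0.0953]
ee_rot: [[-0.249, -0.969, 0.001], [-0.969, 0.249, 0.0], [-0.0, -0.001, -1.0]]
wrist_force: [-0.6, 0.7, 4.8]
gripper_width: 0.506
```

Call:
{"name": "drive_tool", "arguments": {
  "deltas": [
    {"dx": 0,"dy": 0,"dz": -0.01,"wx": 0,"wy": 0,"wz": 0},
    {"dx": 0,"dy": 0,"dz": -0.025,"wx": 0,"wy": 0,"wz": 0},
    {"dx": 0,"dy": 0,"dz": -0.05,"wx": 0,"wy": 0,"wz": 0},
    {"dx": 0,"dy": 0,"dz": -0.08,"wx": 0,"wy": 0,"wz": 0},
    {"dx": 0,"dy": 0,"dz": -0.11,"wx": 0,"wy": 0,"wz": 0},
    {"dx": 0,"dy": 0,"dz": -0.14,"wx": 0,"wy": 0,"wz": 0},
    {"dx": 0,"dy": 0,"dz": -0.16,"wx": 0,"wy": 0,"wz": 0},
    {"dx": 0,"dy": 0,"dz": -0.16,"wx": 0,"wy": 0,"wz": 0},
    {"dx": 0,"dy": 0,"dz": -0.16,"wx": 0,"wy": 0,"wz": 0}
  ],
  "gripper": 0
}}

```text
time_s: 45.6
tcp_pos: [0.4787, -0.0927, 0.2538]
ee_rot: [[-0.249, -0.968, -0.001], [-0.968, 0.249, 0.001], [-0.001, 0.001, -1.0]]
wrist_force: [0.4, -0.3, -1.8]
gripper_width: 0.504
```

```bash
python3 - <<'E'
from h import *
s=r.sense();print(s["tcp_pos"],s["wrist_force"],s["gripper_width"]*87);print(delta([.480,.1905,.255],down(179.3)))
save("wrist","w26.png")
E
```

```text
[ 0.4787 -0.0927  0.2538] [ 0.3846 -0.2774 -1.7991] 43.83461937728948
(array([-0.2746,  0.0693, -0.001 ]), array([  0.0738,   0.0407, -13.7295]))
```

View pics/w26.png

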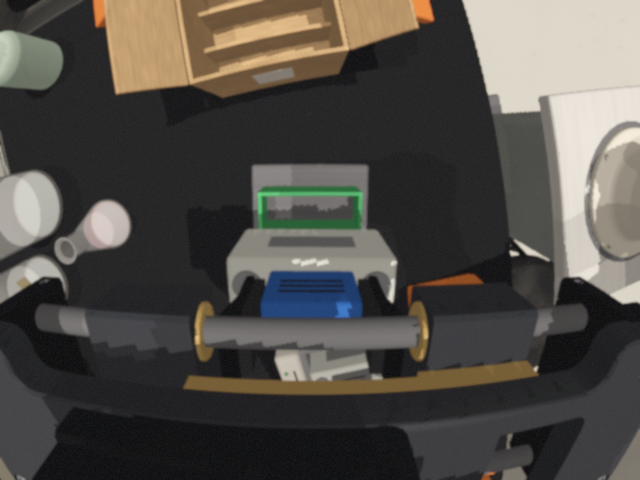

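New_d is held and the carrier pocket is empty. I'll carry it to gap 2.

Call:
{"name": "drive_tool", "arguments": {
  "deltas": [
    {"dx": -0.015,"dy": 0.004,"dz": 0,"wx": 0,"wy": 0,"wz": -1},
    {"dx": -0.04,"dy": 0.01,"dz": 0,"wx": 0,"wy": 0,"wz": -2},
    {"dx": -0.075,"dy": 0.019,"dz": 0,"wx": 0,"wy": 0,"wz": -4},
    {"dx": -0.11,"dy": 0.028,"dz": 0,"wx": 0,"wy": 0,"wz": -6},
    {"dx": -0.145,"dy": 0.037,"dz": 0,"wx": 0,"wy": 0,"wz": -8},
    {"dx": -0.18,"dy": 0.045,"dz": 0,"wx": 0,"wy": 0,"wz": -10},
    {"dx": -0.215,"dy": 0.054,"dz": 0,"wx": 0,"wy": 0,"wz": -12},
    {"dx": -0.245,"dy": 0.062,"dz": 0,"wx": 0,"wy": 0,"wz": -13.7},
    {"dx": -0.265,"dy": 0.067,"dz": 0,"wx": 0,"wy": 0,"wz": -13.7},
    {"dx": -0.2746,"dy": 0.069,"dz": 0,"wx": 0,"wy": 0,"wz": -13.7},
    {"dx": -0.2746,"dy": 0.069,"dz": 0.01,"wx": 0,"wy": 0,"wz": -13.7},
    {"dx": -0.2746,"dy": 0.069,"dz": 0.035,"wx": 0,"wy": 0,"wz": -13.7},
    {"dx": -0.2746,"dy": 0.069,"dz": 0.06,"wx": 0,"wy": 0,"wz": -13.7},
    {"dx": -0.2746,"dy": 0.069,"dz": 0.075,"wx": 0,"wy": 0,"wz": -13.7},
    {"dx": -0.2746,"dy": 0.069,"dz": 0.079,"wx": 0,"wy": 0,"wz": -13.7},
    {"dx": -0.2746,"dy": 0.069,"dz": 0.079,"wx": 0,"wy": 0,"wz": -13.7},
    {"dx": -0.2746,"dy": 0.069,"dz": 0.079,"wx": 0,"wy": 0,"wz": -13.7},
    {"dx": -0.2746,"dy": 0.069,"dz": 0.079,"wx": 0,"wy": 0,"wz": -13.7}
  ],
  "gripper": 0
}}

```text
time_s: 47.45
tcp_pos: [0.4815, 0.1904, 0.1765]
ee_rot: [[-0.012, -1.0, 0.002], [-1.0, 0.012, 0.001], [-0.001, -0.002, -1.0]]
wrist_force: [-0.1, -0.6, -2.5]
gripper_width: 0.505
```

```bash
python3 - <<'E'
from h import *
s=r.sense();print(s["tcp_pos"],s["ee_rot"],s["wrist_force"],s["gripper_width"]*87)
a=cams.capture("wrist")[:,:,::-1];cv2.imwrite("pics/w27.png",cv2.resize(a[130:300,200:420],None,fx=3.6,fy=3.5,interpolation=cv2.INTER_CUBIC))
print(r.sense()["tcp_pos"])
E
```

```text
[0.4815 0.1904 0.1765] [[-0.0124 -0.9999  0.0017]
 [-0.9999  0.0124  0.0011]
 [-0.0011 -0.0017 -1.    ]] [-0.1324 -0.5574 -2.464 ] 43.893734781933844
[0.4814 0.1905 0.1764]
```

View pics/w27.png

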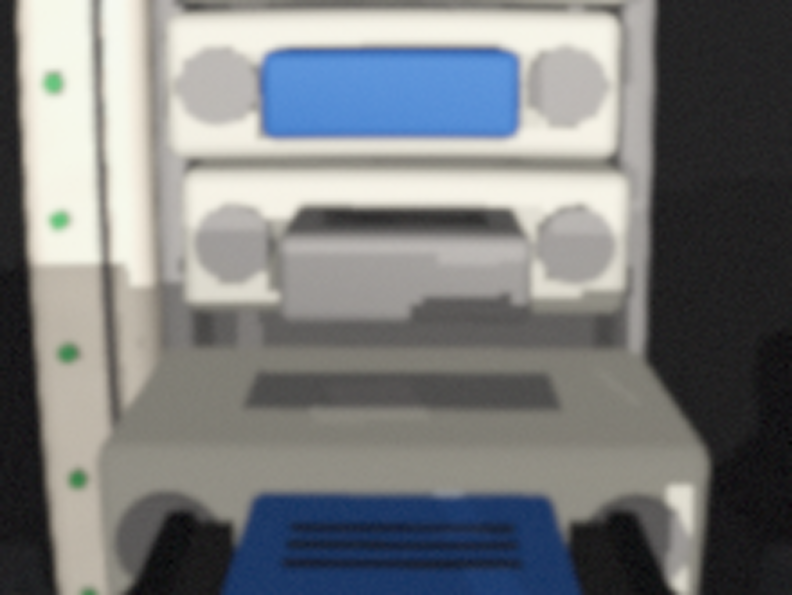

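```bash
python3 - <<'E'
from chk import *
chk(347,449,306,170,zo=.0873)
s=r.sense();f=lambda p:np.array(p,float)/[3.6,3.5]+[200,130];b=s["tcp_pos"][2]-.0873
print(plane("wrist",f([(160,347),(643,347)]),b+.008,s)[:,0],plane("wrist",f([(103,449),(710,449)]),b+.07,s)[:,0],plane("wrist",f([(184,306),(628,306)]),.076,s)[:,0])
E
```

```text
cart -y edge low 0.1770 top 0.1765 -> centre 0.1918 (tcp 0.1905) old edges +y 0.1737 -y 0.1453
[0.5262 0.4357] [0.5238 0.4369] [0.5247 0.4351]
```

The centre is 0.1918 against a gap centre of 0.1915. Inserting.

Call:
{"name": "drive_tool", "arguments": {
  "deltas": [
    {"dx": 0.0003,"dy": 0.0005,"dz": 0.01,"wx": 0,"wy": 0,"wz": 0},
    {"dx": 0.0003,"dy": 0.0005,"dz": 0.018,"wx": 0,"wy": 0,"wz": 0},
    {"dx": 0.0003,"dy": 0.0005,"dz": 0.025,"wx": 0,"wy": 0,"wz": 0},
    {"dx": 0.0003,"dy": 0.0005,"dz": 0.03,"wx": 0,"wy": 0,"wz": 0},
    {"dx": 0.0003,"dy": 0.0005,"dz": 0.03,"wx": 0,"wy": 0,"wz": 0}
  ],
  "gripper": 0
}}

```text
time_s: 48.0
tcp_pos: [0.4799, 0.1897, 0.1444]
ee_rot: [[-0.012, -1.0, -0.002], [-1.0, 0.012, -0.001], [0.001, 0.002, -1.0]]
wrist_force: [0.5, -0.5, -1.7]
gripper_width: 0.504
```

Call:
{"name": "drive_tool", "arguments": {
  "deltas": [
    {"dx": 0,"dy": 0,"dz": 0.012,"wx": 0,"wy": 0,"wz": 0},
    {"dx": 0,"dy": 0,"dz": 0.024,"wx": 0,"wy": 0,"wz": 0},
    {"dx": 0,"dy": 0,"dz": 0.036,"wx": 0,"wy": 0,"wz": 0},
    {"dx": 0,"dy": 0,"dz": 0.045,"wx": 0,"wy": 0,"wz": 0},
    {"dx": 0,"dy": 0,"dz": 0.049,"wx": 0,"wy": 0,"wz": 0},
    {"dx": 0,"dy": 0,"dz": 0.051,"wx": 0,"wy": 0,"wz": 0},
    {"dx": 0,"dy": 0,"dz": 0.0525,"wx": 0,"wy": 0,"wz": 0},
    {"dx": 0,"dy": 0,"dz": 0.0525,"wx": 0,"wy": 0,"wz": 0},
    {"dx": 0,"dy": 0,"dz": 0.0525,"wx": 0,"wy": 0,"wz": 0}
  ],
  "gripper": 0
}}

```text
time_s: 48.9
tcp_pos: [0.4808, 0.1902, 0.0934]
ee_rot: [[-0.012, -1.0, 0.001], [-1.0, 0.012, 0.001], [-0.001, -0.001, -1.0]]
wrist_force: [-0.3, -0.8, -1.5]
gripper_width: 0.499
```

Call:
{"name": "drive_tool", "arguments": {
  "deltas": [
    {"dx": 0,"dy": 0,"dz": 0.001,"wx": 0,"wy": 0,"wz": 0},
    {"dx": 0,"dy": 0,"dz": 0.0015,"wx": 0,"wy": 0,"wz": 0},
    {"dx": 0,"dy": 0,"dz": 0.0015,"wx": 0,"wy": 0,"wz": 0},
    {"dx": 0,"dy": 0,"dz": 0.0015,"wx": 0,"wy": 0,"wz": 0}
  ],
  "gripper": 0
}}

```text
time_s: 49.3
tcp_pos: [0.4807, 0.1903, 0.0933]
ee_rot: [[-0.012, -1.0, 0.001], [-1.0, 0.012, 0.001], [-0.001, -0.001, -1.0]]
wrist_force: [-2.5, -1.2, 7.7]
gripper_width: 0.504
```

It made contact at 7.7 N at the expected height. Releasing, lifting and moving to an observing pose.

Call:
{"name": "drive_tool", "arguments": {
  "deltas": [
    {"dx": 0,"dy": 0,"dz": -0.001,"wx": 0,"wy": 0,"wz": 0},
    {"dx": 0,"dy": 0,"dz": -0.001,"wx": 0,"wy": 0,"wz": 0},
    {"dx": 0,"dy": 0,"dz": -0.001,"wx": 0,"wy": 0,"wz": 0},
    {"dx": 0,"dy": 0,"dz": -0.02,"wx": 0,"wy": 0,"wz": 0},
    {"dx": 0,"dy": 0,"dz": -0.06,"wx": 0,"wy": 0,"wz": 0},
    {"dx": 0,"dy": 0,"dz": -0.1,"wx": 0,"wy": 0,"wz": 0},
    {"dx": -0.02,"dy": 0,"dz": -0.15,"wx": 0,"wy": 0,"wz": 0},
    {"dx": -0.05,"dy": 0,"dz": -0.19,"wx": 0,"wy": 0,"wz": 0},
    {"dx": -0.09,"dy": 0,"dz": -0.2,"wx": 0,"wy": 0,"wz": 0},
    {"dx": -0.11,"dy": 0,"dz": -0.2,"wx": 0,"wy": 0,"wz": 0},
    {"dx": -0.12,"dy": 0,"dz": -0.2,"wx": 0,"wy": 0,"wz": 0},
    {"dx": -0.12,"dy": 0,"dz": -0.2,"wx": 0,"wy": 0,"wz": 0},
    {"dx": -0.12,"dy": 0,"dz": -0.2,"wx": 0,"wy": 0,"wz": 0}
  ],
  "gripper": 0.72
}}

```text
time_s: 50.6
tcp_pos: [0.4815, 0.3089, 0.2901]
ee_rot: [[-0.013, -1.0, -0.002], [-1.0, 0.013, -0.002], [0.003, 0.002, -1.0]]
wrist_force: [0.1, 0.8, -0.1]
gripper_width: 0.723
```

```bash
python3 - <<'E'
from h import *
import json
s=r.sense();print(s["tcp_pos"],s["wrist_force"],s["gripper_width"]*87)
json.dump({k:np.array(s[k]).tolist() for k in("tcp_pos","ee_rot")},open("w28.json","w"))
a=cams.capture("wrist")[:,:,::-1];cv2.imwrite("pics/w28.png",cv2.resize(a[20:290,200:400],None,fx=2.2,fy=2.2,interpolation=cv2.INTER_CUBIC))
E
```

```text
[0.4815 0.3089 0.2901] [ 0.1236  0.7622 -0.1186] 62.88844807826672
```

View pics/w28.png

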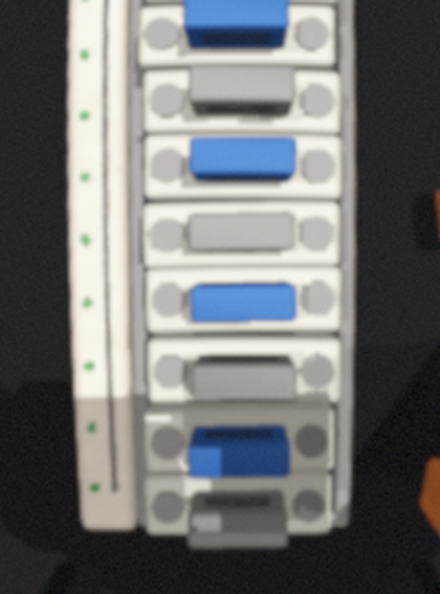

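All nine cartridges stand level in the row, alternating grey and blue. Now I'll close the flaps, starting by going above the near tab.

```bash
python3 - <<'E'
from h import *
print(delta([.349,-.2552,.25],down(86.6)))
E
```

```text
(array([0.5655, 0.1252, 0.0418]), array([-0.0188, -0.1674, 92.6542]))
```

Call:
{"name": "drive_tool", "arguments": {
  "deltas": [
    {"dx": 0.02,"dy": 0.005,"dz": 0,"wx": 0,"wy": 0,"wz": 4},
    {"dx": 0.055,"dy": 0.012,"dz": 0,"wx": 0,"wy": 0,"wz": 9},
    {"dx": 0.09,"dy": 0.02,"dz": 0,"wx": 0,"wy": 0,"wz": 15},
    {"dx": 0.125,"dy": 0.028,"dz": 0,"wx": 0,"wy": 0,"wz": 21},
    {"dx": 0.16,"dy": 0.036,"dz": 0,"wx": 0,"wy": 0,"wz": 27},
    {"dx": 0.195,"dy": 0.044,"dz": 0,"wx": 0,"wy": 0,"wz": 33},
    {"dx": 0.23,"dy": 0.052,"dz": 0,"wx": 0,"wy": 0,"wz": 39},
    {"dx": 0.265,"dy": 0.06,"dz": 0,"wx": 0,"wy": 0,"wz": 45},
    {"dx": 0.3,"dy": 0.068,"dz": 0,"wx": 0,"wy": 0,"wz": 51},
    {"dx": 0.335,"dy": 0.076,"dz": 0,"wx": 0,"wy": 0,"wz": 57},
    {"dx": 0.37,"dy": 0.084,"dz": 0,"wx": 0,"wy": 0,"wz": 63},
    {"dx": 0.405,"dy": 0.092,"dz": 0,"wx": 0,"wy": 0,"wz": 69},
    {"dx": 0.44,"dy": 0.1,"dz": 0,"wx": 0,"wy": 0,"wz": 75},
    {"dx": 0.475,"dy": 0.107,"dz": 0,"wx": 0,"wy": 0,"wz": 81},
    {"dx": 0.51,"dy": 0.114,"dz": 0,"wx": 0,"wy": 0,"wz": 87},
    {"dx": 0.545,"dy": 0.121,"dz": 0.02,"wx": 0,"wy": 0,"wz": 92.7},
    {"dx": 0.5655,"dy": 0.125,"dz": 0.042,"wx": 0,"wy": 0,"wz": 92.7},
    {"dx": 0.5655,"dy": 0.125,"dz": 0.042,"wx": 0,"wy": 0,"wz": 92.7},
    {"dx": 0.5655,"dy": 0.125,"dz": 0.042,"wx": 0,"wy": 0,"wz": 92.7},
    {"dx": 0.5655,"dy": 0.125,"dz": 0.042,"wx": 0,"wy": 0,"wz": 92.7}
  ],
  "gripper": 1
}}

```text
time_s: 52.65
tcp_pos: [0.3502, -0.2539, 0.2505]
ee_rot: [[-0.998, 0.059, 0.002], [0.059, 0.998, -0.001], [-0.002, -0.001, -1.0]]
wrist_force: [0.4, 0.7, 0.2]
gripper_width: 0.998
```

```bash
python3 - <<'E'
from h import *
s=r.sense();print(s["tcp_pos"],s["joints"],s["wrist_force"]);print(delta([.349,-.2552,.117],down(86.6)))
save("wrist","w29.png");save("top","t29.png",(140,200,490,330),2.2);save("scene","s29.png",(330,200,500,370),3.5)
E
```

```text
[ 0.3502 -0.2539  0.2505] [-14.2487   1.4874 -22.0513   0.0233 -66.3598 -79.1429] [0.4029 0.6823 0.2171]
(array([ 0.0014, -0.0013,  0.1335]), array([-0.0401,  0.0957,  0.0177]))
```

View pics/w29.png

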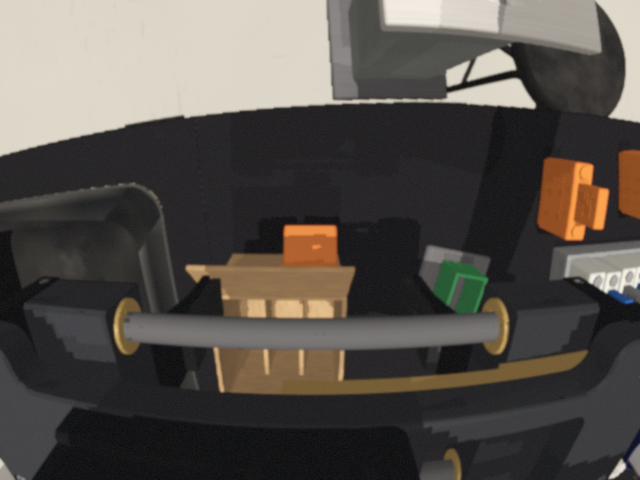

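View pics/t29.png

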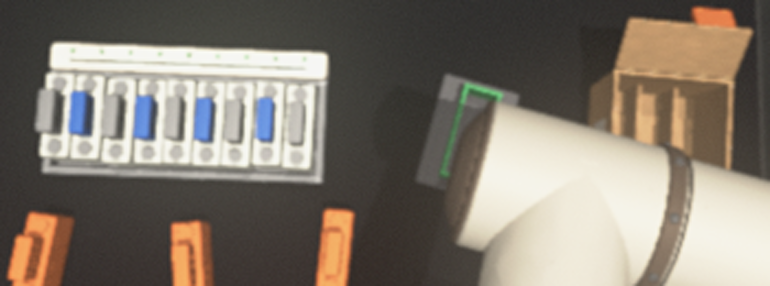

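View pics/s29.png

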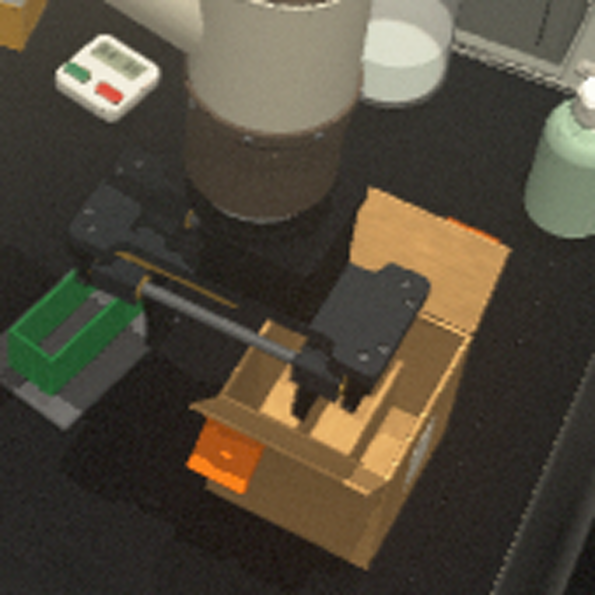

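The dock row is complete. The near tab is below the fingers at (311,245). Descending and pinching it.

Call:
{"name": "drive_tool", "arguments": {
  "deltas": [
    {"dx": 0.0015,"dy": -0.001,"dz": 0.03,"wx": 0,"wy": 0,"wz": 0},
    {"dx": 0.0015,"dy": -0.001,"dz": 0.07,"wx": 0,"wy": 0,"wz": 0},
    {"dx": 0.0015,"dy": -0.001,"dz": 0.105,"wx": 0,"wy": 0,"wz": 0},
    {"dx": 0.0015,"dy": -0.001,"dz": 0.125,"wx": 0,"wy": 0,"wz": 0},
    {"dx": 0.0015,"dy": -0.001,"dz": 0.134,"wx": 0,"wy": 0,"wz": 0},
    {"dx": -0.0015,"dy": -0.001,"dz": 0.1345,"wx": 0,"wy": 0,"wz": 0},
    {"dx": -0.0015,"dy": -0.001,"dz": 0.1345,"wx": 0,"wy": 0,"wz": 0}
  ],
  "gripper": 1
}}

```text
time_s: 53.5
tcp_pos: [0.3531, -0.2553, 0.1162]
ee_rot: [[-0.998, 0.058, 0.002], [0.058, 0.998, -0.001], [-0.002, -0.001, -1.0]]
wrist_force: [1.2, -0.2, 0.2]
gripper_width: 1.0
```

Call:
{"name": "drive_tool", "arguments": {
  "deltas": [
    {"dx": 0,"dy": 0,"dz": 0,"wx": 0,"wy": 0,"wz": 0},
    {"dx": 0,"dy": 0,"dz": 0,"wx": 0,"wy": 0,"wz": 0},
    {"dx": 0,"dy": 0,"dz": 0,"wx": 0,"wy": 0,"wz": 0},
    {"dx": 0,"dy": 0,"dz": 0,"wx": 0,"wy": 0,"wz": 0},
    {"dx": 0,"dy": 0,"dz": 0,"wx": 0,"wy": 0,"wz": 0},
    {"dx": 0,"dy": 0,"dz": 0,"wx": 0,"wy": 0,"wz": 0},
    {"dx": 0,"dy": 0,"dz": 0,"wx": 0,"wy": 0,"wz": 0}
  ],
  "gripper": 0
}}

```text
time_s: 54.2
tcp_pos: [0.3514, -0.255, 0.115]
ee_rot: [[-0.998, 0.059, -0.0], [0.059, 0.998, 0.0], [0.0, 0.0, -1.0]]
wrist_force: [-0.1, 0.8, 0.5]
gripper_width: 0.45
```

```bash
python3 - <<'E'
from h import *
s=r.sense();p=s["tcp_pos"];print(p,s["wrist_force"],s["gripper_width"]*87)
C=np.array([.475,-.2948]);a=np.radians(-3.4);u=np.array([np.cos(a),np.sin(a)])
loc=u@(p[:2]-C);rel=np.array([loc+.066,p[2]+.0187-.118]);print(rel,np.hypot(*rel),np.degrees(np.arctan2(rel[1],rel[0])))
for th in range(0,136,8):
    t=-np.radians(th);q=np.array([rel[0]*np.cos(t)-rel[1]*np.sin(t),rel[0]*np.sin(t)+rel[1]*np.cos(t)])-rel
    print(th,"dx %.3f dz %.3f"%(-q[0],-q[1]))
E
```

```text
[ 0.3514 -0.255   0.115 ] [-0.0905  0.801   0.4689] 39.14483533716181
[-0.0597  0.0157] 0.061735771412034034 165.2603054858463
0 dx -0.000 dz -0.000
8 dx -0.003 dz -0.008
16 dx -0.007 dz -0.016
24 dx -0.012 dz -0.023
32 dx -0.017 dz -0.029
40 dx -0.024 dz -0.035
48 dx -0.031 dz -0.039
56 dx -0.039 dz -0.043
64 dx -0.048 dz -0.045
72 dx -0.056 dz -0.046
80 dx -0.065 dz -0.046
88 dx -0.073 dz -0.045
96 dx -0.082 dz -0.042
104 dx -0.089 dz -0.038
112 dx -0.097 dz -0.034
120 dx -0.103 dz -0.028
128 dx -0.109 dz -0.022
```

Call:
{"name": "drive_tool", "arguments": {
  "deltas": [
    {"dx": -0.003,"dy": 0,"dz": -0.008,"wx": 0,"wy": 0,"wz": 0},
    {"dx": -0.007,"dy": 0,"dz": -0.016,"wx": 0,"wy": 0,"wz": 0},
    {"dx": -0.012,"dy": 0,"dz": -0.023,"wx": 0,"wy": 0,"wz": 0},
    {"dx": -0.017,"dy": 0,"dz": -0.029,"wx": 0,"wy": 0,"wz": 0},
    {"dx": -0.024,"dy": 0,"dz": -0.035,"wx": 0,"wy": 0,"wz": 0},
    {"dx": -0.031,"dy": 0,"dz": -0.039,"wx": 0,"wy": 0,"wz": 0},
    {"dx": -0.039,"dy": 0,"dz": -0.043,"wx": 0,"wy": 0,"wz": 0},
    {"dx": -0.047,"dy": 0,"dz": -0.045,"wx": 0,"wy": 0,"wz": 0},
    {"dx": -0.056,"dy": 0,"dz": -0.046,"wx": 0,"wy": 0,"wz": 0},
    {"dx": -0.064,"dy": 0,"dz": -0.046,"wx": 0,"wy": 0,"wz": 0},
    {"dx": -0.073,"dy": 0,"dz": -0.044,"wx": 0,"wy": 0,"wz": 0},
    {"dx": -0.081,"dy": 0,"dz": -0.042,"wx": 0,"wy": 0,"wz": 0},
    {"dx": -0.088,"dy": 0,"dz": -0.038,"wx": 0,"wy": 0,"wz": 0},
    {"dx": -0.095,"dy": 0,"dz": -0.033,"wx": 0,"wy": 0,"wz": 0},
    {"dx": -0.102,"dy": 0,"dz": -0.027,"wx": 0,"wy": 0,"wz": 0},
    {"dx": -0.107,"dy": 0,"dz": -0.021,"wx": 0,"wy": 0,"wz": 0},
    {"dx": -0.111,"dy": 0,"dz": -0.015,"wx": 0,"wy": 0,"wz": 0},
    {"dx": -0.111,"dy": 0,"dz": -0.014,"wx": 0,"wy": 0,"wz": 0},
    {"dx": -0.111,"dy": 0,"dz": -0.014,"wx": 0,"wy": 0,"wz": 0}
  ],
  "gripper": 0
}}

```text
time_s: 56.1
tcp_pos: [0.4614, -0.2618, 0.1299]
ee_rot: [[-0.998, 0.059, -0.003], [0.059, 0.998, -0.0], [0.003, -0.0, -1.0]]
wrist_force: [-5.3, -1.2, 2.0]
gripper_width: 0.456
```

```bash
python3 - <<'E'
from h import *
save("wrist","w30.png")
E
```

```text
(no output)
```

View pics/w30.png

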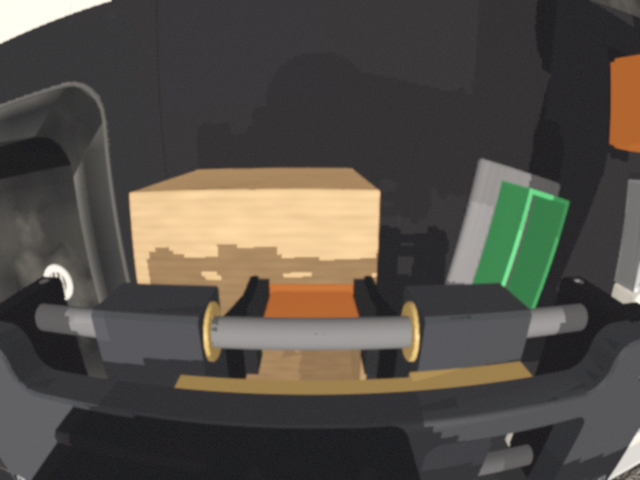

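The near flap lies flat, in the same view as before opening. Releasing and going to the far tab.

Call:
{"name": "drive_tool", "arguments": {
  "deltas": [
    {"dx": 0,"dy": 0,"dz": 0,"wx": 0,"wy": 0,"wz": 0},
    {"dx": 0,"dy": 0,"dz": 0,"wx": 0,"wy": 0,"wz": 0},
    {"dx": 0,"dy": 0,"dz": 0,"wx": 0,"wy": 0,"wz": 0},
    {"dx": 0,"dy": 0,"dz": -0.03,"wx": 0,"wy": 0,"wz": 0},
    {"dx": 0,"dy": 0,"dz": -0.07,"wx": 0,"wy": 0,"wz": 0},
    {"dx": 0,"dy": 0,"dz": -0.11,"wx": 0,"wy": 0,"wz": 0},
    {"dx": -0.02,"dy": -0.01,"dz": -0.13,"wx": 0,"wy": 0,"wz": 0},
    {"dx": -0.06,"dy": -0.03,"dz": -0.13,"wx": 0,"wy": 0,"wz": 0},
    {"dx": -0.1,"dy": -0.05,"dz": -0.13,"wx": 0,"wy": 0,"wz": 0},
    {"dx": -0.135,"dy": -0.06,"dz": -0.13,"wx": 0,"wy": 0,"wz": 0},
    {"dx": -0.1455,"dy": -0.061,"dz": -0.13,"wx": 0,"wy": 0,"wz": 0},
    {"dx": -0.1455,"dy": -0.061,"dz": -0.13,"wx": 0,"wy": 0,"wz": 0},
    {"dx": -0.1455,"dy": -0.061,"dz": -0.13,"wx": 0,"wy": 0,"wz": 0}
  ],
  "gripper": 1
}}

```text
time_s: 57.45
tcp_pos: [0.6034, -0.3306, 0.259]
ee_rot: [[-0.998, 0.059, -0.0], [0.059, 0.998, 0.0], [0.0, 0.0, -1.0]]
wrist_force: [-0.5, -1.1, -0.1]
gripper_width: 1.001
```

```bash
python3 - <<'E'
from h import *
s=r.sense();print(s["tcp_pos"]);print(delta([.605,-.331,.117],down(86.6)))
save("wrist","w31.png")
E
```

```text
[ 0.6034 -0.3306  0.259 ]
(array([-0.0016, -0.0003,  0.142 ]), array([ 0.0173, -0.0239,  0.0263]))
```

View pics/w31.png

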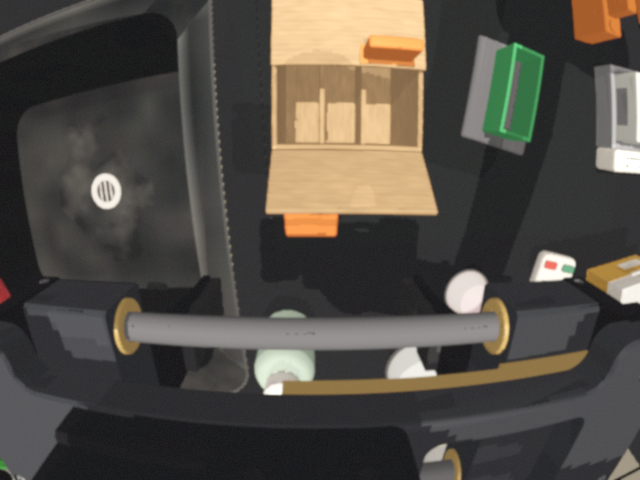

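The near flap is shut, and the far flap's tab is at (311,225) between the fingers, with the flask and bottle clear. Descending and pinching it.

Call:
{"name": "drive_tool", "arguments": {
  "deltas": [
    {"dx": -0.0015,"dy": 0,"dz": 0.03,"wx": 0,"wy": 0,"wz": 0},
    {"dx": -0.0015,"dy": 0,"dz": 0.07,"wx": 0,"wy": 0,"wz": 0},
    {"dx": -0.0015,"dy": 0,"dz": 0.11,"wx": 0,"wy": 0,"wz": 0},
    {"dx": -0.0015,"dy": 0,"dz": 0.132,"wx": 0,"wy": 0,"wz": 0},
    {"dx": -0.0015,"dy": 0,"dz": 0.142,"wx": 0,"wy": 0,"wz": 0},
    {"dx": 0.003,"dy": 0,"dz": 0.143,"wx": 0,"wy": 0,"wz": 0},
    {"dx": 0.003,"dy": 0,"dz": 0.143,"wx": 0,"wy": 0,"wz": 0}
  ],
  "gripper": 1
}}

```text
time_s: 58.2
tcp_pos: [0.6009, -0.3312, 0.1181]
ee_rot: [[-0.998, 0.059, 0.002], [0.059, 0.998, -0.001], [-0.002, -0.001, -1.0]]
wrist_force: [-0.8, -0.6, 0.1]
gripper_width: 0.999
```

Call:
{"name": "drive_tool", "arguments": {
  "deltas": [
    {"dx": 0,"dy": 0,"dz": 0,"wx": 0,"wy": 0,"wz": 0},
    {"dx": 0,"dy": 0,"dz": 0,"wx": 0,"wy": 0,"wz": 0},
    {"dx": 0,"dy": 0,"dz": 0,"wx": 0,"wy": 0,"wz": 0},
    {"dx": 0,"dy": 0,"dz": 0,"wx": 0,"wy": 0,"wz": 0},
    {"dx": 0,"dy": 0,"dz": 0,"wx": 0,"wy": 0,"wz": 0},
    {"dx": 0,"dy": 0,"dz": 0,"wx": 0,"wy": 0,"wz": 0},
    {"dx": 0,"dy": 0,"dz": 0,"wx": 0,"wy": 0,"wz": 0}
  ],
  "gripper": 0
}}

```text
time_s: 58.9
tcp_pos: [0.6009, -0.3308, 0.1159]
ee_rot: [[-0.998, 0.059, -0.0], [0.059, 0.998, 0.0], [0.0, 0.0, -1.0]]
wrist_force: [1.0, 3.3, 0.4]
gripper_width: 0.454
```

```bash
python3 - <<'E'
from h import *
s=r.sense();p=s["tcp_pos"];print(p,s["wrist_force"],s["gripper_width"]*87)
print(delta([.488,-.3237,.1296]))
C=np.array([.475,-.2948]);a=np.radians(-3.4);u=np.array([np.cos(a),np.sin(a)])
loc=u@(p[:2]-C);rel=np.array([.066-loc,p[2]+.0187-.118]);print(rel,np.hypot(*rel),np.degrees(np.arctan2(rel[1],rel[0])))
for th in range(0,136,8):
    t=-np.radians(th);q=np.array([rel[0]*np.cos(t)-rel[1]*np.sin(t),rel[0]*np.sin(t)+rel[1]*np.cos(t)])-rel
    print(th,"dx %.3f dz %.3f"%(q[0],-q[1]))
E
```

```text
[ 0.6009 -0.3308  0.1159] [1.031  3.2525 0.4221] 39.47839766526804
[ 0.1131  0.0004 -0.0137]
[-0.0618  0.0166] 0.06400834648784737 164.9901962746989
0 dx 0.000 dz -0.000
8 dx 0.003 dz -0.008
16 dx 0.007 dz -0.016
24 dx 0.012 dz -0.024
32 dx 0.018 dz -0.030
40 dx 0.025 dz -0.036
48 dx 0.033 dz -0.040
56 dx 0.041 dz -0.044
64 dx 0.050 dz -0.046
72 dx 0.058 dz -0.047
80 dx 0.067 dz -0.047
88 dx 0.076 dz -0.046
96 dx 0.085 dz -0.043
104 dx 0.093 dz -0.039
112 dx 0.100 dz -0.035
120 dx 0.107 dz -0.029
128 dx 0.113 dz -0.022
```

Call:
{"name": "drive_tool", "arguments": {
  "deltas": [
    {"dx": 0.003,"dy": 0,"dz": -0.008,"wx": 0,"wy": 0,"wz": 0},
    {"dx": 0.007,"dy": 0,"dz": -0.016,"wx": 0,"wy": 0,"wz": 0},
    {"dx": 0.012,"dy": 0,"dz": -0.024,"wx": 0,"wy": 0,"wz": 0},
    {"dx": 0.018,"dy": 0,"dz": -0.03,"wx": 0,"wy": 0,"wz": 0},
    {"dx": 0.025,"dy": 0,"dz": -0.036,"wx": 0,"wy": 0,"wz": 0},
    {"dx": 0.033,"dy": 0,"dz": -0.04,"wx": 0,"wy": 0,"wz": 0},
    {"dx": 0.041,"dy": 0,"dz": -0.043,"wx": 0,"wy": 0,"wz": 0},
    {"dx": 0.049,"dy": 0,"dz": -0.045,"wx": 0,"wy": 0,"wz": 0},
    {"dx": 0.058,"dy": 0,"dz": -0.046,"wx": 0,"wy": 0,"wz": 0},
    {"dx": 0.067,"dy": 0,"dz": -0.046,"wx": 0,"wy": 0,"wz": 0},
    {"dx": 0.075,"dy": 0,"dz": -0.045,"wx": 0,"wy": 0,"wz": 0},
    {"dx": 0.083,"dy": 0,"dz": -0.042,"wx": 0,"wy": 0,"wz": 0},
    {"dx": 0.091,"dy": 0,"dz": -0.038,"wx": 0,"wy": 0,"wz": 0},
    {"dx": 0.098,"dy": 0,"dz": -0.033,"wx": 0,"wy": 0,"wz": 0},
    {"dx": 0.104,"dy": 0,"dz": -0.027,"wx": 0,"wy": 0,"wz": 0},
    {"dx": 0.109,"dy": 0,"dz": -0.021,"wx": 0,"wy": 0,"wz": 0},
    {"dx": 0.113,"dy": 0,"dz": -0.015,"wx": 0,"wy": 0,"wz": 0},
    {"dx": 0.113,"dy": 0,"dz": -0.0135,"wx": 0,"wy": 0,"wz": 0},
    {"dx": 0.113,"dy": 0,"dz": -0.0135,"wx": 0,"wy": 0,"wz": 0}
  ],
  "gripper": 0
}}

```text
time_s: 60.8
tcp_pos: [0.4898, -0.324, 0.1336]
ee_rot: [[-0.998, 0.058, 0.006], [0.058, 0.998, -0.002], [-0.006, -0.002, -1.0]]
wrist_force: [0.7, 7.2, 3.7]
gripper_width: 0.454
```

Call:
{"name": "drive_tool", "arguments": {
  "deltas": [
    {"dx": 0,"dy": 0,"dz": 0,"wx": 0,"wy": 0,"wz": 0},
    {"dx": 0,"dy": 0,"dz": 0,"wx": 0,"wy": 0,"wz": 0},
    {"dx": 0,"dy": 0,"dz": 0,"wx": 0,"wy": 0,"wz": 0},
    {"dx": 0,"dy": 0,"dz": -0.03,"wx": 0,"wy": 0,"wz": 0},
    {"dx": 0,"dy": 0,"dz": -0.07,"wx": 0,"wy": 0,"wz": 0},
    {"dx": 0,"dy": 0,"dz": -0.11,"wx": 0,"wy": 0,"wz": 0},
    {"dx": 0.02,"dy": -0.02,"dz": -0.14,"wx": 0,"wy": 0,"wz": 0},
    {"dx": 0.05,"dy": -0.06,"dz": -0.15,"wx": 0,"wy": 0,"wz": 0},
    {"dx": 0.09,"dy": -0.1,"dz": -0.15,"wx": 0,"wy": 0,"wz": 0},
    {"dx": 0.13,"dy": -0.14,"dz": -0.15,"wx": 0,"wy": 0,"wz": 0},
    {"dx": 0.16,"dy": -0.17,"dz": -0.15,"wx": 0,"wy": 0,"wz": 0},
    {"dx": 0.18,"dy": -0.19,"dz": -0.15,"wx": 0,"wy": 0,"wz": 0},
    {"dx": 0.18,"dy": -0.19,"dz": -0.15,"wx": 0,"wy": 0,"wz": 0},
    {"dx": 0.18,"dy": -0.19,"dz": -0.15,"wx": 0,"wy": 0,"wz": 0}
  ],
  "gripper": 1
}}

```text
time_s: 62.2
tcp_pos: [0.2959, -0.5039, 0.2797]
ee_rot: [[-0.998, 0.062, -0.001], [0.062, 0.998, -0.0], [0.001, -0.0, -1.0]]
wrist_force: [0.3, -0.0, 0.6]
gripper_width: 0.998
```

```bash
python3 - <<'E'
from h import *
s=r.sense();print(s["tcp_pos"],s["wrist_force"],s["joint_velocities"])
save("scene","s32.png");save("top","t32.png",(130,120,510,330),2.1);save("wrist","w32.png")
E
```

```text
[ 0.2959 -0.5039  0.2797] [ 0.2754 -0.0413  0.6146] [ 2.1767 -0.2434 -0.1287 -0.3089  0.1598 -0.0665]
```

View pics/s32.png

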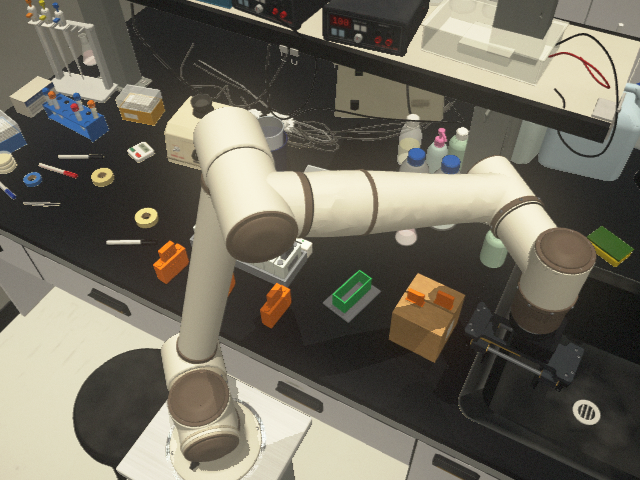

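View pics/t32.png

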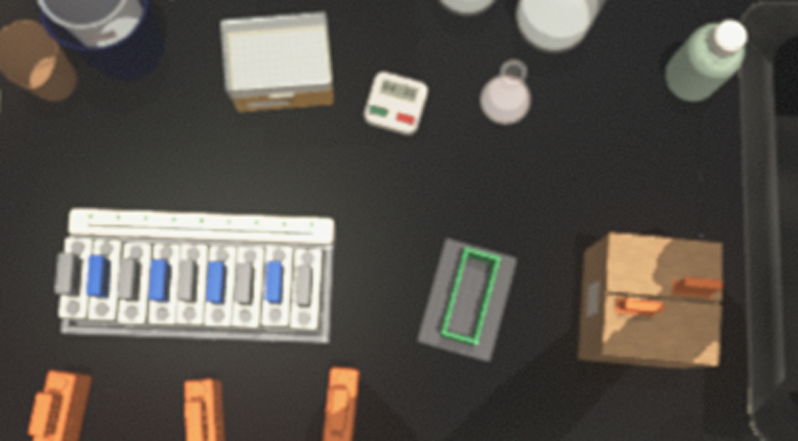

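The dock holds all nine and both flaps look shut, with the flask standing. The far pinch ended about 4 mm high, so I'll look closer and check positions.

```bash
python3 - <<'E'
from h import *
a=cv2.imread("pics/s32.png")[260:365,370:480];b=cv2.imread("pics/scene0.png")[260:365,370:480]
cv2.imwrite("pics/s32c.png",cv2.resize(np.hstack([b,a]),None,fx=3.6,fy=3.6,interpolation=cv2.INTER_CUBIC))
t=cams.capture("top")[:,:,::-1];cv2.imwrite("pics/t33.png",t)
o=cv2.imread("pics/top0.png");cv2.imwrite("pics/t33c.png",cv2.resize(np.vstack([o[215:290,145:305],t[215:290,145:305]]),None,fx=4.5,fy=3.9,interpolation=cv2.INTER_CUBIC))
E
```

```text
(no output)
```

View pics/s32c.png

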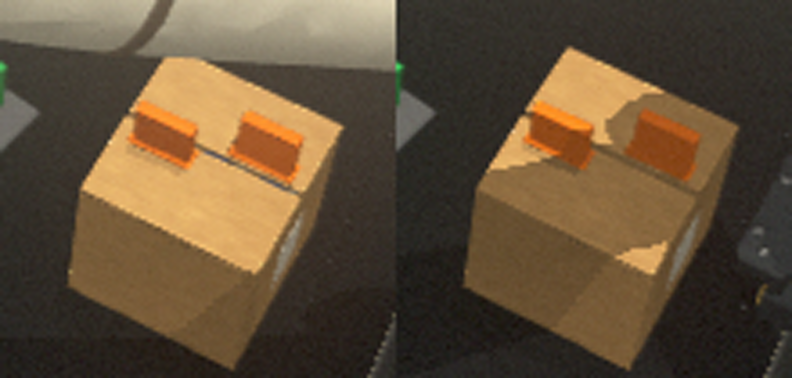

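View pics/t33c.png

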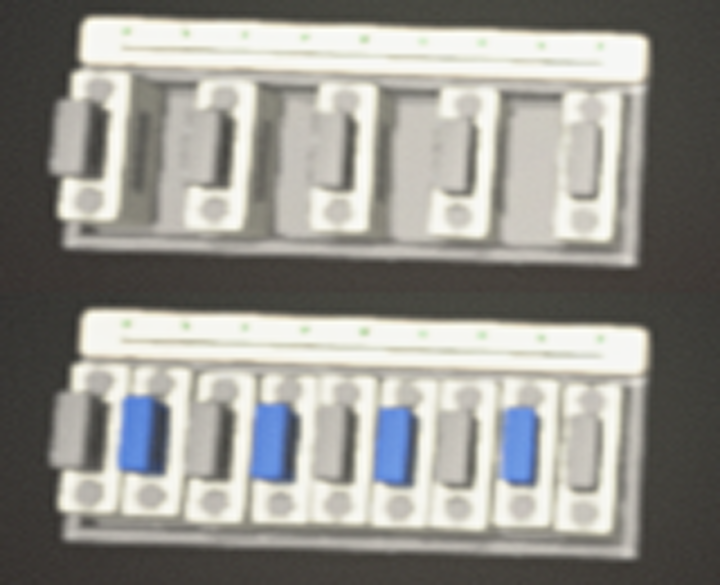

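```bash
python3 - <<'E'
from h import *
s=r.sense();print(s["time_s"],s["wrist_force"],s["gripper_width"]);print(ticket.finish_job())
E
```

```text
62.4 [0.259  0.215  0.0643] 0.9978673928792199
the job is handed in; nothing more can be done
None
```

I opened both flaps to about 2.3 rad by their tabs. I then set the three carton cartridges and the one from the green carrier into the four dock gaps, each lowered until it touched the tray floor. After that I closed both flaps and handed the job in at 62.4 s; no verdict was reported.

**Last checks, by camera and force reading:**
- **Dock:** All nine cartridges stand level, grey and blue alternating. Against the first picture, the grey-gripped ones show no visible shift.
- **Flask:** It is standing.
- **Arm:** It is clear of everything, with near-zero wrist force.

**Small disagreements:**
- **Far flap:** The far-flap pinch ended about 4 mm above its start height. By estimate the flap is up to about 0.1 rad open, inside the 0.3 rad limit, and it looks shut.
- **Tilted cartridge:** One cartridge hung about 2.3° tilted in the grip. I turned the tool to compensate, and it made floor contact 2 mm lower than expected, but its top looked level with the others.
- **Cartridge across the tray:** The one between the first two grey cartridges sits about 3 mm towards the white housing compared with the grey one beside it, inside the 12 mm limit.

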